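# Gauge the stage gap and pack the kit tray

### The arm

A 7-joint arm with a two-finger parallel gripper is mounted at the origin on the work surface. World frame = base frame: x ahead of the robot, y to its left, z up, the work surface at z = 0. Lengths are in m, angles in rad, forces in N, time in s.
With the tool pointing down it reaches from about 0.4 to 0.85 m from the base axis. Payload 4.5 kg.
Tool frame: the origin (TCP) lies midway between the tips of the shut fingers; the grasp point (between the pads) lies 19 mm behind it; z points along the fingers, y is the direction in which the jaws open and shut (so a half turn about z gives the same grasp; the last joint's range is limited). The gripper opens to 88 mm and grips with 3 to 60 N. Pads are 18 mm wide; open, the fingers measure 123 mm over their backs; the gripper's body (75 mm by 187 mm) begins 45 mm behind the grasp point.
Start: joints at [-1.302, 0.689, -0.195, 1.565, 0.157, 0.902, -0.215], TCP at [0.145, 0.608, 0.21] pointing down, gripper open.
Joint ranges: [-3.01, 3.01], [-0.46, 2.08], [-1.47, 1.51], [0.13, 2.56], [-1, 4.14], [0.04, 2.09], [-2.66, 2.66]. Speed limits (rad/s): [2.57, 2.57, 3.14, 3.14, 3.14, 3.14, 3.14].

### API

Orientations are given as a unit quaternion [x, y, z, w].
In Python, from plant import get_state, snapshot, finish_job, find_in gives the robot as it stands.
- The arm moves only by the shell command python3 -m creep 'ROWS' [OPENING] [FORCE]. ROWS is JSON, one flat list of numbers, 6 for each row, row after row: the shift along the tool's x, y, z in mm, then the turn, a rotation vector about the tool's x, y, z in degrees. In form: [tx, ty, tz, wx, wy, wz, tx, ty, tz, wx, wy, wz, ...]. A call has 1 to 5 rows; each row shifts and turns the pose as measured when the row begins, along the tool's axes as they then stand; what a row does not reach is not made up. A row lasts 1/12 s, in which the tool goes at most 41.7 mm and 7.16 degrees, less where a joint would pass 70% of its speed; a pose out of reach is approached as far as the arm can. A call is refused whole if a number of a shift passes 41.7 or a number of a turn 7.16, either way. A call with a gripper value outside its range is refused whole. OPENING is the finger opening in mm, from 0 to 88.1, set as the call begins (- or left out, the last holds). The fingers move at their own pace and stop on an object; FORCE is the grip in N (left out, the last holds). Time passes only in rows, so rows that do not move let the fingers close. It gives the time, the measured TCP pose, the force and the opening at its end, in the units of the state.
- get_state(): the state, without advancing time (a new reading comes with each control period).
- snapshot(name): name is "scene" or "top" or "wrist"; returns a dict with "color" (420x560x3 uint8, red, green, blue), "intrinsics" (3x3 intrinsics, pixels), "dist_coeffs" ([k1, k2, p1, p2, k3] as OpenCV has them; the pictures are not rectified), "extrinsics" (4x4, takes a point from world to camera coordinates). Camera axes: x right, y down, z forward; pixel columns grow to the right and rows downward; lengths in m; the calibration is good to about 2 mm. A picture is of the moment at which its call begins. There is no depth.
- finish_job(): hands the job in, once; it reports no verdict.
Trained networks look in the newest picture that a camera, given by its name, has taken for a name from the list of things; names that differ only in an ending like _2 or _b are one class to them, and where a whole thing is asked for, a point or a joint stands for the part that bears it (a point fixed in the world has none). Each returns a list of dicts, best first, with "score" (0 to 1); they miss things now and then, are a little off and sometimes report something else, mostly with a low value. They report only what shows in the picture. A call takes as long as a camera call. They do not tell look-alikes from the thing itself.
- find_in(thing, camera): "xy" ([column, row] in pixels, amid what is visible of it).
The state is a dict: "clock": time; "q": joint angles; "qd": joint speeds; "joint_torque": joint torques, N m; "tool_pos": TCP position; "eef_rot": TCP orientation; "contact_force": force on the tool from outside, world axes, zero at the start; "moment": the same for the moment, N m; "opening": opening from 0.0 (shut) to 1.0 (fully open).
Only numpy, scipy, OpenCV 4.12 (cv2) and the standard library are available. Lean on these libraries where they do the work, as an engineer would, in place of code of your own. Each camera call takes 0.05 s, during which the arm holds its last target.

### The job

Fold the tray's three panels fully upright, then gauge the gap in the aluminium stage: slide the leaves in one at a time from the thinnest up, fully into the gap, putting each leaf that passes freely into the tray before trying the next thicker one. Leave the first leaf that binds (pushes the sprung jaw open) standing fully in the gap, never force a thicker one in, and leave the thicker leaves standing on the bench. Put every brass collar on the bench into the tray too, and do not disturb the other things.

Things in the scene. Friction and masses are not known exactly. Their poses are not given: they have to be found in the camera images.
- tray: Folding tray fixed to the bench: grey floor 170 (x) by 200 (y) mm, 6 mm thick, fixed back wall 40 mm high on the +x edge (inner face x = 85 mm), three hinged blue panels on the other edges (4 mm thick, reaching 34 mm from the hinge), each with an orange tab, 14 mm wide along the hinge, 8 mm thick, reaching to 72 mm from the hinge. Origin: underside centre; +x away from the robot, +y to its left.
- left (a joint): angle of the left panel above level, rad: leans outward at 0.35 to 0.6 at the start, 1.57 upright (end stop). Hinge friction holds it where it is left. Hinge line: tray y = +102 mm, 6 mm above the bench.
- right (a joint): the right panel, likewise; hinge line: tray y = -102 mm, 6 mm above the bench
- front (a joint): the front panel (robot side), likewise; hinge line: tray x = -87 mm, 6 mm above the bench
- left_tab (a point): centre of the left panel's orange tab's outer part, 60 mm from the hinge line (the tab spans 34 to 72 mm); it moves on a circle about the hinge. Take it from above across its 14 mm width, the fingers closing along the hinge line.
- right_tab (a point): the right panel's tab, likewise
- front_tab (a point): the front panel's tab, likewise (its width lies along the tray's y)
- stage: Grey aluminium stage, fixed: base plate 10 mm thick, two jaws 55 mm long, 54 mm high. Origin: at bench level, mouth of the gap, plane of the fixed jaw's face. Fixed jaw on the +y side (face y = 0); steel sprung jaw facing it at an unknown 9 to 19 mm. The gap runs along +x (x = 0 to 55 mm), open above and towards the robot; lead-ins at x = -17 to 0 flare 6 mm each side.
- jaw (a joint): deflection of the sprung jaw (away from the fixed jaw), m: 0 at rest whatever the gap. Spring 1.2 N per mm. Stays 0 for a leaf that passes freely (at least 1.4 mm to spare); the first leaf that binds pushes it open 1.4 to 2.6 mm (more if held off the fixed jaw), the next thicker one 4 mm more.
- leaf8: Gauge leaf 8 mm thick, yellow handle, about 250 g: foot 40 (x) by 44 (y) by 8 mm, on it a grip block 40 (x) by 24 (y) mm to 45 mm height; steel blade 8 mm thick (y), z = 14 to 44 mm, along +x, tip 100 mm from the origin (underside of the foot, centre). Take it across the 24 mm. Fully in: foot on the bench, tip 45 to 55 mm past the gap's mouth.
- leaf12: Gauge leaf 12 mm thick, green handle, about 250 g: foot 40 (x) by 44 (y) by 8 mm, on it a grip block 40 (x) by 24 (y) mm to 45 mm height; steel blade 12 mm thick (y), z = 14 to 44 mm, along +x, tip 100 mm from the origin (underside of the foot, centre). Take it across the 24 mm. Fully in: foot on the bench, tip 45 to 55 mm past the gap's mouth.
- leaf16: Gauge leaf 16 mm thick, blue handle, about 250 g: foot 40 (x) by 44 (y) by 8 mm, on it a grip block 40 (x) by 24 (y) mm to 45 mm height; steel blade 16 mm thick (y), z = 14 to 44 mm, along +x, tip 100 mm from the origin (underside of the foot, centre). Take it across the 24 mm. Fully in: foot on the bench, tip 45 to 55 mm past the gap's mouth.
- leaf20: Gauge leaf 20 mm thick, red handle, about 250 g: foot 40 (x) by 44 (y) by 8 mm, on it a grip block 40 (x) by 24 (y) mm to 45 mm height; steel blade 20 mm thick (y), z = 14 to 44 mm, along +x, tip 100 mm from the origin (underside of the foot, centre). Take it across the 24 mm. Fully in: foot on the bench, tip 45 to 55 mm past the gap's mouth.
- collar1: Brass post collar, 150 g: flange 46 mm across, 14 mm high, with a neck 24 mm across up to 44 mm; origin: underside centre, z up. May be absent.
- collar2: Brass post collar, 150 g: flange 46 mm across, 14 mm high, with a neck 24 mm across up to 44 mm; origin: underside centre, z up. May be absent.
- collar3: Brass post collar, 150 g: flange 46 mm across, 14 mm high, with a neck 24 mm across up to 44 mm; origin: underside centre, z up. May be absent.
- mirror: Gold mirror in a black upright mount, 60 mm wide, 72 mm high; a bystander, not to be disturbed. Origin: underside centre.
- lens_holder: White nylon lens holder, 60 mm wide, 65 mm high; a bystander, not to be disturbed. Origin: underside centre.
- driver: Screwdriver lying flat, 170 mm long; a bystander, not to be disturbed. Origin: underside centre.
- jar: Jar, 50 mm across, 70 mm high; a bystander, not to be disturbed. Origin: underside centre.
- post_base: Black post base 50 by 75 mm with a 25 mm post, 65 mm high; a bystander, not to be disturbed. Origin: underside centre.
- lens_tube: Dark lens tube, 38 mm across, 70 mm high; a bystander, not to be disturbed. Origin: underside centre.
Mind the look-alikes: they are no part of the job. Leave any purple or red look-alike of the collar2 alone.

How it is judged:
By the outcome, as a careful person would: the job done as asked, in the order asked, and still so for the second after the job is handed in, with the robot touching nothing.
Of collar1, collar2, collar3 only 1 to 3 are there at a start; the rules pass over those that are not, and their reading is None.
At some moment in a run one of leaf8, leaf12, leaf16, leaf20, collar1, collar2, collar3 may be knocked a few centimetres aside while the robot is not near it.
It also fails if it takes over 210 s, if anything falls off the work surface, if the arm or the gripper's body presses on something with over 40 N, if the wrist force passes 120 N, or if a joint passes its speed limit or range.

## Working session

There is one attempt and no reset: what is moved stays moved. The work goes in short steps, Python scripts to look and compute and a shell command to move; the robot and the scene stay as the last step left them, time stands still between calls to the robot, and variables do not carry over. Pictures are saved under pics/ and viewed, and the job is handed in when it is done.

```bash
ls; mkdir -p pics; cat > h.py <<'E'
import numpy as np, cv2
from plant import get_state, snapshot, find_in
from scipy.spatial.transform import Rotation as R
def snap(cam,name,crop=None,scale=1):
    s=snapshot(cam); im=s["color"][:,:,::-1].copy()
    if crop: im=im[crop[1]:crop[3],crop[0]:crop[2]]
    if scale!=1: im=cv2.resize(im,None,fx=scale,fy=scale,interpolation=cv2.INTER_CUBIC)
    cv2.imwrite("pics/"+name+".png",im); 
    np.savez("/tmp/"+cam+".npz",K=s["intrinsics"],d=s["dist_coeffs"],E=s["extrinsics"],im=s["color"])
    return s
def ray(s,xy):
    K=np.array(s["intrinsics"]);d=np.array(s["dist_coeffs"]);E=np.array(s["extrinsics"])
    u=cv2.undistortPoints(np.array([[xy]],float),K,d)[0,0]
    Rm=E[:3,:3];t=E[:3,3]
    return -Rm.T@t, Rm.T@np.array([u[0],u[1],1.])
def atz(s,xy,z):
    c,r=ray(s,xy); return c+r*(z-c[2])/r[2]
def proj(s,p):
    K=np.array(s["intrinsics"]);d=np.array(s["dist_coeffs"]);E=np.array(s["extrinsics"])
    return cv2.projectPoints(np.array(p,float).reshape(-1,1,3),cv2.Rodrigues(E[:3,:3])[0],E[:3,3],K,d)[0][:,0]
def st():
    g=get_state(); Rm=R.from_quat(g["eef_rot"]).as_matrix()
    print("t",round(g["clock"],2),"p",np.round(np.array(g["tool_pos"])*1000,1),"open",np.round(g["opening"],3),"F",np.round(g["contact_force"],1)); print(np.round(Rm,3)); return g,Rm
E
python3 - <<'E'
from h import *
s=snap("top","top0"); s2=snap("scene","scene0"); 
st()
for n,x in(("top",s),("scene",s2)): print(n,np.round(ray(x,(280,210)),3))
for t in "tray left_tab right_tab front_tab stage leaf8 leaf12 leaf16 leaf20 collar1 mirror lens_holder driver jar post_base lens_tube".split():
    r=find_in(t,"top"); print(t,[(np.round(a["xy"]).tolist(),round(a["score"],2),np.round(atz(s,a["xy"],0.03)[:2],3).tolist()) for a in r[:4]])
E
```

```text
pics
t 0.1 p [145.3 607.2 209.6] open 1.004 F [-0.4  0.5 -0. ]
[[-0.973  0.233 -0.   ]
 [ 0.233  0.973 -0.002]
 [-0.    -0.002 -1.   ]]
top [[ 0.393  0.01   1.271]
 [ 0.134  0.005 -0.991]]
scene [[ 1.078 -0.484  1.067]
 [-0.431  0.402 -0.808]]
tray [([194.0, 228.0], 0.81, [0.507, 0.272]), ([192.0, 262.0], 0.58, [0.408, 0.276]), ([265.0, 272.0], 0.4, [0.376, 0.061])]
left_tab [([156.0, 230.0], 0.95, [0.502, 0.386])]
right_tab [([234.0, 226.0], 0.97, [0.514, 0.154])]
front_tab [([193.0, 263.0], 0.69, [0.404, 0.274]), ([234.0, 224.0], 0.26, [0.519, 0.153])]
stage [([197.0, 262.0], 0.69, [0.408, 0.262]), ([311.0, 176.0], 0.6, [0.666, -0.077]), ([154.0, 230.0], 0.39, [0.504, 0.393])]
leaf8 [([374.0, 253.0], 0.94, [0.432, -0.261]), ([398.0, 246.0], 0.78, [0.451, -0.334]), ([335.0, 249.0], 0.66, [0.443, -0.146]), ([436.0, 235.0], 0.61, [0.485, -0.448])]
leaf12 [([374.0, 253.0], 0.94, [0.432, -0.261]), ([398.0, 246.0], 0.78, [0.451, -0.334]), ([335.0, 249.0], 0.66, [0.443, -0.146]), ([436.0, 235.0], 0.61, [0.485, -0.448])]
leaf16 [([374.0, 253.0], 0.94, [0.432, -0.261]), ([398.0, 246.0], 0.78, [0.451, -0.334]), ([335.0, 249.0], 0.66, [0.443, -0.146]), ([436.0, 235.0], 0.61, [0.485, -0.448])]
leaf20 [([374.0, 253.0], 0.94, [0.432, -0.261]), ([398.0, 246.0], 0.78, [0.451, -0.334]), ([335.0, 249.0], 0.66, [0.443, -0.146]), ([436.0, 235.0], 0.61, [0.485, -0.448])]
collar1 [([411.0, 209.0], 0.61, [0.562, -0.376]), ([383.0, 197.0], 0.57, [0.598, -0.294]), ([411.0, 180.0], 0.46, [0.651, -0.38]), ([357.0, 174.0], 0.44, [0.671, -0.217])]
mirror [([251.0, 155.0], 0.54, [0.73, 0.104])]
lens_holder [([302.0, 149.0], 0.83, [0.747, -0.051]), ([383.0, 197.0], 0.61, [0.6, -0.292])]
driver [([190.0, 155.0], 0.58, [0.731, 0.292])]
jar [([266.0, 273.0], 0.55, [0.374, 0.059])]
post_base [([342.0, 145.0], 0.74, [0.761, -0.173])]
lens_tube [([121.0, 174.0], 0.58, [0.674, 0.498]), ([399.0, 245.0], 0.18, [0.456, -0.336])]
```

View pics/top0.png

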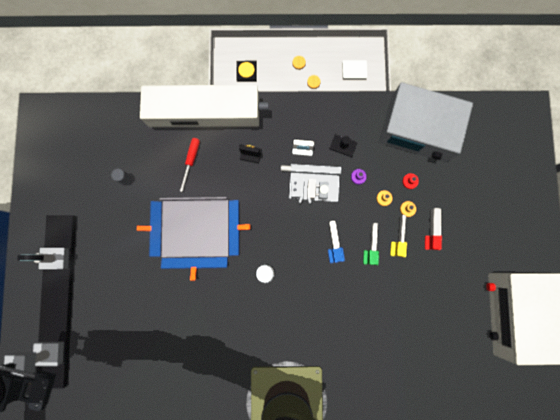

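View pics/scene0.png

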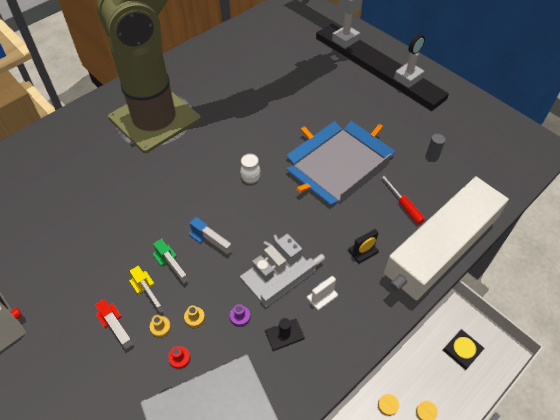

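```bash
python3 - <<'E'
import numpy as np,cv2
z=np.load("/tmp/top.npz"); im=z["im"][:,:,::-1]
cv2.imwrite("pics/t_r.png",cv2.resize(im[130:290,290:460],None,fx=3.6,fy=3.6,interpolation=cv2.INTER_CUBIC))
cv2.imwrite("pics/t_l.png",cv2.resize(im[140:290,110:290],None,fx=4,fy=4,interpolation=cv2.INTER_CUBIC))
E
```

```text
(no output)
```

View pics/t_r.png

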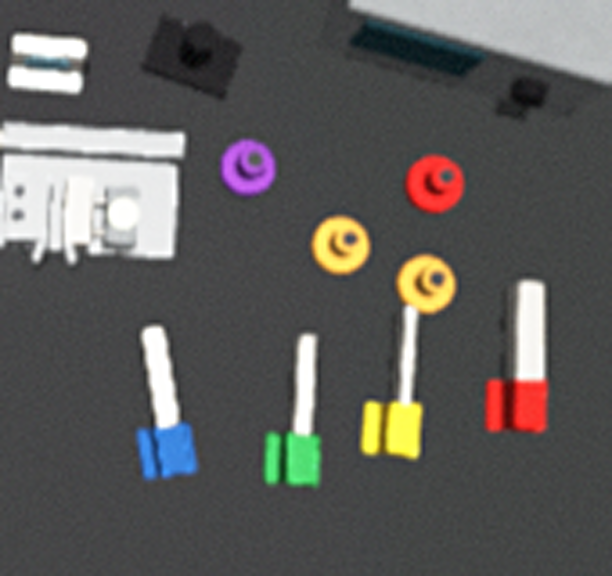

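View pics/t_l.png

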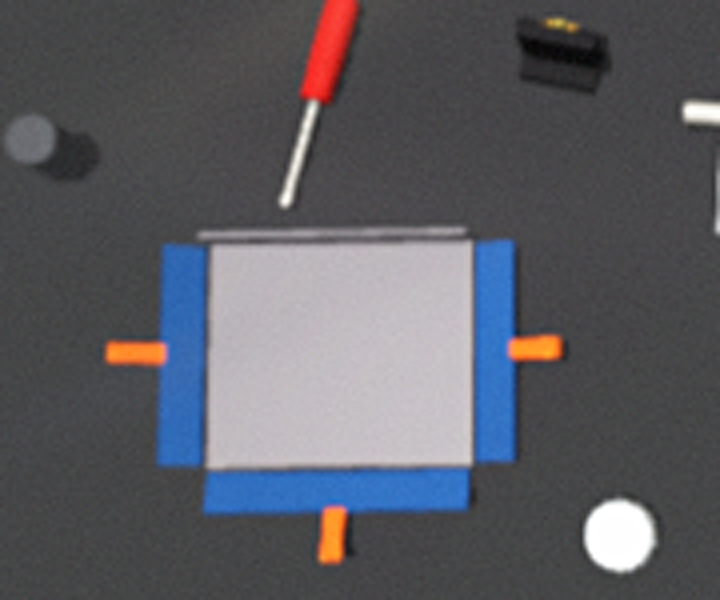

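The top view shows the tray around (194,230), the stage at (315,185) and four leaves in row 250. There are two brass collars, at (384,198) and (408,209). The purple (359,176) and red (411,181) look-alikes stay put. Next I'll get the tray pose from its floor corners.

```bash
cat >> h.py <<'E'
def load(cam):
    z=np.load("/tmp/"+cam+".npz"); return dict(intrinsics=z["K"],dist_coeffs=z["d"],extrinsics=z["E"],color=z["im"])
E
python3 - <<'E'
from h import *
s=load("top")
c=lambda u,v:(110+(u+.5)/4-.5,140+(v+.5)/4-.5)
for n,u in dict(FL=(206,466),FR=(472,464),BL=(208,240),BR=(473,239)).items():
    print(n,np.round(atz(s,c(*u),0.006)*1000,1))
hsv=cv2.cvtColor(s["color"],cv2.COLOR_RGB2HSV)
m=cv2.inRange(hsv,(5,150,120),(15,255,255))
n,l,stt,ce=cv2.connectedComponentsWithStats(m)
for i in range(1,n):
    if stt[i,4]>15: print(stt[i],ce[i],np.round(atz(s,ce[i],.032)*1000,1))
for zt in (0,):
    pass
s2=load("scene")
hsv=cv2.cvtColor(s2["color"],cv2.COLOR_RGB2HSV)
m=cv2.inRange(hsv,(5,150,120),(15,255,255))
n,l,stt,ce=cv2.connectedComponentsWithStats(m)
for i in range(1,n):
    if stt[i,4]>15: print('sc',stt[i],ce[i],np.round(atz(s2,ce[i],.032)*1000,1))
E
```

```text
FL [425.7 375.5   6. ]
FR [426.4 175.1   6. ]
BL [598.  379.4   6. ]
BR [597.9 176.4   6. ]
[136 225  15   6  76] [142.75       227.80263158] [509.2 425.4  32. ]
[238 224  13   6  47] [244.17021277 226.29787234] [512.4 123.6  32. ]
[190 267   7  14  56] [192.60714286 273.82142857] [373.  273.9  32. ]
sc [297 184  12   8  29] [301.51724138 187.65517241] [511. 121.  32.]
```

```bash
cat >> h.py <<'E'
def plan(pos,yaw_y=None,step=38,tz=None,pitch=None,verbose=True):
    """pos mm world TCP; yaw_y: world direction angle (deg) of tool y, modulo 180; tool kept pointing down."""
    g=get_state(); p=np.array(g["tool_pos"])*1000; Rm=R.from_quat(g["eef_rot"])
    print("t",round(g["clock"],2),"p",np.round(p,1),"open",round(float(g["opening"])*88.1,1),"F",np.round(g["contact_force"],1))
    M=Rm.as_matrix(); cur=np.degrees(np.arctan2(M[1,1],M[0,1])); 
    if yaw_y is None: yaw_y=cur
    d=(yaw_y-cur+90)%180-90; a=np.radians(cur+d)
    y=np.array([np.cos(a),np.sin(a),0]); z=np.array([0,0,-1.]); x=np.cross(y,z)
    T=R.from_matrix(np.c_[x,y,z]); rv=(Rm.inv()*T).as_rotvec(degrees=True)
    dp=np.array(pos,float)-p
    n=int(max(1,np.ceil(np.linalg.norm(dp)/step),np.ceil(np.linalg.norm(rv)/7.0)))
    print("yaw_y",round(cur,2),"-> turn",np.round(rv,2),"dist",np.round(dp,1),"rows",n)
    out=[]
    for i in range(n):
        Ri=Rm*R.from_rotvec(rv*i/n,degrees=True)
        out.append([round(v,1) for v in (Ri.inv().apply(dp/n)).tolist()]+[round(v,2) for v in (rv/n).tolist()])
    for i in range(0,n,5): print("["+", ".join(", ".join("%g"%v for v in r) for r in out[i:i+5])+"]")
E
python3 -c "
from h import *
plan([369,276,100],90)"
```

```text
t 0.9 p [145.4 607.9 210.3] open 87.7 F [0.7 0.7 0.4]
yaw_y 76.55 -> turn [ 1.000e-02 -0.000e+00 -1.345e+01] dist [ 223.6 -331.9 -110.3] rows 11
[-26.8, -24.6, 10, 0, -0, -1.22, -26.3, -25.2, 10, 0, -0, -1.22, -25.7, -25.7, 10, 0, -0, -1.22, -25.2, -26.3, 10, 0, -0, -1.22, -24.6, -26.8, 10, 0, -0, -1.22]
[-24, -27.3, 10, 0, -0, -1.22, -23.4, -27.8, 10, 0, -0, -1.22, -22.8, -28.3, 10, 0, -0, -1.22, -22.2, -28.8, 10, 0, -0, -1.22, -21.6, -29.3, 10, 0, -0, -1.22]
[-21, -29.7, 10, 0, -0, -1.22]
```

```bash
python3 -m creep '[-26.5,-25,10,0,0,-1.2,-26.5,-25,10,0,0,-1.2,-25.5,-25.5,10,0,0,-1.2,-25,-26,10,0,0,-1.2,-24.5,-27,10,0,0,-1.2]'; python3 -m creep '[-24,-27,10,0,0,-1.2,-23.5,-28,10,0,0,-1.2,-23,-28,10,0,0,-1.2,-22,-29,10,0,0,-1.2,-21.5,-29,10,0,0,-1.2]'; python3 -c "
from h import *
plan([369,276,100],90)"
```

```text
clock: 1.32
tool_pos: [0.2416, 0.4653, 0.1598]
eef_rot: [0.055, 0.998, 0.009, -0.002]
contact_force: [1.0, 0.4, 0.3]
opening: 0.999
clock: 1.73
tool_pos: [0.3504, 0.3126, 0.1058]
eef_rot: [-0.002, 1.0, 0.012, -0.001]
contact_force: [1.6, -0.3, -0.6]
opening: 1.002
t 1.73 p [350.4 312.6 105.8] open 88.3 F [ 1.6 -0.3 -0.6]
yaw_y 90.19 -> turn [ 1.32 -0.1   0.19] dist [ 18.6 -36.6  -5.8] rows 2
[-9.3, -18.4, 2.5, 0.66, -0.05, 0.09, -9.3, -18.3, 2.7, 0.66, -0.05, 0.09]
```

```bash
python3 -m creep '[-9,-18.5,2.5,0.66,0,0,-9.5,-18.5,2.5,0.66,0,0,0,0,0,0,0,0]'; python3 -c "
from h import *
s=snap('wrist','w1'); st(); print(np.round(ray(s,(280,210)),3))
print(find_in('front_tab','wrist')[:2])"
```

```text
clock: 1.98
tool_pos: [0.3744, 0.2637, 0.098]
eef_rot: [0.005, 1.0, -0.005, -0.001]
contact_force: [0.0, 0.0, 0.4]
opening: 0.999
t 2.03 p [373.6 266.3  98.4] open 0.999 F [0.1 0.8 0.1]
[[-1.     0.008 -0.002]
 [ 0.008  1.    -0.007]
 [ 0.002 -0.007 -1.   ]]
[[ 0.309  0.266  0.274]
 [ 0.275 -0.021 -0.961]]
[{'xy': [296.4, 234.7], 'score': 0.58}, {'xy': [152.3, 362.3], 'score': 0.44}]
```

View pics/w1.png

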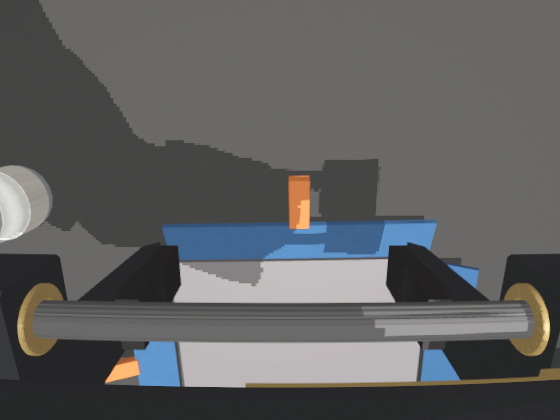

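The wrist view shows the front tab at (299,177) to (299,228), the panel edge in row 228 and the jar at far left. I'll triangulate from these.

```bash
python3 -c "
from h import *
s=load('wrist')
for th in (.3,.35,.4,.45,.5,.55,.6):
  print(th, 'tip',np.round(atz(s,(299.5,177),.006+.072*np.sin(th))*1000,1), 425-72*np.cos(th),'edge',np.round(atz(s,(299.5,228.5),.006+.034*np.sin(th))*1000,1),425-34*np.cos(th))
s=load('top')
for p in [(192.6,266.5),(192.6,280.5)]:print(np.round(atz(s,p,.03)*1000,1))
"
```

```text
0.3 tip [356.5 273.6  27.3] 356.2157727829564 edge [396.5 273.9  16. ] 392.5185593697294
0.35 tip [355.8 273.5  30.7] 357.3651646749887 edge [395.9 273.9  17.7] 393.0613277631891
0.4 tip [355.2 273.4  34. ] 358.68360843179227 edge [395.4 273.8  19.2] 393.68392620390193
0.45 tip [354.5 273.3  37.3] 360.1678086306073 edge [394.9 273.8  20.8] 394.384798520009
0.5 tip [353.9 273.1  40.5] 361.8140555438932 edge [394.4 273.7  22.3] 395.16219289572734
0.55 tip [353.3 273.1  43.6] 363.6182344117156 edge [393.9 273.7  23.8] 396.0141662499768
0.6 tip [352.7 273.   46.7] 365.57583572650316 edge [393.4 273.6  25.2] 396.93858909307096
[394.3 274.8  30. ]
[353.5 274.   30. ]
```

```bash
python3 -c "
from h import *
plan([369,273.5,12],90)"
```

```text
t 2.08 p [372.8 268.7  98.7] open 88.0 F [-0.4  0.6  0. ]
yaw_y 89.7 -> turn [-0.23 -0.1  -0.3 ] dist [ -3.8   4.8 -86.7] rows 3
[1.2, 1.7, 28.9, -0.08, -0.03, -0.1, 1.2, 1.7, 28.9, -0.08, -0.03, -0.1, 1.3, 1.6, 28.9, -0.08, -0.03, -0.1]
```

```bash
python3 -m creep '[1,1.5,29,0,0,0,1,1.5,29,0,0,0,1,1.5,20,0,0,0,0,0,0,0,0,0]' 50 15; python3 -c "
from h import *
plan([369,273.5,12],90)"
```

```text
clock: 2.42
tool_pos: [0.3703, 0.2844, 0.0209]
eef_rot: [-0.001, 1.0, 0.006, 0.002]
contact_force: [0.1, 0.1, 0.5]
opening: 0.72
t 2.42 p [370.3 284.4  20.9] open 63.4 F [0.1 0.1 0.5]
yaw_y 90.12 -> turn [0.66 0.28 0.12] dist [ -1.3 -10.9  -8.9] rows 1
[1.3, -11, 8.8, 0.66, 0.28, 0.12]
```

```bash
python3 -m creep '[1,-10,8,0,0,0,0,0,0,0,0,0,0,0,0,0,0,0]' ; python3 -c "
from h import *
plan([369,273.5,12],90)"
```

```text
clock: 2.67
tool_pos: [0.3675, 0.2805, 0.0136]
eef_rot: [-0.005, 1.0, 0.008, 0.002]
contact_force: [0.7, 0.4, -0.2]
opening: 0.568
t 2.67 p [367.5 280.5  13.6] open 50.1 F [ 0.7  0.4 -0.2]
yaw_y 90.59 -> turn [0.94 0.28 0.59] dist [ 1.5 -7.  -1.6] rows 1
[-1.4, -7.1, 1.5, 0.94, 0.28, 0.59]
```

```bash
python3 -m creep '[-1.5,-7,1.5,0.9,0.3,0.6,0,0,0,0,0,0]' ; python3 -c "
from h import *
plan([369,273.5,12],90)";  python3 -m creep '[0,0,0,0,0,0,0,0,0,0,0,0,0,0,0,0,0,0]' ; python3 -c "
from h import *
plan([369,273.5,12],90)"
```

```text
clock: 2.83
tool_pos: [0.3695, 0.2756, 0.0139]
eef_rot: [-0.0, 1.0, 0.001, 0.001]
contact_force: [-0.1, -0.8, 0.6]
opening: 0.568
t 2.83 p [369.5 275.6  13.9] open 50.0 F [-0.1 -0.8  0.6]
yaw_y 90.05 -> turn [0.15 0.06 0.05] dist [-0.5 -2.1 -1.9] rows 1
[0.5, -2.1, 1.9, 0.15, 0.06, 0.05]
clock: 3.08
tool_pos: [0.3709, 0.2773, 0.0157]
eef_rot: [-0.0, 1.0, 0.003, 0.002]
contact_force: [-0.3, 0.3, 0.9]
opening: 0.566
t 3.08 p [370.9 277.3  15.7] open 49.9 F [-0.3  0.3  0.9]
yaw_y 90.02 -> turn [0.36 0.22 0.02] dist [-1.9 -3.8 -3.7] rows 1
[1.9, -3.8, 3.7, 0.36, 0.22, 0.02]
```

```bash
python3 -m creep '[1.5,-3.5,4,0.3,0.2,0,0,0,0,0,0,0,0,0,0,0,0,0,0,0,0,0,0,0]' 0 20; python3 -c "
from h import *
snap('wrist','w2');plan([369,273.5,12],90)"
```

```text
clock: 3.42
tool_pos: [0.3696, 0.2735, 0.0117]
eef_rot: [0.0, 1.0, 0.0, 0.0]
contact_force: [0.1, 0.7, -0.4]
opening: 0.287
t 3.47 p [369.7 273.5  11.8] open 21.7 F [0.7 0.5 0. ]
yaw_y 89.97 -> turn [ 0.06  0.03 -0.03] dist [-0.7 -0.   0.2] rows 1
[0.7, -0, -0.2, 0.06, 0.03, -0.03]
```

View pics/w2.png

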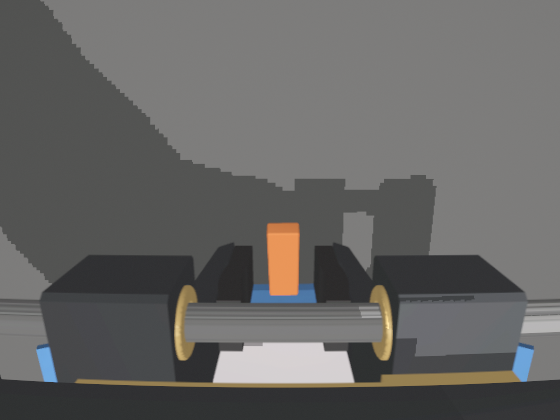

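The wrist view has the tab centred between the fingers at (283,258). I'll close and swing it up.

```bash
python3 -m creep '[0,0,0,0,0,0,0,0,0,0,0,0,0,0,0,0,0,0]' 0 20; python3 -m creep '[-7.6,0,-12.8,0,0,0,-10.5,0,-10.5,0,0,0]';python3 -m creep '[-12.8,0,-7.6,0,0,0,-14,0,-4.5,0,0,0]'; python3 -c "
from h import *
snap('wrist','w3');plan([425,273.5,47],90)"
```

```text
clock: 3.72
tool_pos: [0.3696, 0.2735, 0.0116]
eef_rot: [0.0, 1.0, 0.0, 0.0]
contact_force: [-0.3, 0.2, -0.1]
opening: 0.018
clock: 3.88
tool_pos: [0.3843, 0.2728, 0.0338]
eef_rot: [-0.002, 1.0, -0.002, -0.003]
contact_force: [0.3, 0.4, 0.5]
opening: 0.007
clock: 4.05
tool_pos: [0.4107, 0.273, 0.0471]
eef_rot: [-0.003, 1.0, -0.002, -0.003]
contact_force: [-0.6, -0.6, 0.2]
opening: 0.005
t 4.1 p [415.1 273.1  47.7] open 0.4 F [ 3.1  0.8 -0.1]
yaw_y 90.15 -> turn [-0.13 -0.08  0.15] dist [ 9.9  0.4 -0.7] rows 1
[-9.9, 0.3, 0.7, -0.13, -0.08, 0.15]
```

View pics/w3.png

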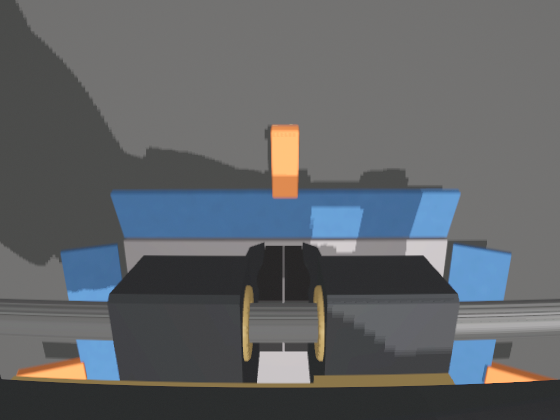

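```bash
python3 -c "
from h import *
s3=load('wrist')
def mk(pos):
  s=dict(s3); return s
# camera pose relative to tool: translate extrinsics
p3=np.array([.4151,.2731,.0477]); E=s3['extrinsics']; 
c3,r3=ray(s3,(285,125))
def cam(p,xy):
  c,r=ray(s3,xy); return c+np.array(p)-p3, r
def tri(L):
  A=[];b=[]
  for c,r in L:
    r=r/np.linalg.norm(r);P=np.eye(3)-np.outer(r,r);A.append(P);b.append(P@c)
  x=np.linalg.lstsq(np.vstack(A),np.hstack(b),rcond=None)[0]; return np.round(x*1000,1)
a=cam([.3736,.2663,.0984],(299,177)); b=cam([.3697,.2735,.0118],(283,225)); c=cam(p3,(285,125))
print('tip w1w2',tri([a,b]),'all?',tri([a,c]),tri([b,c]))
a=cam([.3736,.2663,.0984],(299,226)); b=cam([.3697,.2735,.0118],(283,288)); c=cam(p3,(285,190))
print('edge',tri([a,b]),tri([a,c]),tri([b,c]))
print(c3)
import sys
t=load('top')
tip=cam([.3736,.2663,.0984],(299,177))
print('top-tip', tri([tip,ray(t,(192.6,280.5))]))
"
```

```text
tip w1w2 [347.3 274.   43.9] all? [ 3.566e+02  2.750e+02 -2.000e-01] [356.4 272.9  15. ]
edge [385.9 274.7  23.5] [395.5 275.4  -1.6] [394.7 273.1   5.5]
[0.34566506 0.27301413 0.22306711]
top-tip [352.9 276.4  17.3]
```

```bash
python3 -c "
from h import *
s=load('wrist')
print('hinge',np.round(atz(s,(285,239),.006)*1000,1))
for th in (0,.1,.2,.3,.4,.5,.6):
  print(th, 'tip',np.round(atz(s,(285,125),.006+.072*np.sin(th))*1000,1), 425-72*np.cos(th),'edge',np.round(atz(s,(285,190),.006+.034*np.sin(th))*1000,1),425-34*np.cos(th))
E=s['extrinsics'];print(np.round(-E[:3,:3].T@E[:3,3]*1000,1)); st()
print(np.round(E[:3,:3],3))
"
python3 -m creep '[10,0,-35,0,0,0,10,0,-30,0,0,0,0,0,0,0,0,0]' 60 20;python3 -c "
from h import *
s=snap('wrist','w4');E=s['extrinsics'];print(np.round(-E[:3,:3].T@E[:3,3]*1000,1)); st();snap('scene','s1',(250,80,450,230),3.5)"
```

```text
hinge [425.4 273.5   6. ]
0 tip [356.8 273.1   6. ] 353.0 edge [394.6 273.3   6. ] 391.0
0.1 tip [356.5 273.1  13.2] 353.35970009998215 edge [393.9 273.3   9.4] 391.1698583805471
0.2 tip [356.1 273.1  20.3] 354.4352063954306 edge [393.1 273.3  12.8] 391.6777363533978
0.3 tip [355.7 273.1  27.3] 356.2157727829564 edge [392.4 273.3  16. ] 392.5185593697294
0.4 tip [355.4 273.1  34. ] 358.68360843179227 edge [391.7 273.3  19.2] 393.68392620390193
0.5 tip [355.  273.1  40.5] 361.8140555438932 edge [391.  273.3  22.3] 395.16219289572734
0.6 tip [354.7 273.1  46.7] 365.57583572650316 edge [390.3 273.3  25.2] 396.93858909307096
[345.7 273.  223.1]
t 4.1 p [415.1 273.1  47.7] open 0.004 F [ 3.1  0.8 -0.1]
[[-1.    -0.003 -0.001]
 [-0.003  1.    -0.002]
 [ 0.001 -0.002 -1.   ]]
[[-0.005  1.    -0.005]
 [ 0.967  0.006  0.254]
 [ 0.254 -0.004 -0.967]]
clock: 4.35
tool_pos: [0.3944, 0.2718, 0.1113]
eef_rot: [0.001, 1.0, -0.003, -0.003]
contact_force: [-0.2, -0.1, 0.1]
opening: 0.207
[329.4 272.6 287.3]
t 4.4 p [394.8 271.4 109.8] open 0.255 F [ 0.5 -0.6 -0.7]
[[-1.     0.002 -0.007]
 [ 0.002  1.    -0.006]
 [ 0.007 -0.006 -1.   ]]
```

View pics/w4.png

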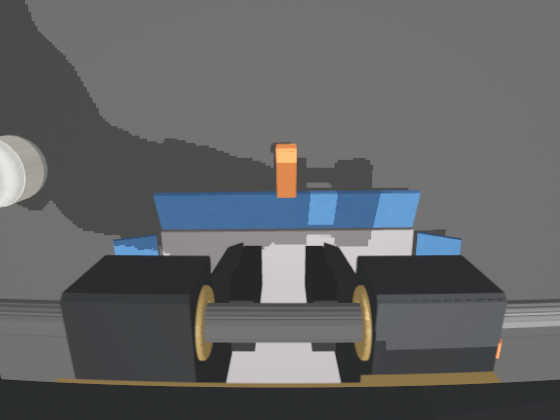

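View pics/s1.png

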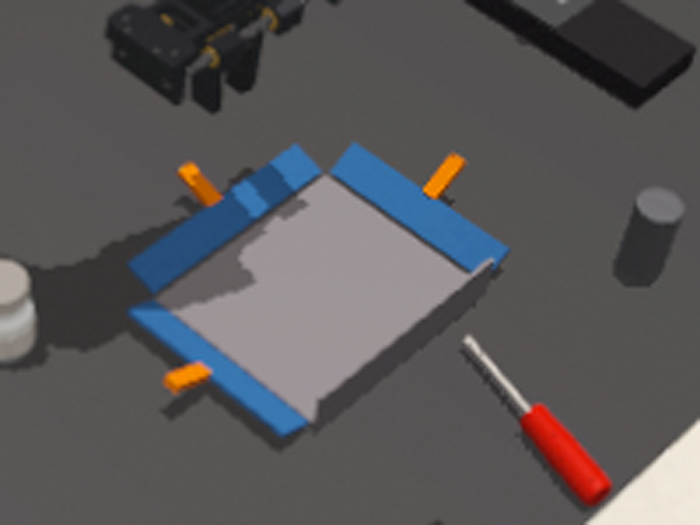

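```bash
python3 -c "
from h import *
s=load('wrist'); p=np.array([.3948,.2714,.1098])
for dz in (0,.019,.04,.064): 
  for dx in (-.009,.009): print(dz,dx,np.round(proj(s,p+[dx,0,dz])[0]))
for th in (.2,.3,.35,.4,.5):
  q=[[.4254-r*np.cos(th),.2735,.006+r*np.sin(th)] for r in (.034,.06,.072)]
  print(th,np.round(proj(s,q)).tolist())
"
```

```text
0 -0.009 [283. 222.]
0 0.009 [283. 256.]
0.019 -0.009 [283. 235.]
0.019 0.009 [283. 272.]
0.04 -0.009 [283. 253.]
0.04 0.009 [283. 295.]
0.064 -0.009 [282. 281.]
0.064 0.009 [282. 328.]
0.2 [[287.0, 191.0], [287.0, 158.0], [287.0, 142.0]]
0.3 [[287.0, 193.0], [287.0, 161.0], [287.0, 146.0]]
0.35 [[287.0, 194.0], [287.0, 163.0], [287.0, 148.0]]
0.4 [[287.0, 196.0], [287.0, 165.0], [287.0, 150.0]]
0.5 [[287.0, 199.0], [287.0, 170.0], [287.0, 156.0]]
```

```bash
python3 -c "
from h import *
im=load('wrist')['color'][:,:,::-1]
im=im[180:400,180:390]; im=np.clip(im.astype(float)*2,0,255).astype(np.uint8)
cv2.imwrite('pics/w4c.png',cv2.resize(im,None,fx=2.7,fy=2.7,interpolation=cv2.INTER_NEAREST))"
```

```text
(no output)
```

View pics/w4c.png

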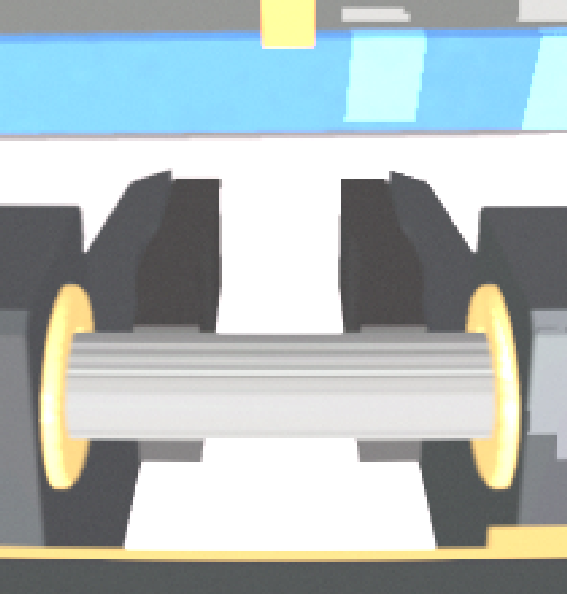

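```bash
python3 -c "
from h import *
s=load('wrist'); K=s['intrinsics']; f=K[0][0]; print(K,s['dist_coeffs'])
D=f*22.5/44; print('depth',D)
c,r=ray(s,(284,247)); print(np.round((c*1000+r*D),1)); 
# w1 fully open: pad inner corners cols 180 / 388
D=f*88/208; print(D,np.round(c*1000+r*D,1))
p=np.array([.3948,.2714,.1098]);E=s['extrinsics'];print('tcp depth',E[:3,:3]@p+E[:3,3])
"
```

```text
[[375.95545842   0.         283.06348364]
 [  0.         375.95545842 203.18285714]
 [  0.           0.           1.        ]] [-0.06985748  0.          0.          0.          0.        ]
depth 192.24995033027136
[399.9 271.8 107. ]
159.05807856384848 [387.7 271.9 138.1]
tcp depth [8.12616475e-05 1.81900939e-02 1.88260692e-01]
```

```bash
python3 -c "
from h import *
s=load('scene'); g=get_state();p=np.array(g['tool_pos']);print(p,g['opening'])
for dz in (0,.01,.02,.03,.04):
  print(dz,[np.round((proj(s,p+[0,dy,dz])[0]-[250,80])*3.5).tolist() for dy in (-.0115,.0115)])
"
```

```text
[0.39483591 0.27087885 0.10869342] 0.29490675323681725
0 [[207.0, 133.0], [228.0, 119.0]]
0.01 [[207.0, 123.0], [228.0, 109.0]]
0.02 [[208.0, 114.0], [229.0, 100.0]]
0.03 [[209.0, 104.0], [230.0, 90.0]]
0.04 [[209.0, 94.0], [231.0, 80.0]]
```

```bash
python3 -m creep '[0,0,0,0,0,0,0,0,0,0,0,0,0,0,0,0,0,0,0,0,0,0,0,0]' 0 20;python3 -c "
from h import *
s=snap('scene','s2',(280,80,360,140),8); g=get_state();p=np.array(g['tool_pos']);print(p,g['opening'])
for dz in (0,.01,.02,.03,.04):
  print(dz,[np.round((proj(s,p+[dx,0,dz])[0]-[280,80])*8).tolist() for dx in (-.009,.009)])
snap('wrist','w5',(180,180,390,400),2.7)
"
```

```text
clock: 4.78
tool_pos: [0.3936, 0.2693, 0.1053]
eef_rot: [0.001, 1.0, -0.006, -0.006]
contact_force: [-0.1, 0.1, 0.3]
opening: 0.048
[0.39355511 0.26928084 0.10530594] 0.012851490297708539
0 [[231.0, 282.0], [269.0, 309.0]]
0.01 [[233.0, 260.0], [271.0, 287.0]]
0.02 [[234.0, 238.0], [272.0, 265.0]]
0.03 [[235.0, 216.0], [274.0, 243.0]]
0.04 [[237.0, 193.0], [275.0, 220.0]]
```

View pics/s2.png

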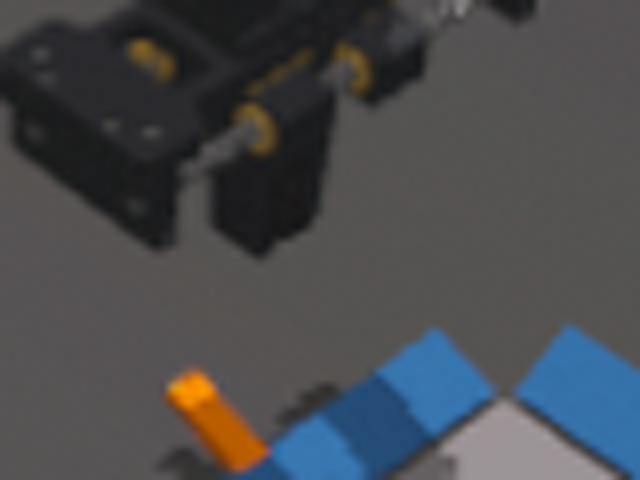

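View pics/w5.png

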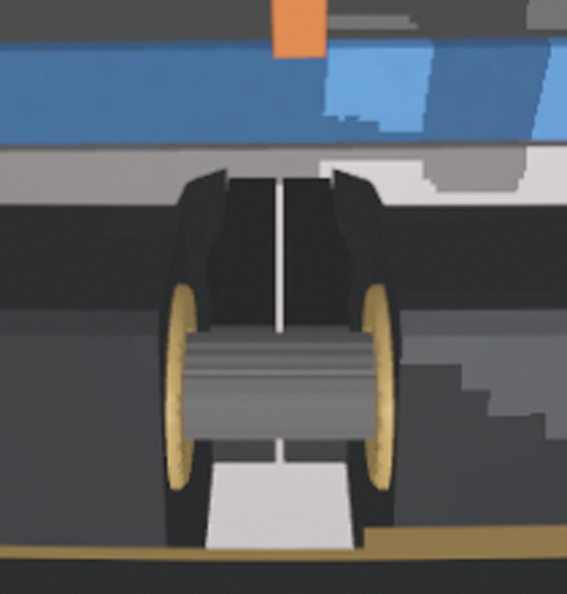

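```bash
python3 -c "
from h import *
s=load('scene'); p=np.array([0.3936, 0.2693, 0.1053])
c,r=ray(s,(280+260/8,80+257/8)); c2,r2=ray(s,(280+318/8,80+215/8)); c3,r3=ray(s,(280+213/8,80+225/8))
for dz in (.015,.02,.025,.03):
  f=lambda c,r:np.round((c+r*(p[2]+dz-c[2])/r[2]-p)*1000,1)
  print(dz,f(c,r),f(c2,r2),f(c3,r3))
"
```

```text
0.015 [-0.2  3.8 15. ] [-1.5 33.  15. ] [-22.1   3.3  15. ]
0.02 [ 3.4 -0.2 20. ] [ 2.1 28.9 20. ] [-18.4  -0.7  20. ]
0.025 [ 7.  -4.2 25. ] [ 5.8 24.7 25. ] [-14.7  -4.7  25. ]
0.03 [10.6 -8.2 30. ] [ 9.4 20.6 30. ] [-10.9  -8.7  30. ]
```

The scene and wrist views agree: the real fingertips sit about 29 mm above the reported `tool_pos`, which explains the missed grasp. I'll allow for that and watch the force as I descend.

```bash
cat >> h.py <<'E'
# real fingertip z = tool_pos z + 29 mm (measured in pictures)
def tip(pos,yaw_y=None,step=38): plan([pos[0],pos[1],pos[2]-29],yaw_y,step)
E
python3 -c "
from h import *
tip([369,273.5,20],90)"
```

```text
t 4.88 p [393.6 269.4 105.5] open 0.8 F [ 0.1  0.8 -0.4]
yaw_y 89.88 -> turn [-0.64 -0.64 -0.13] dist [ -24.6    4.1 -114.5] rows 4
[5.8, 1.3, 28.7, -0.16, -0.16, -0.03, 5.9, 1.3, 28.7, -0.16, -0.16, -0.03, 6, 1.2, 28.7, -0.16, -0.16, -0.03, 6.1, 1.1, 28.6, -0.16, -0.16, -0.03]
```

```bash
python3 -m creep '[9,1.3,15,0,0,0,9,1.3,25,0,0,0,6,1.3,28,0,0,0,2,1,26,0,0,0,0,0,10,0,0,0]' 50 20; python3 -c "
from h import *
tip([369,273.5,10],90)"
```

```text
clock: 5.3
tool_pos: [0.3695, 0.2767, -0.0]
eef_rot: [0.002, 1.0, -0.002, -0.002]
contact_force: [-0.3, -0.2, -0.5]
opening: 0.361
t 5.3 p [369.5 276.7  -0. ] open 31.8 F [-0.3 -0.2 -0.5]
yaw_y 89.72 -> turn [-0.17 -0.25 -0.28] dist [ -0.5  -3.2 -19. ] rows 1
[0.5, -3.1, 19, -0.17, -0.25, -0.28]
```

```bash
python3 -m creep '[0.5,-3,6,0,0,0,0,0,6,0,0,0,0,0,5,0,0,0]' 50 20; python3 -c "
from h import *
tip([369,273.5,10],90); snap('wrist','w6')"
```

```text
clock: 5.55
tool_pos: [0.3672, 0.2732, -0.0177]
eef_rot: [0.001, 1.0, -0.004, -0.004]
contact_force: [-0.6, -0.2, -0.3]
opening: 0.564
t 5.55 p [367.2 273.2 -17.7] open 49.7 F [-0.6 -0.2 -0.3]
yaw_y 89.84 -> turn [-0.46 -0.48 -0.17] dist [ 1.8  0.3 -1.3] rows 1
[-1.8, 0.3, 1.2, -0.46, -0.48, -0.17]
```

View pics/w6.png

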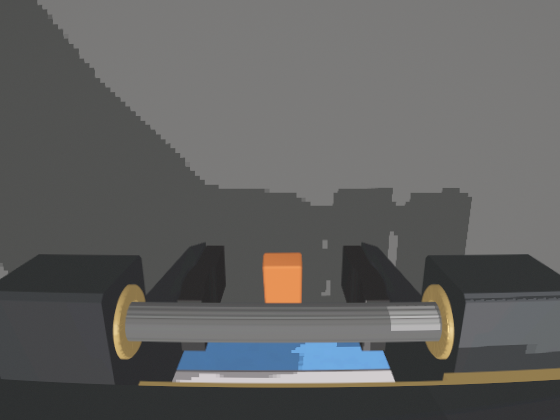

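The tab (283,278) is now level with the pads and between them, so I'll close.

```bash
python3 -m creep '[-1.5,0,1,0,0,0,0,0,0,0,0,0,0,0,0,0,0,0,0,0,0,0,0,0,0,0,0,0,0,0]' 0 20; python3 -m creep '[0,0,0,0,0,0,0,0,0,0,0,0]'
```

```text
clock: 6.02
tool_pos: [0.3695, 0.274, -0.0188]
eef_rot: [0.001, 1.0, -0.003, -0.004]
contact_force: [0.3, -0.6, 0.0]
opening: 0.217
clock: 6.18
tool_pos: [0.3697, 0.2732, -0.0185]
eef_rot: [0.001, 1.0, -0.004, -0.004]
contact_force: [-0.3, 0.5, -2.6]
opening: 0.154
```

```bash
python3 -m creep '[-7.6,0,-12.8,0,0,0,-10.5,0,-10.5,0,0,0]';python3 -m creep '[-12.8,0,-7.6,0,0,0,-14,0,-4.5,0,0,0]'; python3 -c "
from h import *
tip([425,273.5,47],90)"
```

```text
clock: 6.35
tool_pos: [0.3841, 0.2732, 0.0032]
eef_rot: [-0.002, 1.0, -0.006, -0.007]
contact_force: [0.2, 0.2, -7.1]
opening: 0.152
clock: 6.52
tool_pos: [0.407, 0.2734, 0.0157]
eef_rot: [-0.004, 1.0, -0.006, -0.01]
contact_force: [-2.7, 0.8, -9.5]
opening: 0.158
t 6.52 p [407.  273.4  15.7] open 13.9 F [-2.7  0.8 -9.5]
yaw_y 90.45 -> turn [-0.71 -1.14  0.45] dist [18.   0.1  2.3] rows 1
[-17.9, -0.1, -2.7, -0.71, -1.14, 0.45]
```

```bash
python3 -m creep '[-12,0,-3.5,0,-1,0,-8,0,-1,0,0,0,-5,0,1,0,0,0]'; python3 -m creep '[-4,0,0,0,0,0,-4,0,0,0,0,0]'; python3 -c "
from h import *
tip([425,273.5,47],90)
snap('scene','s3',(250,80,450,230),3.5)"
```

```text
clock: 6.77
tool_pos: [0.4216, 0.2735, 0.0185]
eef_rot: [-0.006, 1.0, -0.007, -0.009]
contact_force: [-13.2, -0.6, 26.7]
opening: 0.154
clock: 6.93
tool_pos: [0.4212, 0.2734, 0.0187]
eef_rot: [-0.009, 1.0, -0.008, -0.015]
contact_force: [-9.2, -0.3, 2.9]
opening: 0.156
t 6.93 p [421.2 273.4  18.7] open 13.7 F [-9.2 -0.3  2.9]
yaw_y 91.03 -> turn [-0.9  -1.68  1.02] dist [ 3.8  0.1 -0.7] rows 1
[-3.8, 0, 0.6, -0.9, -1.68, 1.02]
```

View pics/s3.png

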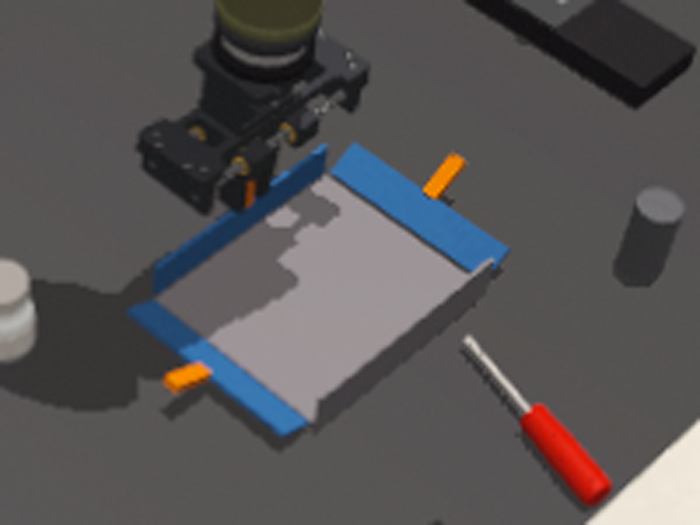

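```bash
python3 -m creep '[0,0,0,0,0,0,0,0,0,0,0,0,0,0,0,0,0,0]' 50 20;  python3 -m creep '[0,0,-20,0,0,0,0,0,-40,0,0,0,0,0,-40,0,0,0]'; python3 -c "
from h import *
tip([513,119,110],0)
s=snap('wrist','w7');snap('scene','s4',(250,80,450,230),3.5)"
```

```text
clock: 7.23
tool_pos: [0.421, 0.2735, 0.019]
eef_rot: [-0.01, 1.0, -0.008, -0.014]
contact_force: [-0.7, 0.4, 0.1]
opening: 0.354
clock: 7.48
tool_pos: [0.4222, 0.272, 0.1156]
eef_rot: [-0.01, 1.0, -0.013, -0.018]
contact_force: [1.4, 0.2, 0.3]
opening: 0.561
t 7.48 p [422.2 272.  115.6] open 49.5 F [1.4 0.2 0.3]
yaw_y 91.14 -> turn [  0.41  -2.82 -88.87] dist [  90.8 -153.   -34.6] rows 13
[-6.9, -11.8, 2.7, 0.03, -0.22, -6.84, -5.4, -12.6, 2.8, 0.03, -0.22, -6.84, -3.8, -13.1, 2.8, 0.03, -0.22, -6.84, -2.2, -13.5, 2.8, 0.03, -0.22, -6.84, -0.6, -13.6, 2.8, 0.03, -0.22, -6.84]
[1, -13.6, 2.8, 0.03, -0.22, -6.84, 2.7, -13.4, 2.8, 0.03, -0.22, -6.84, 4.2, -13, 2.8, 0.03, -0.22, -6.84, 5.8, -12.4, 2.8, 0.03, -0.22, -6.84, 7.2, -11.6, 2.8, 0.03, -0.22, -6.84]
[8.5, -10.7, 2.8, 0.03, -0.22, -6.84, 9.8, -9.6, 2.7, 0.03, -0.22, -6.84, 10.8, -8.3, 2.7, 0.03, -0.22, -6.84]
```

View pics/w7.png

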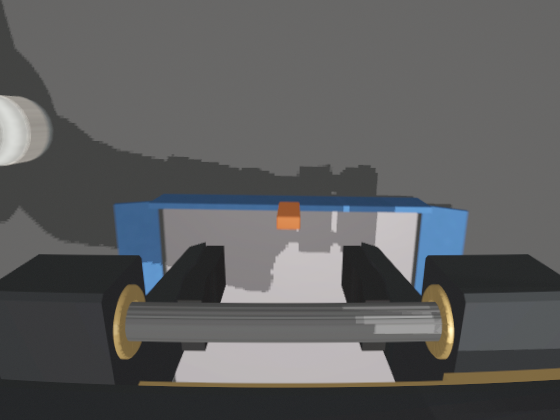

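View pics/s4.png

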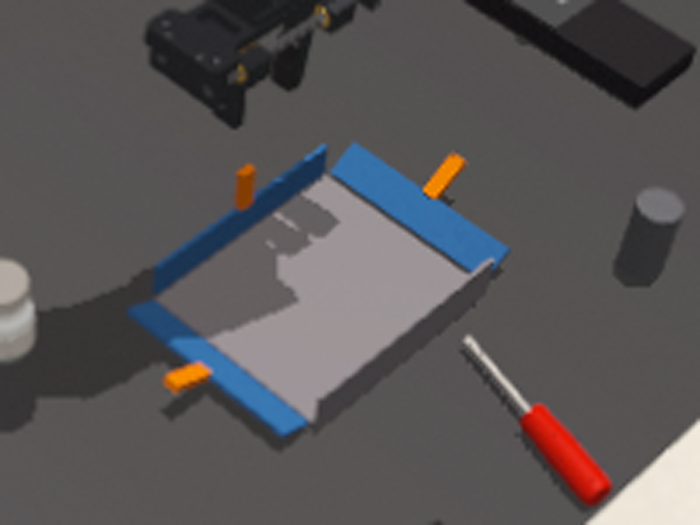

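```bash
cat >> h.py <<'E'
def tri(L):
  A=[];b=[]
  for c,r in L:
    r=r/np.linalg.norm(r);P=np.eye(3)-np.outer(r,r);A.append(P);b.append(P@c)
  return np.linalg.lstsq(np.vstack(A),np.hstack(b),rcond=None)[0]*1000
E
python3 -c "
from h import *
s=load('scene');t=load('top')
print(np.round(tri([ray(t,(244.2,226.3)),ray(s,(301.5,187.65))]),1))
hsv=cv2.cvtColor(s['color'],cv2.COLOR_RGB2HSV)
m=cv2.inRange(hsv,(5,150,80),(18,255,255))
n,l,stt,ce=cv2.connectedComponentsWithStats(m)
for i in range(1,n):
    if stt[i,4]>15: print(stt[i],ce[i])
print(get_state()['q'])
w=load('wrist')
for y in (.35,.2):
  print([np.round(proj(w,[[x,y,z]])[0]).tolist() for x,z in ((.425,.04),(.421,.04),(.417,.04),(.425,.006))])
"
```

```text
[511.5 122.4  31.7]
[  59    0   59   84 2296] [87.79355401 37.89634146]
[ 161    0   60   53 2081] [188.1936569   20.00720807]
[230   0  27  17 292] [240.67465753   5.64041096]
[371 124  12  13  77] [376.49350649 129.92207792]
[317 127   6  13  53] [319.54716981 132.90566038]
[297 184  13   8  73] [302.65753425 187.38356164]
[-0.35851493  0.73020731 -0.50404995  1.96094935  0.57163042  0.62894716
  0.35021331]
[[399.0, 212.0], [400.0, 206.0], [400.0, 200.0], [387.0, 201.0]]
[[184.0, 206.0], [184.0, 201.0], [184.0, 195.0], [196.0, 196.0]]
```

```bash
python3 -m creep '[-6.9,-11.8,0,0,0,-6.8,-5.4,-12.6,0,0,0,-6.8,-3.8,-13.1,0,0,0,-6.8,-2.2,-13.5,0,0,0,-6.8,-0.6,-13.6,0,0,0,-6.8]'; python3 -m creep '[1,-13.6,1,0,0,-6.8,2.7,-13.4,1,0,0,-6.8,4.2,-13,1,0,0,-6.8,5.8,-12.4,1,0,0,-6.8,7.2,-11.6,1,0,0,-6.8]'; python3 -c "
from h import *
tip([511.5,120,80],0)"
```

```text
clock: 8.0
tool_pos: [0.4659, 0.2188, 0.122]
eef_rot: [-0.314, 0.949, -0.005, -0.009]
contact_force: [-0.2, -0.7, -0.7]
opening: 0.569
clock: 8.42
tool_pos: [0.5071, 0.1553, 0.1146]
eef_rot: [-0.588, 0.809, -0.004, -0.011]
contact_force: [0.3, 0.3, 0.0]
opening: 0.567
t 8.42 p [507.1 155.3 114.6] open 50.0 F [0.3 0.3 0. ]
yaw_y 162.07 -> turn [  0.52  -1.2  -17.92] dist [  4.4 -35.3 -63.6] rows 3
[10.3, -5.1, 21.4, 0.17, -0.4, -5.97, 10.9, -4, 21.3, 0.17, -0.4, -5.97, 11.4, -2.7, 21.3, 0.17, -0.4, -5.97]
```

```bash
python3 -m creep '[10.3,-5,21,0,-0.4,-6,11,-4,21,0,-0.4,-6,11.5,-2.7,21,0,-0.4,-6,0,0,0,0,0,0]'; python3 -c "
from h import *
tip([511.5,120,13],0); snap('wrist','w8')"
```

```text
clock: 8.75
tool_pos: [0.5163, 0.113, 0.0474]
eef_rot: [0.711, -0.703, -0.001, 0.002]
contact_force: [0.2, -0.7, -0.5]
opening: 0.569
t 8.75 p [516.3 113.   47.4] open 50.1 F [ 0.2 -0.7 -0.5]
yaw_y -179.38 -> turn [ 0.27 -0.09  0.62] dist [ -4.8   7.  -63.4] rows 2
[-3.6, 2.2, 31.7, 0.13, -0.05, 0.31, -3.6, 2.3, 31.7, 0.13, -0.05, 0.31]
```

View pics/w8.png

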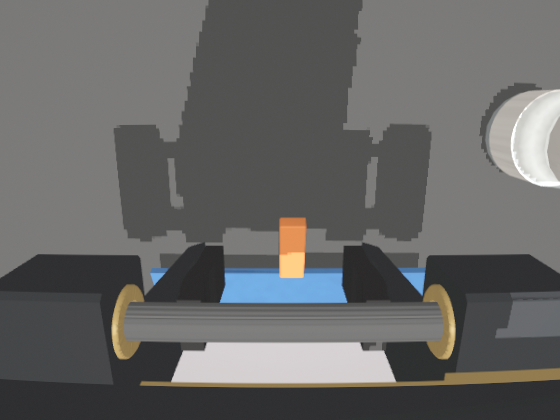

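The right tab shows at (292,248), between the pads and slightly below them. I'll descend.

```bash
python3 -m creep '[-3.5,2,25,0,0,0.6,-2.5,2,20,0,0,0,0,0,10,0,0,0,0,0,4,0,0,0]'; python3 -c "
from h import *
tip([511.5,120,13],0)"
```

```text
clock: 9.13
tool_pos: [0.5167, 0.128, -0.0071]
eef_rot: [-0.701, 0.713, 0.001, 0.005]
contact_force: [0.7, -0.2, 0.4]
opening: 0.564
t 9.13 p [516.7 128.   -7.1] open 49.7 F [ 0.7 -0.2  0.4]
yaw_y 179.08 -> turn [-0.33  0.42 -0.92] dist [-5.2 -8.  -8.9] rows 1
[8.1, 5.1, 8.8, -0.33, 0.42, -0.92]
```

```bash
python3 -m creep '[8,5,2,0,0.4,-0.9,0,0,7,0,0,0,0,0,0,0,0,0]' 0 20; python3 -c "
from h import *
tip([511.5,120,13],0)"; python3 -m creep '[0,0,0,0,0,0,0,0,0,0,0,0,0,0,0,0,0,0,0,0,0,0,0,0]';python3 -c "
from h import *
tip([511.5,120,13],0)"
```

```text
clock: 9.38
tool_pos: [0.5125, 0.1228, -0.0145]
eef_rot: [-0.707, 0.707, -0.003, 0.004]
contact_force: [-0.1, -0.1, -0.4]
opening: 0.368
t 9.38 p [512.5 122.8 -14.5] open 32.4 F [-0.1 -0.1 -0.4]
yaw_y 179.98 -> turn [-0.54  0.1  -0.02] dist [-1.  -2.8 -1.5] rows 1
[2.8, 1, 1.5, -0.54, 0.1, -0.02]
clock: 9.72
tool_pos: [0.5116, 0.1235, -0.0129]
eef_rot: [-0.707, 0.707, -0.002, 0.004]
contact_force: [2.5, 0.2, -1.9]
opening: 0.154
t 9.72 p [511.6 123.5 -12.9] open 13.6 F [ 2.5  0.2 -1.9]
yaw_y 179.95 -> turn [-0.53  0.14 -0.05] dist [-0.1 -3.5 -3.1] rows 1
[3.5, 0.2, 3.1, -0.53, 0.14, -0.05]
```

```bash
python3 -m creep '[-8.5,0,-11.4,0,0,0,-11,0,-9,0,0,0,-13,0,-6,0,0,0,-13,0,-3,0,0,0]'; python3 -m creep '[-8,0,-1,0,0,0,-5,0,0,0,0,0,-4,0,0,0,0,0,-4,0,0,0,0,0]';python3 -c "
from h import *
tip([511.5,170,47],0)
snap('scene','s5',(250,80,450,230),3.5)"
```

```text
clock: 10.05
tool_pos: [0.5112, 0.1548, 0.015]
eef_rot: [-0.703, 0.711, -0.01, -0.006]
contact_force: [-0.4, -7.4, 5.4]
opening: 0.153
clock: 10.38
tool_pos: [0.5111, 0.1658, 0.0174]
eef_rot: [-0.701, 0.713, -0.018, -0.014]
contact_force: [-1.0, -4.7, 3.9]
opening: 0.155
t 10.38 p [511.1 165.8  17.4] open 13.6 F [-1.  -4.7  3.9]
yaw_y 179.08 -> turn [-0.32 -2.65 -0.93] dist [0.4 4.2 0.6] rows 1
[-4.2, -0.3, -0.8, -0.32, -2.65, -0.93]
```

View pics/s5.png

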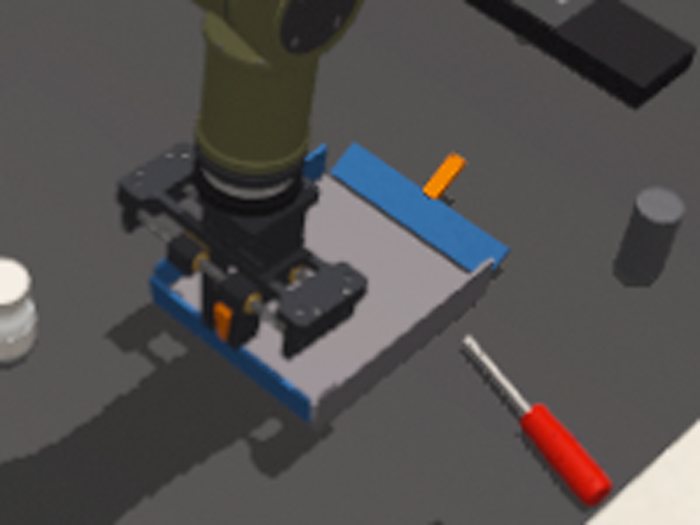

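```bash
python3 -m creep '[-8,0,0,0,-1,0,-8,0,0,0,-1,0,-8,0,0,0,0,0,-8,0,0,0,0,0]';python3 -c "
from h import *
tip([511.5,170,47],0)"; python3 -m creep '[-12,0,0,0,-1,0,-12,0,0,0,0,0]'
```

```text
clock: 10.77
tool_pos: [0.5111, 0.1755, 0.0173]
eef_rot: [-0.697, 0.716, -0.021, -0.017]
contact_force: [-3.1, -15.3, 14.1]
opening: 0.153
t 10.77 p [511.1 175.5  17.3] open 13.5 F [ -3.1 -15.3  14.1]
yaw_y 178.44 -> turn [-0.26 -3.08 -1.57] dist [ 0.4 -5.5  0.7] rows 1
[5.5, -0.5, -0.4, -0.26, -3.08, -1.57]
clock: 10.93
tool_pos: [0.5111, 0.1763, 0.0166]
eef_rot: [-0.693, 0.72, -0.029, -0.027]
contact_force: [-4.2, -19.5, 15.5]
opening: 0.155
```

```bash
python3 -m creep '[0,0,0,0,3,0,0,0,0,0,0,0,0,0,0,0,0,0]' 50 20;  python3 -m creep '[0,0,-20,0,0,0,0,0,-40,0,0,0,0,0,-40,0,0,0,0,0,-20,0,0,0]'; python3 -c "
from h import *
tip([511.5,432,130],0)
s=snap('wrist','w9');s=snap('scene','s6',(250,80,450,230),3.5)
t=snap('top','t2',(120,150,280,290),4.5)
print([ (n,np.round(proj(t,[p])[0]*1-[120,150])*1) for n,p in (('a',[.425,.2735,.078]),)])
"
```

```text
clock: 11.18
tool_pos: [0.5125, 0.1748, 0.0179]
eef_rot: [-0.69, 0.72, -0.049, -0.046]
contact_force: [0.8, -0.5, 0.1]
opening: 0.361
clock: 11.52
tool_pos: [0.5103, 0.1921, 0.1359]
eef_rot: [-0.691, 0.72, -0.044, -0.047]
contact_force: [0.1, 1.2, 0.2]
opening: 0.567
t 11.52 p [510.3 192.1 135.9] open 50.0 F [0.1 1.2 0.2]
yaw_y 177.7 -> turn [ 0.22 -7.33 -2.29] dist [  1.2 239.9 -34.9] rows 7
[-34.6, 1.2, 0.6, 0.03, -1.05, -0.33, -34.6, 1, 1.2, 0.03, -1.05, -0.33, -34.6, 0.8, 1.8, 0.03, -1.05, -0.33, -34.5, 0.6, 2.5, 0.03, -1.05, -0.33, -34.5, 0.4, 3.1, 0.03, -1.05, -0.33]
[-34.4, 0.2, 3.7, 0.03, -1.05, -0.33, -34.4, 0, 4.4, 0.03, -1.05, -0.33]
[('a', array([ 70., 106.]))]
```

View pics/s6.png

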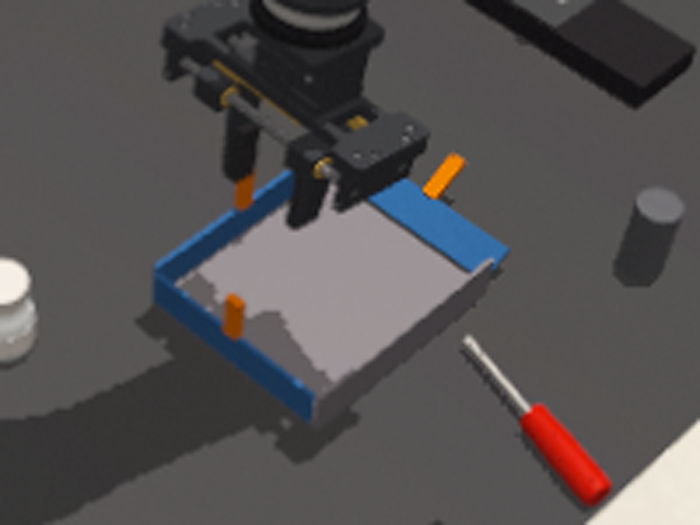

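View pics/t2.png

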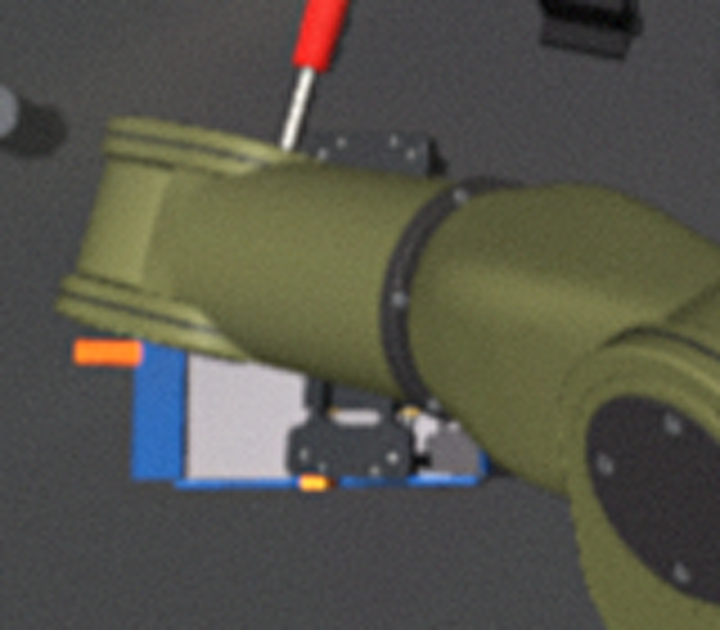

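```bash
python3 -m creep '[-34.6,1,-1,0,-1,-0.3,-34.6,1,-1,0,-1,-0.3,-34.6,0.8,0,0,-1,-0.3,-34.5,0.6,1,0,-1,-0.3,-34.5,0.4,3,0,-1,-0.3]'; python3 -m creep '[-34.5,0,4,0,-1,-0.3,-34.5,0,10,0,-1,-0.3,0,0,10,0,0,0]'; python3 -c "
from h import *
s=load('scene');t=load('top')
print(np.round(tri([ray(t,(142.75,227.8)),ray(s,(376.5,129.9))]),1))
tip([509.5,431,80],0)
s=snap('wrist','w10');"
```

```text
clock: 12.08
tool_pos: [0.5148, 0.3543, 0.1061]
eef_rot: [-0.697, 0.717, -0.016, -0.021]
contact_force: [-0.1, -0.4, 0.0]
opening: 0.569
clock: 12.33
tool_pos: [0.5132, 0.4313, 0.0732]
eef_rot: [-0.703, 0.711, 0.001, -0.007]
contact_force: [-0.4, 0.8, -0.3]
opening: 0.567
[508.4 423.4  36.7]
t 12.33 p [513.2 431.3  73.2] open 50.0 F [-0.4  0.8 -0.3]
yaw_y 179.29 -> turn [ 0.67 -0.52 -0.7 ] dist [ -3.7  -0.3 -22.2] rows 1
[0.2, 3.4, 22.2, 0.67, -0.52, -0.7]
```

View pics/w10.png

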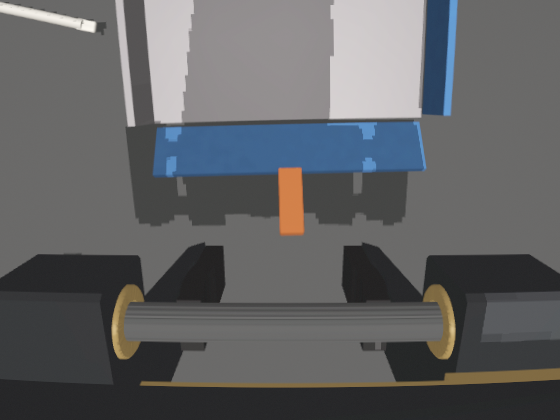

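The left tab shows at (291,200), centred. Next I'll go down and take it.

```bash
python3 -m creep '[0,3.4,20,0.6,-0.5,-0.7,0,1,25,0,0,0,0,0,20,0,0,0,0,0,12,0,0,0,0,0,0,0,0,0]'; python3 -c "
from h import *
tip([508.5,430,17],0)"
```

```text
clock: 12.8
tool_pos: [0.5074, 0.417, -0.0172]
eef_rot: [-0.706, 0.708, -0.003, -0.009]
contact_force: [-0.3, 0.5, 0.8]
opening: 0.568
t 12.8 p [507.4 417.  -17.2] open 50.0 F [-0.3  0.5  0.8]
yaw_y 179.87 -> turn [ 0.44 -1.   -0.12] dist [ 1.1 13.   5.2] rows 1
[-12.9, -1.1, -5.4, 0.44, -1, -0.12]
```

```bash
python3 -m creep '[-13,-1,-5.5,0.4,-1,0,0,0,0,0,0,0,0,0,0,0,0,0]'; python3 -c "
from h import *
tip([508.5,430,17],0)"
```

```text
clock: 13.05
tool_pos: [0.5094, 0.429, -0.0116]
eef_rot: [-0.705, 0.709, 0.0, -0.0]
contact_force: [0.2, -1.2, 0.6]
opening: 0.565
t 13.05 p [509.4 429.  -11.6] open 49.7 F [ 0.2 -1.2  0.6]
yaw_y 179.74 -> turn [ 0.04  0.01 -0.26] dist [-0.9  1.  -0.4] rows 1
[-1, 0.9, 0.4, 0.04, 0.01, -0.26]
```

```bash
python3 -m creep '[-1,1,0,0,0,0,0,0,0,0,0,0,0,0,0,0,0,0,0,0,0,0,0,0,0,0,0,0,0,0]' 0 20;python3 -m creep '[0,0,0,0,0,0,0,0,0,0,0,0]';python3 -c "
from h import *
tip([508.5,430,17],0)"
```

```text
clock: 13.47
tool_pos: [0.5103, 0.4328, -0.0069]
eef_rot: [-0.705, 0.709, 0.001, 0.004]
contact_force: [-0.3, 0.3, -0.2]
opening: 0.213
clock: 13.63
tool_pos: [0.5083, 0.4328, -0.0069]
eef_rot: [-0.706, 0.708, 0.001, 0.002]
contact_force: [1.9, -0.0, -1.4]
opening: 0.152
t 13.63 p [508.3 432.8  -6.9] open 13.4 F [ 1.9 -0.  -1.4]
yaw_y 179.79 -> turn [-0.09  0.3  -0.21] dist [ 0.2 -2.8 -5.1] rows 1
[2.8, -0.2, 5.1, -0.09, 0.3, -0.21]
```

```bash
python3 -m creep '[9.6,0,-11.8,0,0,0,12.7,0,-9.5,0,0,0,14.6,0,-6,0,0,0,15,0,-2.5,0,0,0]'; python3 -m creep '[8,0,-1,0,0,0,8,0,0,0,0,0,10,0,0,0,0,0,10,0,0,0,0,0,12,0,0,0,0,0]';python3 -c "
from h import *
tip([508.5,378,47],0)"
```

```text
clock: 13.97
tool_pos: [0.5089, 0.3853, 0.0236]
eef_rot: [-0.707, 0.707, 0.004, 0.007]
contact_force: [1.9, 3.7, -10.6]
opening: 0.155
clock: 14.38
tool_pos: [0.509, 0.3745, 0.0268]
eef_rot: [0.71, -0.703, -0.033, -0.038]
contact_force: [3.6, 22.6, -18.2]
opening: 0.158
t 14.38 p [509.  374.5  26.8] open 13.9 F [  3.6  22.6 -18.2]
yaw_y -179.44 -> turn [-0.43  5.8   0.59] dist [-0.5  3.5 -8.8] rows 1
[-2.6, 0.5, 9.1, -0.43, 5.8, 0.59]
```

```bash
python3 -m creep '[0,0,0,0,3,0,0,0,0,0,3,0,0,0,0,0,0,0]' 50 20;  python3 -m creep '[0,0,-20,0,0,0,0,0,-40,0,0,0,0,0,-40,0,0,0]'; python3 -c "
from h import *
tip([375,273.5,130],90)
s=snap('scene','s7',(250,80,450,230),3.5)
"
```

```text
clock: 14.63
tool_pos: [0.509, 0.3724, 0.0275]
eef_rot: [0.71, -0.705, 0.004, -0.001]
contact_force: [-0.6, 0.9, 0.6]
opening: 0.36
clock: 14.88
tool_pos: [0.5054, 0.3648, 0.122]
eef_rot: [0.71, -0.705, 0.005, 0.008]
contact_force: [0.5, -0.1, 0.5]
opening: 0.561
t 14.88 p [505.4 364.8 122. ] open 49.4 F [ 0.5 -0.1  0.5]
yaw_y -179.6 -> turn [  1.   -0.6 -89.6] dist [-130.4  -91.3  -21. ] rows 13
[6.9, 10.1, 1.8, 0.08, -0.05, -6.89, 5.7, 10.8, 1.8, 0.08, -0.05, -6.89, 4.3, 11.4, 1.7, 0.08, -0.05, -6.89, 2.9, 11.9, 1.7, 0.08, -0.05, -6.89, 1.5, 12.1, 1.7, 0.08, -0.05, -6.89]
[0, 12.2, 1.7, 0.08, -0.05, -6.89, -1.5, 12.2, 1.7, 0.08, -0.05, -6.89, -2.9, 11.9, 1.7, 0.08, -0.05, -6.89, -4.3, 11.5, 1.6, 0.08, -0.05, -6.89, -5.6, 10.9, 1.6, 0.08, -0.05, -6.89]
[-6.9, 10.1, 1.6, 0.08, -0.05, -6.89, -8.1, 9.2, 1.6, 0.08, -0.05, -6.89, -9.1, 8.2, 1.6, 0.08, -0.05, -6.89]
```

View pics/s7.png

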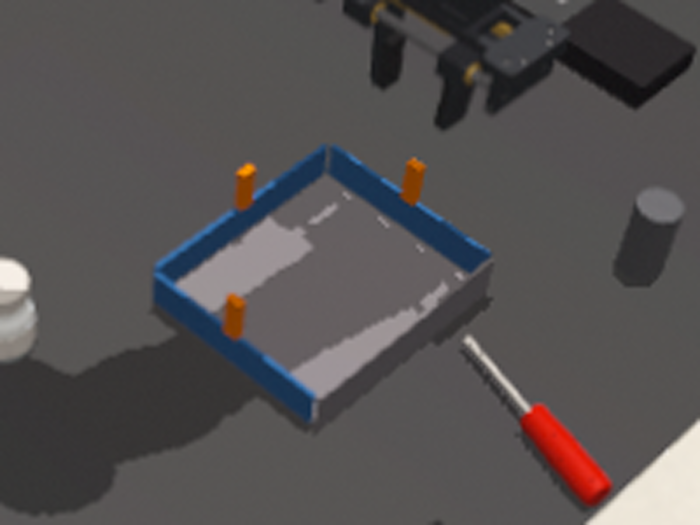

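```bash
sed -i 's/d=(yaw_y-cur+90)%180-90;/d=((yaw_y-cur+180)%360-180) if FULL else ((yaw_y-cur+90)%180-90);/; s/^import numpy as np, cv2/import numpy as np, cv2\nFULL=True/' h.py; python3 -c "
from h import *
print(np.round(get_state()['q'],2))
tip([375,273.5,130],90)"
```

```text
[-0.25  0.94 -0.9   1.61  0.84  1.03  1.73]
t 14.93 p [508.  368.9 130.4] open 49.7 F [0.3 1.7 3.9]
yaw_y -179.64 -> turn [-0.57 -0.21 90.36] dist [-133.   -95.4  -29.4] rows 13
[7.3, 10.3, 2.3, -0.04, -0.02, 6.95, 8.4, 9.3, 2.3, -0.04, -0.02, 6.95, 9.5, 8.2, 2.3, -0.04, -0.02, 6.95, 10.4, 7, 2.3, -0.04, -0.02, 6.95, 11.2, 5.7, 2.3, -0.04, -0.02, 6.95]
[11.8, 4.3, 2.3, -0.04, -0.02, 6.95, 12.3, 2.8, 2.3, -0.04, -0.02, 6.95, 12.5, 1.3, 2.3, -0.04, -0.02, 6.95, 12.6, -0.2, 2.3, -0.04, -0.02, 6.95, 12.5, -1.7, 2.3, -0.04, -0.02, 6.95]
[12.2, -3.2, 2.3, -0.04, -0.02, 6.95, 11.7, -4.7, 2.3, -0.04, -0.02, 6.95, 11, -6, 2.3, -0.04, -0.02, 6.95]
```

```bash
python3 -m creep '[7.3,10.3,0,0,0,6.9,8.4,9.3,0,0,0,6.9,9.5,8.2,0,0,0,6.9,10.4,7,0,0,0,6.9,11.2,5.7,0,0,0,6.9]' 0 20; python3 -m creep '[11.8,4.3,1,0,0,6.9,12.3,2.8,1,0,0,6.9,12.5,1.3,2,0,0,6.9,12.6,0,2,0,0,6.9,12.5,-1.7,2,0,0,6.9]'; python3 -m creep '[12.2,-3.2,2,0,0,6.9,11.7,-4.7,2,0,0,6.9,11,-6,2,0,0,6.9,0,0,0,0,0,0]'; python3 -c "
from h import *
tip([375,273.5,52],90);snap('wrist','w11')"
```

```text
clock: 15.35
tool_pos: [0.4604, 0.3286, 0.1362]
eef_rot: [-0.457, 0.889, -0.003, 0.007]
contact_force: [0.4, -0.2, -0.9]
opening: 0.215
clock: 15.77
tool_pos: [0.4072, 0.2841, 0.1289]
eef_rot: [-0.162, 0.987, -0.001, 0.009]
contact_force: [-1.4, -0.9, 0.1]
opening: 0.005
clock: 16.1
tool_pos: [0.3722, 0.2548, 0.1233]
eef_rot: [0.027, 1.0, -0.001, 0.009]
contact_force: [0.4, -0.9, -0.2]
opening: 0.004
t 16.1 p [372.2 254.8 123.3] open 0.4 F [ 0.4 -0.9 -0.2]
yaw_y 86.93 -> turn [-0.06  1.06 -3.07] dist [   2.8   18.7 -100.3] rows 3
[0, 6.3, 33.4, -0.02, 0.35, -1.02, -0.3, 6.3, 33.4, -0.02, 0.35, -1.02, -0.6, 6.2, 33.4, -0.02, 0.35, -1.02]
```

View pics/w11.png

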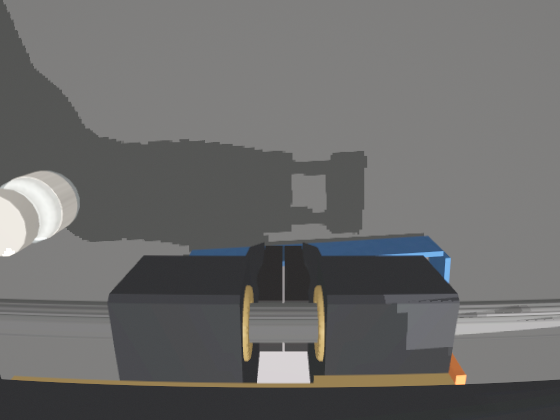

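```bash
python3 -m creep '[0,6.3,28,0,0.3,-1,0,6.3,30,0,0.3,-1,0,6,28,0,0.3,-1,0,0,6,0,0,0,0,0,0,0,0,0]'; python3 -c "
from h import *
tip([375,273.5,55],90)"
```

```text
clock: 16.57
tool_pos: [0.3825, 0.2778, 0.031]
eef_rot: [-0.009, 1.0, 0.005, 0.006]
contact_force: [-0.3, 0.4, 0.8]
opening: 0.003
t 16.57 p [382.5 277.8  31. ] open 0.3 F [-0.3  0.4  0.8]
yaw_y 91.0 -> turn [0.55 0.71 1.  ] dist [-7.5 -4.3 -5. ] rows 1
[7.6, -4.2, 4.8, 0.55, 0.71, 1]
```

```bash
python3 -m creep '[-8,-4,3,0,0.7,1,-8,0,0,0,0,0,-8,0,0,0,0,0,-8,0,0,0,0,0]'; python3 -m creep '[-10,0,0,0,0,0,-10,0,0,0,0,0,-10,0,0,0,0,0]'; python3 -m creep '[-12,0,0,0,0,0,-14,0,0,0,0,0]'
```

```text
clock: 16.9
tool_pos: [0.4102, 0.2736, 0.0306]
eef_rot: [-0.004, 1.0, 0.005, -0.004]
contact_force: [-24.0, 2.7, -5.0]
opening: 0.003
clock: 17.15
tool_pos: [0.4082, 0.2732, 0.031]
eef_rot: [-0.016, 0.999, 0.002, -0.027]
contact_force: [-20.3, 2.6, 1.3]
opening: 0.007
clock: 17.32
tool_pos: [0.4069, 0.2727, 0.0312]
eef_rot: [-0.025, 0.999, -0.001, -0.047]
contact_force: [-32.0, 1.1, 10.5]
opening: 0.005
```

```bash
python3 -m creep '[15,0,0,0,3,0,20,0,-10,0,3,0,0,0,-40,0,0,0,0,0,-40,0,0,0,0,0,-30,0,0,0]' 60 20; python3 -c "
from h import *
tip([540,-80,190],90)"
```

```text
clock: 17.73
tool_pos: [0.3852, 0.2667, 0.1602]
eef_rot: [-0.033, 0.993, -0.005, -0.113]
contact_force: [1.0, -0.1, 1.0]
opening: 0.358
t 17.73 p [385.2 266.7 160.2] open 31.6 F [ 1.  -0.1  1. ]
yaw_y 93.85 -> turn [ -0.52 -13.03   3.83] dist [ 154.8 -346.7    0.8] rows 10
[-12.8, -35.6, -3, -0.05, -1.3, 0.38, -13.1, -35.5, -2.7, -0.05, -1.3, 0.38, -13.4, -35.5, -2.5, -0.05, -1.3, 0.38, -13.7, -35.4, -2.2, -0.05, -1.3, 0.38, -13.9, -35.3, -1.9, -0.05, -1.3, 0.38]
[-14.2, -35.2, -1.6, -0.05, -1.3, 0.38, -14.5, -35.1, -1.3, -0.05, -1.3, 0.38, -14.7, -35, -1, -0.05, -1.3, 0.38, -15, -34.9, -0.7, -0.05, -1.3, 0.38, -15.2, -34.8, -0.4, -0.05, -1.3, 0.38]
```

Wrong sign on the tilt correction, so I'll fix it on the way over.

```bash
python3 -m creep '[-13,-35.5,-3,0,-1.3,-0.4,-13,-35.5,-3,0,-1.3,0.4,-13.4,-35.5,-2.5,0,-1.3,0.4,-13.7,-35.5,-2,0,-1.3,0.4,-14,-35.5,-2,0,-1.3,0.4]' 60 20;python3 -m creep '[-14,-35,-1.6,0,-1.3,0.4,-14.5,-35,-1,0,-1.3,0.4,-14.7,-35,-1,0,-1.3,0.4,-15,-35,0,0,-1.3,0.4,-15,-35,0,0,-1.3,0.4]'; python3 -c "
from h import *
tip([540,-80,190],90);s=snap('wrist','w12'); snap('top','t3',(110,140,420,290),2.5)"
```

```text
clock: 18.15
tool_pos: [0.473, 0.099, 0.1767]
eef_rot: [-0.032, 0.999, 0.006, -0.043]
contact_force: [1.2, -0.7, 0.2]
opening: 0.675
clock: 18.57
tool_pos: [0.5575, -0.0864, 0.1858]
eef_rot: [-0.015, 1.0, 0.005, 0.02]
contact_force: [1.5, 1.1, -0.2]
opening: 0.682
t 18.57 p [557.5 -86.4 185.8] open 60.1 F [ 1.5  1.1 -0.2]
yaw_y 91.75 -> turn [0.55 2.33 1.74] dist [-17.5   6.4 -24.8] rows 1
[18.2, 6.7, 24.2, 0.55, 2.33, 1.74]
```

View pics/w12.png

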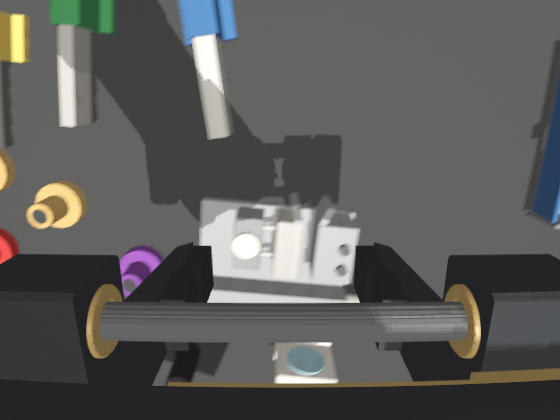

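View pics/t3.png

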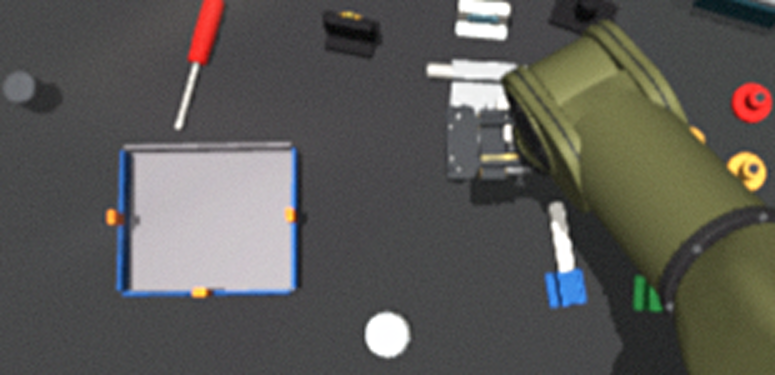

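```bash
python3 -m creep '[25,5,15,0,1.2,1,25,5,15,0,1.2,0.8,15,3,5,0,0,0,0,0,0,0,0,0]'; python3 -c "
from h import *
st();s=snap('wrist','w13')
im=cv2.imread('pics/w13.png'); cv2.imwrite('pics/w13c.png',cv2.resize(im[90:250,170:390],None,fx=3.5,fy=3.5,interpolation=cv2.INTER_CUBIC))"
```

```text
clock: 19.0
tool_pos: [0.4924, -0.0856, 0.1533]
eef_rot: [0.011, 1.0, 0.002, 0.002]
contact_force: [-0.9, 0.0, -0.1]
opening: 0.679
t 19.0 p [492.4 -85.6 153.3] open 0.679 F [-0.9  0.  -0.1]
[[-1.     0.022  0.004]
 [ 0.022  1.     0.003]
 [-0.004  0.003 -1.   ]]
```

View pics/w13c.png

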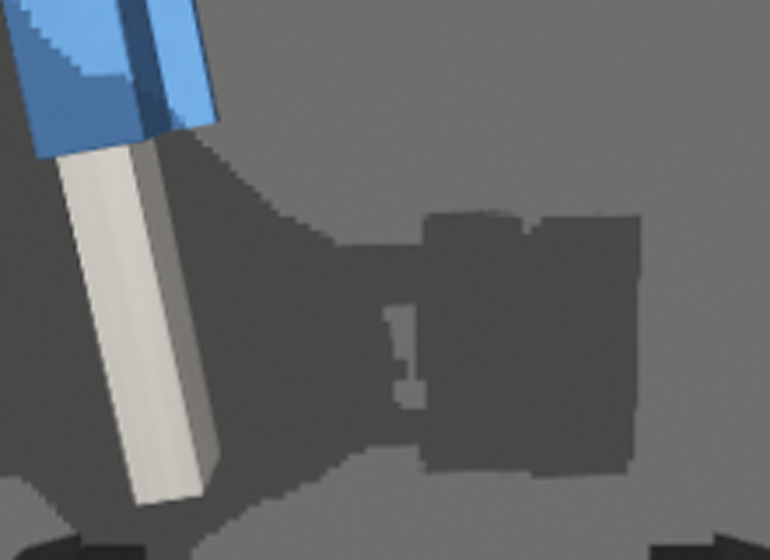

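```bash
python3 -m creep '[-35,3,-25,0,0,-0.6,-35,3,-25,0,0,-0.6,-35,3,-5,0,0,0,-3,0,0,0,0,0,0,0,0,0,0,0]'; python3 -c "
from h import *
st();s=snap('wrist','w14')
im=cv2.imread('pics/w14.png'); cv2.imwrite('pics/w14c.png',cv2.resize(im[90:250,170:390],None,fx=3.5,fy=3.5,interpolation=cv2.INTER_CUBIC))"
```

```text
clock: 19.47
tool_pos: [0.6012, -0.078, 0.2156]
eef_rot: [-0.003, 1.0, 0.002, 0.0]
contact_force: [-0.5, -0.1, -0.1]
opening: 0.68
t 19.47 p [601.2 -78.  215.6] open 0.68 F [-0.5 -0.1 -0.1]
[[-1.    -0.006  0.001]
 [-0.006  1.     0.004]
 [-0.001  0.004 -1.   ]]
```

View pics/w14.png

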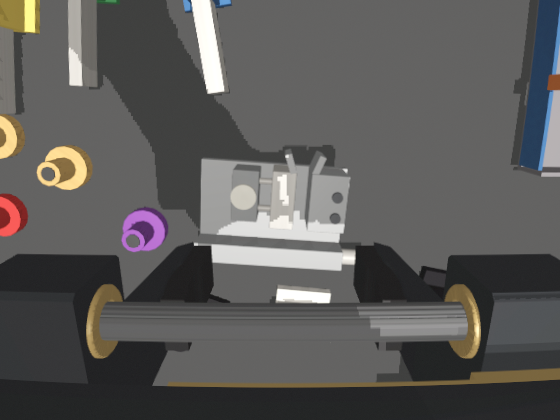

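View pics/w14c.png

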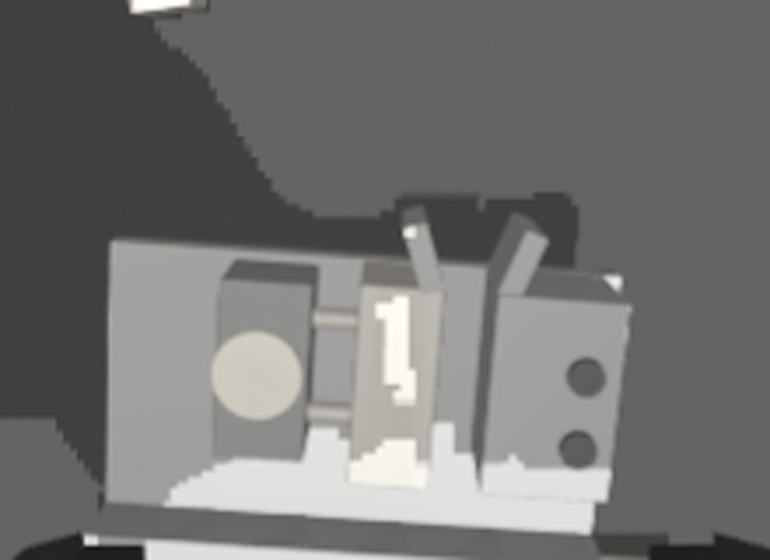

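```bash
python3 -c "
from h import *
s=load('wrist')
c=lambda u,v:(170+(u+.5)/3.5-.5,90+(v+.5)/3.5-.5)
P={n:atz(s,c(*u),z)*1000 for n,u,z in (('Fm',(499,294),.054),('Fb',(482,488),.054),('Fo',(628,306),.054),('Fob',(606,500),.054),('Sm',(441,292),.054),('Sb',(428,487),.054),('So',(360,288),.054),('base',(110,240),.01),('base2',(105,505),.01))}
for n,p in P.items(): print(n,np.round(p,1))
a=P['Fb']-P['Fm'];print(np.linalg.norm(a),np.degrees(np.arctan2(a[1],a[0])))
a=P['Sb']-P['Sm'];print(np.linalg.norm(a),np.degrees(np.arctan2(a[1],a[0])))
a=P['Fo']-P['Fm'];print(np.linalg.norm(a),np.degrees(np.arctan2(a[1],a[0]))-90)
"
```

```text
Fm [598.1 -51.4  54. ]
Fb [651.4 -54.7  54. ]
Fo [601.1 -17.6  54. ]
Fob [654.8 -20.9  54. ]
Sm [597.7 -66.5  54. ]
Sb [651.2 -69.3  54. ]
So [596.7 -87.6  54. ]
base [ 590.8 -161.6   10. ]
base2 [ 672.7 -167.4   10. ]
53.389249739243226 -3.5026555399060264
53.57804932659218 -2.9766730320088453
33.97660053477491 -5.043127389824946
```

```bash
python3 -c "
from h import *
plan([490,-330,200],90)"
```

```text
t 19.52 p [601.2 -77.9 215.6] open 59.7 F [ 0.2 -0.4  0.3]
yaw_y 90.36 -> turn [0.25 0.09 0.36] dist [-111.2 -252.1  -15.6] rows 8
[14.1, -31.4, 1.8, 0.03, 0.01, 0.05, 14.1, -31.4, 1.8, 0.03, 0.01, 0.05, 14, -31.4, 1.8, 0.03, 0.01, 0.05, 14, -31.5, 1.9, 0.03, 0.01, 0.05, 14, -31.5, 1.9, 0.03, 0.01, 0.05]
[14, -31.5, 1.9, 0.03, 0.01, 0.05, 13.9, -31.5, 1.9, 0.03, 0.01, 0.05, 13.9, -31.5, 1.9, 0.03, 0.01, 0.05]
```

```bash
python3 -m creep '[14,-31.5,2,0,0,0,14,-31.5,2,0,0,0,14,-31.5,2,0,0,0,14,-31.5,2,0,0,0,14,-31.5,2,0,0,0]'; python3 -m creep '[14,-31.5,2,0,0,0,14,-31.5,2,0,0,0,14,-20,2,0,0,0,0,0,0,0,0,0]'; python3 -c "
from h import *
st();s=snap('wrist','w15');print(find_in('leaf8','wrist')[:4])"
```

```text
clock: 19.93
tool_pos: [0.5311, -0.2291, 0.2062]
eef_rot: [-0.014, 1.0, 0.006, 0.002]
contact_force: [0.7, -0.2, 0.4]
opening: 0.68
clock: 20.27
tool_pos: [0.4779, -0.326, 0.1974]
eef_rot: [-0.009, 1.0, 0.004, -0.003]
contact_force: [0.0, 0.1, -0.1]
opening: 0.684
t 20.27 p [ 477.9 -326.   197.4] open 0.684 F [ 0.   0.1 -0.1]
[[-1.    -0.018 -0.007]
 [-0.019  1.     0.007]
 [ 0.007  0.007 -1.   ]]
[{'xy': [352.5, 129.8], 'score': 0.86}, {'xy': [153.9, 183.3], 'score': 0.73}, {'xy': [261.5, 150.7], 'score': 0.62}, {'xy': [472.3, 149.1], 'score': 0.55}]
```

View pics/w15.png

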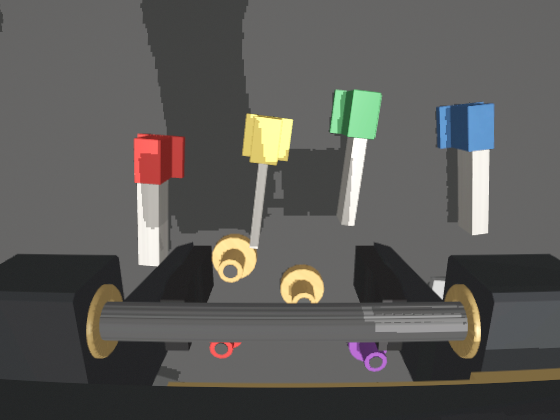

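```bash
python3 -c "
import cv2
im=cv2.imread('pics/w15.png'); cv2.imwrite('pics/w15a.png',cv2.resize(im[85:285,200:400],None,fx=3,fy=3,interpolation=cv2.INTER_CUBIC))"
```

```text
(no output)
```

View pics/w15a.png

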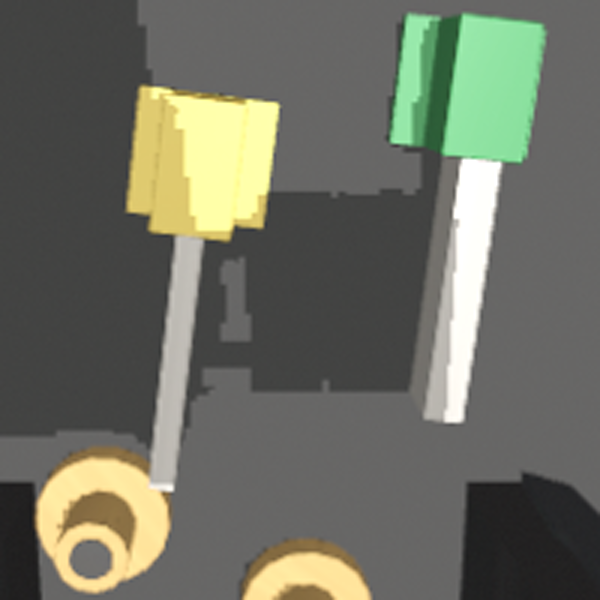

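```bash
cat >> h.py <<'E'
def leafpose(s,tip_px,root_px,blocks=None):
    a=atz(s,tip_px,.044)*1000; b=atz(s,root_px,.044)*1000
    d=a-b; L=np.linalg.norm(d[:2]); yaw=np.degrees(np.arctan2(d[1],d[0])); u=d/L
    print("tip",np.round(a[:2],1),"root",np.round(b[:2],1),"len(80)",round(L,1),"yaw",round(yaw,2),"origin via tip",np.round((a-100*u)[:2],1),"via root",np.round((b-20*u)[:2],1))
E
python3 -c "
from h import *
s=load('wrist'); c=lambda u,v:(200+(u+.5)/3-.5,85+(v+.5)/3-.5)
leafpose(s,c(163,486),c(190,239)); print(np.round(atz(s,c(198,167),.045)*1000,1))
leafpose(s,c(445,420),c(482,160)); print(np.round(atz(s,c((463+545+443+527)/4,(14+24+152+163)/4),.045)*1000,1))
for n,(u,v) in dict(c1=(92,558),):pass
" 2>/dev/null; python3 -c "
from h import *
s=load('wrist'); c=lambda u,v:(200+(u+.5)/3-.5,85+(v+.5)/3-.5)
leafpose(s,c(163,486),c(190,239)); print(np.round(atz(s,c(198,167),.045)*1000,1))
leafpose(s,c(445,420),c(482,160)); print(np.round(atz(s,c((463+545+443+527)/4,(14+24+152+163)/4),.045)*1000,1))
print('collar neck',np.round(atz(s,c(92,558),.044)*1000,1),'flange',np.round(atz(s,c(103,517),.014)*1000,1))
plan([430,-330,100],80)
"
```

```text
tip [ 541.8 -351.7] root [ 464.2 -343.5] len(80) 78.1 yaw -5.98 origin via tip [ 442.4 -341.3] via root [ 444.3 -341.5]
[ 443.  -341.3   45. ]
tip [ 518.9 -264.9] root [ 439.6 -258.9] len(80) 79.6 yaw -4.37 origin via tip [ 419.2 -257.3] via root [ 419.6 -257.3]
[ 419.  -256.8   45. ]
tip [ 541.8 -351.7] root [ 464.2 -343.5] len(80) 78.1 yaw -5.98 origin via tip [ 442.4 -341.3] via root [ 444.3 -341.5]
[ 443.  -341.3   45. ]
tip [ 518.9 -264.9] root [ 439.6 -258.9] len(80) 79.6 yaw -4.37 origin via tip [ 419.2 -257.3] via root [ 419.6 -257.3]
[ 419.  -256.8   45. ]
collar neck [ 566.7 -374.4   44. ] flange [ 565.3 -374.4   14. ]
t 20.37 p [ 481.7 -321.1  198.5] open 60.0 F [-0.1  0.3  0.3]
yaw_y 91.38 -> turn [ 0.56 -0.19 11.38] dist [-51.7  -8.9 -98.5] rows 3
[17.2, -2.9, 32.8, 0.19, -0.06, 3.79, 17, -3.9, 32.8, 0.19, -0.06, 3.79, 16.8, -4.9, 32.8, 0.19, -0.06, 3.79]
```

```bash
python3 -c "
from h import *
tip([443,-341.4,60],84)
"
```

```text
t 20.37 p [ 481.7 -321.1  198.5] open 60.0 F [-0.1  0.3  0.3]
yaw_y 91.38 -> turn [ 0.57 -0.17  7.38] dist [ -38.7  -20.3 -167.5] rows 5
[7.8, -4.2, 33.5, 0.11, -0.03, 1.48, 7.7, -4.4, 33.5, 0.11, -0.03, 1.48, 7.6, -4.5, 33.5, 0.11, -0.03, 1.48, 7.5, -4.6, 33.5, 0.11, -0.03, 1.48, 7.4, -4.7, 33.5, 0.11, -0.03, 1.48]
```

```bash
python3 -m creep '[7.8,-4.2,33,0,0,1.5,7.7,-4.4,33,0,0,1.5,7.6,-4.5,33,0,0,1.5,7.5,-4.6,30,0,0,1.5,5,-4,20,0,0,1]'; python3 -c "
from h import *
tip([443,-341.4,60],84)
"
```

```text
clock: 20.78
tool_pos: [0.4572, -0.331, 0.0531]
eef_rot: [0.044, 0.999, 0.006, 0.009]
contact_force: [0.4, -1.6, -0.4]
opening: 0.681
t 20.78 p [ 457.2 -331.    53.1] open 60.0 F [ 0.4 -1.6 -0.4]
yaw_y 84.97 -> turn [0.77 1.04 0.96] dist [-14.2 -10.4 -22.1] rows 1
[13.7, -11.9, 21.7, 0.77, 1.04, 0.96]
```

```bash
python3 -m creep '[13,-11,16,0.7,1,1,0,0,0,0,0,0,0,0,0,0,0,0]'; python3 -c "
from h import *
tip([443,-341.4,14],84)
"
```

```text
clock: 21.03
tool_pos: [0.4428, -0.3332, 0.0333]
eef_rot: [0.049, 0.999, 0.004, -0.002]
contact_force: [0.3, 0.8, 0.6]
opening: 0.685
t 21.03 p [ 442.8 -333.2   33.3] open 60.3 F [0.3 0.8 0.6]
yaw_y 84.41 -> turn [ 0.48 -0.3   0.41] dist [  0.2  -8.2 -48.3] rows 2
[-0.6, -4.3, 24.1, 0.24, -0.15, 0.2, -0.6, -4.2, 24.1, 0.24, -0.15, 0.2]
```

```bash
python3 -m creep '[-0.5,-8,10,0.2,0,0.3,0,-2,14,0.2,0,0,0,0,12,0,0,0,0,0,0,0,0,0]'; python3 -c "
from h import *
tip([443,-341.4,14],84)
"
```

```text
clock: 21.37
tool_pos: [0.4502, -0.3411, -0.0001]
eef_rot: [0.048, 0.999, 0.001, 0.004]
contact_force: [0.1, 0.1, -0.7]
opening: 0.682
t 21.37 p [ 4.502e+02 -3.411e+02 -1.000e-01] open 60.1 F [ 0.1  0.1 -0.7]
yaw_y 84.48 -> turn [0.09 0.41 0.48] dist [ -7.2  -0.3 -14.9] rows 1
[7.2, -1, 14.8, 0.09, 0.41, 0.48]
```

```bash
python3 -m creep '[7,-0.5,13,0,0.4,0.4,0,0,2,0,0,0,0,0,0,0,0,0]'; python3 -c "
from h import *
tip([443,-341.4,14],84);snap('wrist','w16')
"
```

```text
clock: 21.62
tool_pos: [0.4468, -0.3405, -0.014]
eef_rot: [0.051, 0.999, 0.001, 0.003]
contact_force: [1.0, 0.4, 1.1]
opening: 0.682
t 21.62 p [ 446.8 -340.5  -14. ] open 60.1 F [1.  0.4 1.1]
yaw_y 84.17 -> turn [0.09 0.32 0.17] dist [-3.8 -0.9 -1. ] rows 1
[3.7, -1.3, 1, 0.09, 0.32, 0.17]
```

View pics/w16.png

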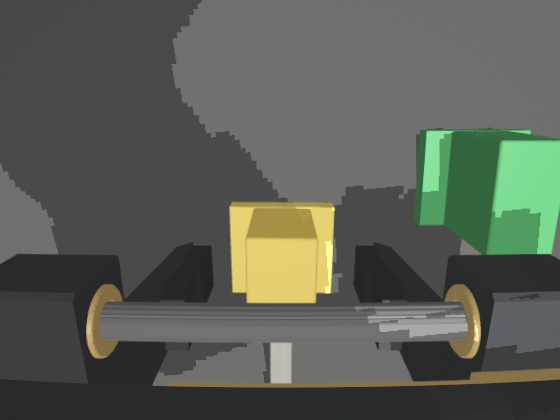

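The yellow block at (281,260) is centred between the pads, so I'll close on it.

```bash
python3 -m creep '[3,-1,1,0,0.3,0,0,0,0,0,0,0,0,0,0,0,0,0,0,0,0,0,0,0,0,0,0,0,0,0]' 0 40; python3 -m creep '[0,0,0,0,0,0,0,0,0,0,0,0]'; python3 -c "
from h import *
g,Rm=st();print(np.degrees(np.arctan2(Rm[1,1],Rm[0,1])))
"
```

```text
clock: 22.08
tool_pos: [0.4455, -0.3421, -0.0123]
eef_rot: [0.051, 0.999, -0.0, 0.002]
contact_force: [0.3, -0.0, -0.9]
opening: 0.328
clock: 22.25
tool_pos: [0.4456, -0.342, -0.0122]
eef_rot: [0.051, 0.999, 0.0, 0.002]
contact_force: [-0.7, -0.1, -1.8]
opening: 0.272
t 22.25 p [ 445.6 -342.   -12.2] open 0.272 F [-0.7 -0.1 -1.8]
[[-0.995  0.101  0.004]
 [ 0.101  0.995 -0.   ]
 [-0.004  0.    -1.   ]]
84.18001008168565
```

```bash
python3 -m creep '[0,0,-15,0,0,0,0,0,-30,0,0,0,0,0,-30,0,0,0]'; python3 -c "
from h import *
plan([468,-50.3,65],86.3)
"
```

```text
clock: 22.5
tool_pos: [0.4403, -0.3395, 0.0585]
eef_rot: [0.05, 0.999, 0.003, -0.004]
contact_force: [1.4, -0.2, -1.8]
opening: 0.27
t 22.5 p [ 440.3 -339.5   58.5] open 23.7 F [ 1.4 -0.2 -1.8]
yaw_y 84.25 -> turn [ 0.35 -0.52 -2.04] dist [ 27.7 289.2   6.5] rows 8
[0.2, 36.3, -0.6, 0.04, -0.07, -0.26, 0, 36.3, -0.6, 0.04, -0.07, -0.26, -0.1, 36.3, -0.7, 0.04, -0.07, -0.26, -0.3, 36.3, -0.7, 0.04, -0.07, -0.26, -0.5, 36.3, -0.7, 0.04, -0.07, -0.26]
[-0.6, 36.3, -0.7, 0.04, -0.07, -0.26, -0.8, 36.3, -0.8, 0.04, -0.07, -0.26, -1, 36.3, -0.8, 0.04, -0.07, -0.26]
```

```bash
python3 -m creep '[0,36,-4,0,0,-0.3,0,36,-2,0,0,-0.3,0,36,-1,0,0,-0.3,0,36,-1,0,0,-0.3,0,36,0,0,0,-0.3]'; python3 -m creep '[0,36,0,0,0,-0.3,0,36,0,0,0,-0.3,0,20,0,0,0,0,0,0,0,0,0,0]';python3 -c "
from h import *
plan([470.3,-50.3,-10],86.3)
"
```

```text
clock: 22.92
tool_pos: [0.4582, -0.1703, 0.0707]
eef_rot: [0.05, 0.999, -0.003, -0.001]
contact_force: [0.8, 0.0, -2.7]
opening: 0.268
clock: 23.25
tool_pos: [0.468, -0.0642, 0.0706]
eef_rot: [0.038, 0.999, 0.001, 0.0]
contact_force: [0.3, 0.6, -1.6]
opening: 0.265
t 23.25 p [468.  -64.2  70.6] open 23.3 F [ 0.3  0.6 -1.6]
yaw_y 85.59 -> turn [ 0.16  0.05 -0.71] dist [  2.3  13.9 -80.6] rows 3
[-0.4, 4.6, 26.9, 0.05, 0.02, -0.24, -0.4, 4.6, 26.9, 0.05, 0.02, -0.24, -0.4, 4.7, 26.9, 0.05, 0.02, -0.24]
```

```bash
python3 -m creep '[0,8,20,0,0,-0.5,0,5,22,0,0,-0.2,0,2,22,0,0,0,0,0,10,0,0,0,0,0,0,0,0,0]';python3 -c "
from h import *
plan([470.3,-50.3,-10],86.3); s=snap('scene','s8',(180,160,380,320),3.5)
"
```

```text
clock: 23.67
tool_pos: [0.4711, -0.0477, -0.0054]
eef_rot: [0.03, 1.0, 0.002, 0.002]
contact_force: [0.4, -1.4, -3.0]
opening: 0.27
t 23.67 p [471.1 -47.7  -5.4] open 23.7 F [ 0.4 -1.4 -3. ]
yaw_y 86.55 -> turn [0.2  0.23 0.25] dist [-0.8 -2.6 -4.6] rows 1
[0.6, -2.6, 4.6, 0.2, 0.23, 0.25]
```

View pics/s8.png

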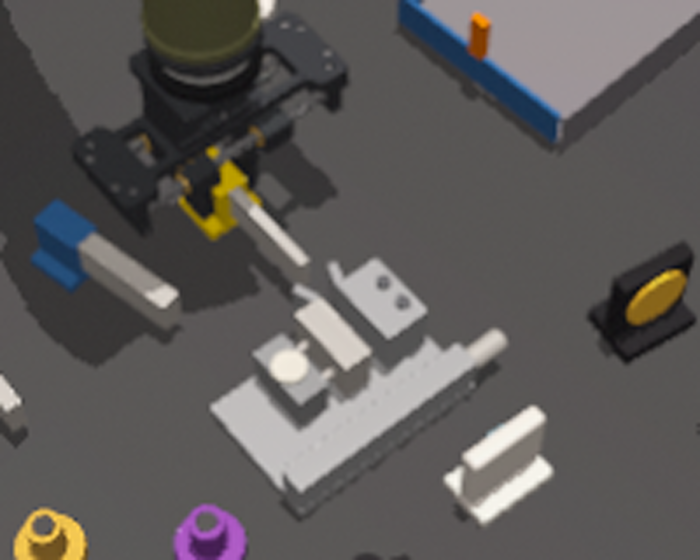

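```bash
python3 -m creep '[0,-2.5,3,0,0,0,0,0,0,0,0,0]';python3 -c "
from h import *
plan([470.3,-50.3,-10],86.3); s=snap('wrist','w17')
"
```

```text
clock: 23.88
tool_pos: [0.4713, -0.0517, -0.0074]
eef_rot: [0.031, 1.0, 0.001, 0.002]
contact_force: [-0.2, -0.2, -2.4]
opening: 0.27
t 23.88 p [471.3 -51.7  -7.4] open 23.8 F [-0.2 -0.2 -2.4]
yaw_y 86.45 -> turn [0.16 0.28 0.15] dist [-1.   1.4 -2.6] rows 1
[1.1, 1.3, 2.6, 0.16, 0.28, 0.15]
```

View pics/w17.png

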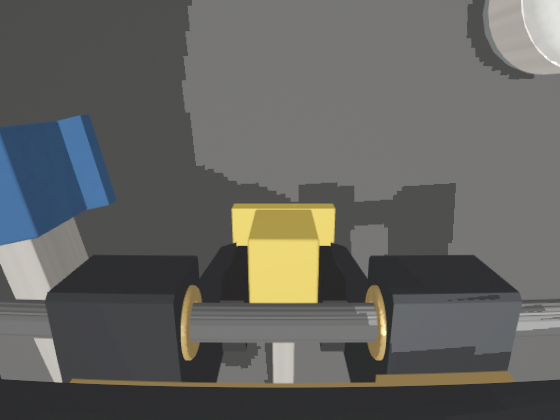

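```bash
cat >> h.py <<'E'
M=np.array([598.,-51.4]); SY=np.radians(-3.7)
def stg(sx,sy):
    return M+sx*np.array([np.cos(SY),np.sin(SY)])+sy*np.array([-np.sin(SY),np.cos(SY)])
def overlay(name,off=2.5,crop=(225,215,325,300),k=7,gap=14.5,T=8):
    s=snapshot("scene"); im=s["color"][:,:,::-1].copy()
    im=im[crop[1]:crop[3],crop[0]:crop[2]]; im=cv2.resize(im,None,fx=k,fy=k,interpolation=cv2.INTER_CUBIC)
    def L(a,b,col):
        q=(proj(s,np.array([a,b])/1000.)-[crop[0],crop[1]]+.5)*k
        cv2.line(im,tuple(int(v) for v in q[0]),tuple(int(v) for v in q[1]),col,1)
    for sy in (0,-gap): L([*stg(0,sy),54],[*stg(55,sy),54],(0,0,255))
    g=get_state();p=np.array(g["tool_pos"])*1000;Rm=R.from_quat(g["eef_rot"]).as_matrix(); u=-Rm[:2,0];v=Rm[:2,1]
    o=p[:2]-off*u; z=p[2]+12.2+44
    for w in (-T/2,T/2): L([*(o+20*u+w*v),z],[*(o+100*u+w*v),z],(0,255,0))
    cv2.imwrite("pics/"+name+".png",im)
    d=o-M; c,sn=np.cos(SY),np.sin(SY); print("leaf origin in stage frame",round(d[0]*c+d[1]*sn,1),round(-d[0]*sn+d[1]*c,1),"rel yaw",round(np.degrees(np.arctan2(u[1],u[0])-SY),2),"bottom z",round(p[2]+12.2,1),"F",np.round(g["contact_force"],1),"t",round(g["clock"],1))
E
python3 -c "
from h import *
overlay('o1')"
```

```text
leaf origin in stage frame -128.5 -7.9 rel yaw 0.15 bottom z 5.3 F [ 0.1 -0.  -2.2] t 24.0
```

View pics/o1.png

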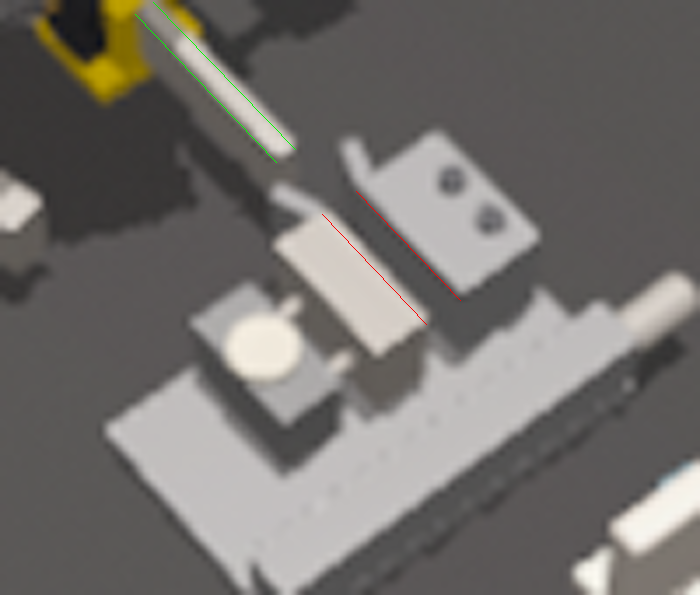

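```bash
python3 -m creep '[-8,2,2,0,0,0,-10,0,0,0,0,0,-10,0,0,0,0,0,0,0,0,0,0,0]';python3 -c "
from h import *
overlay('o2')"
```

```text
clock: 24.32
tool_pos: [0.501, -0.0525, -0.006]
eef_rot: [0.032, 0.999, 0.002, 0.004]
contact_force: [-0.1, 0.3, -1.5]
opening: 0.266
leaf origin in stage frame -100.6 -7.6 rel yaw 0.0 bottom z 6.1 F [ 0.1 -0.5 -2.2] t 24.4
```

View pics/o2.png

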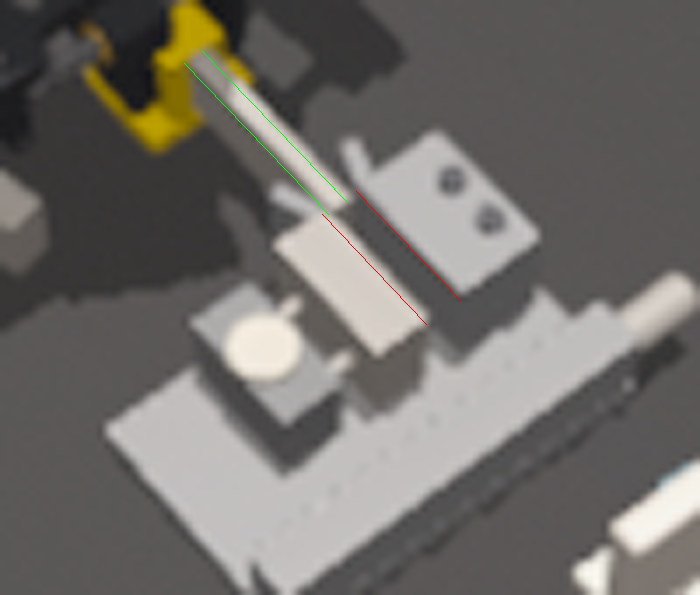

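```bash
python3 -m creep '[0,2.5,2,0,0,0,0,0,0,0,0,0,-8,0,0,0,0,0,0,0,0,0,0,0]';python3 -c "
from h import *
overlay('o3')"
```

```text
clock: 24.7
tool_pos: [0.5048, -0.0511, -0.0075]
eef_rot: [0.032, 0.999, 0.001, 0.002]
contact_force: [-1.1, -0.4, -2.7]
opening: 0.268
leaf origin in stage frame -97.0 -5.8 rel yaw 0.01 bottom z 4.6 F [ 0.4 -0.4 -3.1] t 24.8
```

View pics/o3.png

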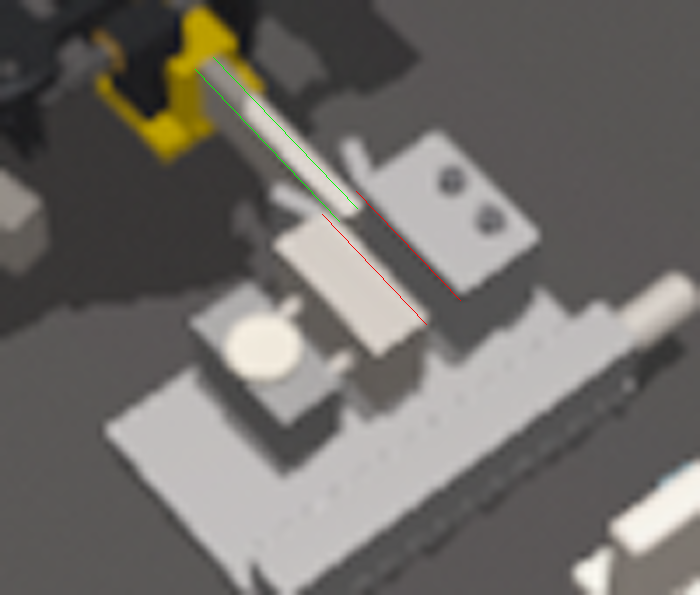

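```bash
python3 -m creep '[-10,0,0,0,0,0,-12,0,0,0,0,0,-12,0,0,0,0,0,0,0,0,0,0,0]';python3 -c "
from h import *
overlay('o4')"
```

```text
clock: 25.08
tool_pos: [0.5329, -0.0532, -0.008]
eef_rot: [0.031, 1.0, -0.001, -0.002]
contact_force: [-0.0, 0.5, -2.1]
opening: 0.268
leaf origin in stage frame -69.3 -6.1 rel yaw 0.2 bottom z 4.0 F [-1.6  1.1 -2.6] t 25.1
```

View pics/o4.png

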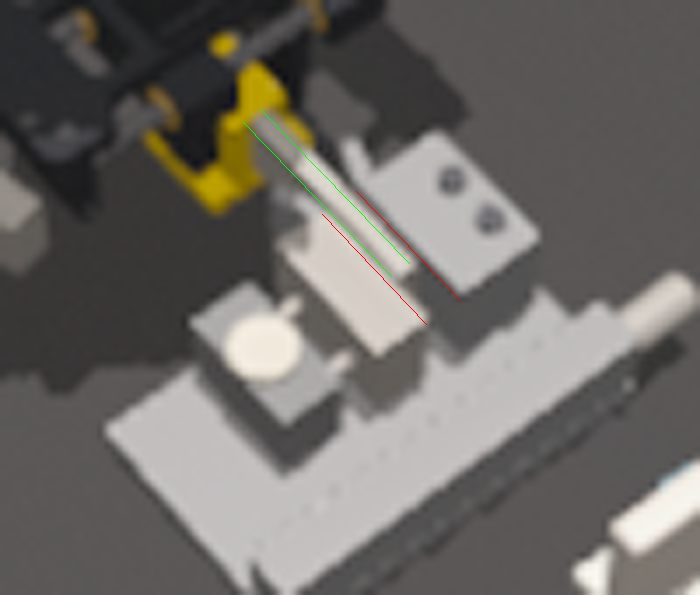

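```bash
python3 -m creep '[-10,0.5,1,0,0,0,-9,0,1,0,0,0,-1,0,2,0,0,0,0,0,2,0,0,0,0,0,1,0,0,0]';python3 -c "
from h import *
overlay('o5')"
```

```text
clock: 25.55
tool_pos: [0.5469, -0.0542, -0.0119]
eef_rot: [0.029, 1.0, -0.003, -0.004]
contact_force: [0.5, 0.1, -1.2]
opening: 0.268
leaf origin in stage frame -53.4 -6.1 rel yaw 0.33 bottom z 0.1 F [-1.3 -0.4 11.1] t 25.6
```

View pics/o5.png

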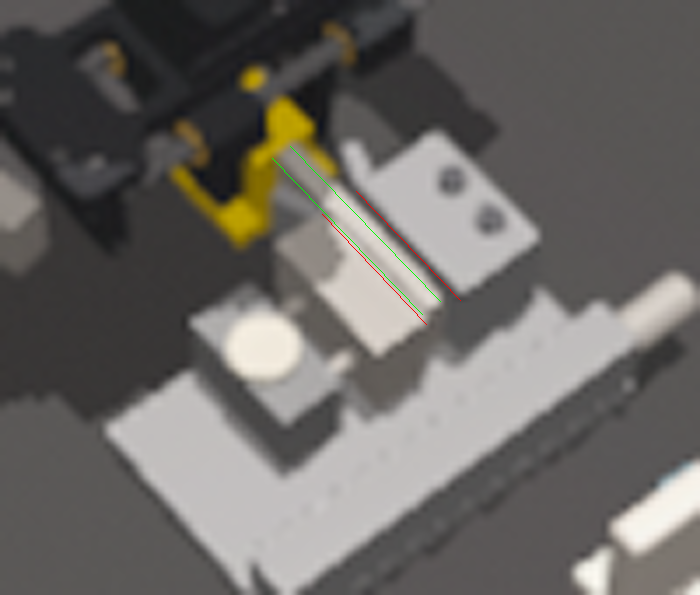

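```bash
python3 -m creep '[-4,0,-0.5,0,0,0,-2,0,1,0,0,0,0,0,1,0,0,0]';python3 -c "
from h import *
overlay('o6')"
```

```text
clock: 25.85
tool_pos: [0.5513, -0.0547, -0.0121]
eef_rot: [0.029, 1.0, -0.004, -0.005]
contact_force: [-4.9, -1.8, 19.5]
opening: 0.27
leaf origin in stage frame -48.9 -6.2 rel yaw 0.41 bottom z 0.1 F [-3.1 -1.3 11.8] t 25.9
```

View pics/o6.png

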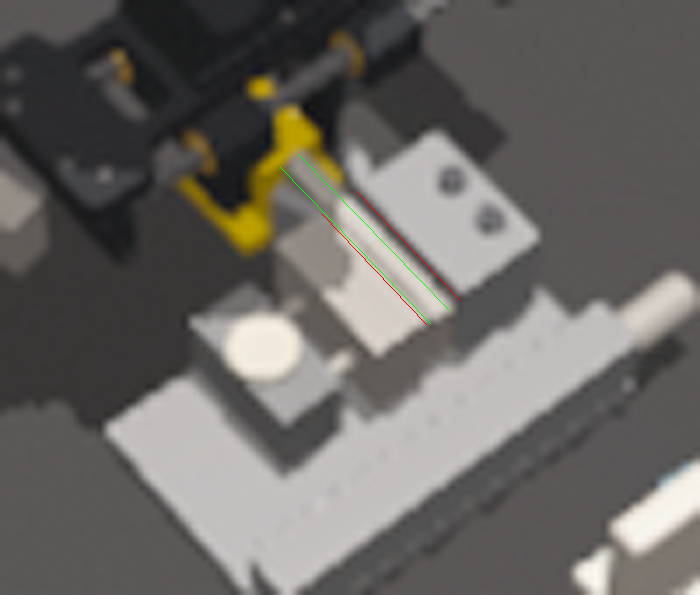

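```bash
python3 -m creep '[0,0,-2,0,0,0,10,0,-1,0,0,0,14,0,0,0,0,0,14,0,0,0,0,0,14,0,0,0,0,0]'; python3 -c "
from h import *
overlay('o7')";python3 -m creep '[15,0,0,0,0,0,18,0,0,0,0,0,10,0,-15,0,0,0,0,0,-30,0,0,0,0,0,-30,0,0,0]'; python3 -c "
from h import *
overlay('o8')
print(np.round(get_state()['q'],2))"
```

```text
clock: 26.32
tool_pos: [0.5003, -0.0512, -0.0098]
eef_rot: [0.03, 1.0, -0.003, -0.003]
contact_force: [-0.1, -0.8, -3.5]
opening: 0.269
leaf origin in stage frame -104.4 -6.3 rel yaw 0.31 bottom z 2.3 F [-3.9  0.2 -2.2] t 26.4
clock: 26.78
tool_pos: [0.4472, -0.0485, 0.0613]
eef_rot: [0.028, 1.0, -0.006, -0.014]
contact_force: [0.9, 0.1, -2.8]
opening: 0.27
leaf origin in stage frame -151.0 -6.2 rel yaw 0.52 bottom z 77.7 F [-1.2 -0.4  1. ] t 26.8
[ 0.27  0.78 -0.44  2.17  0.88  0.41  0.61]
```

View pics/o8.png

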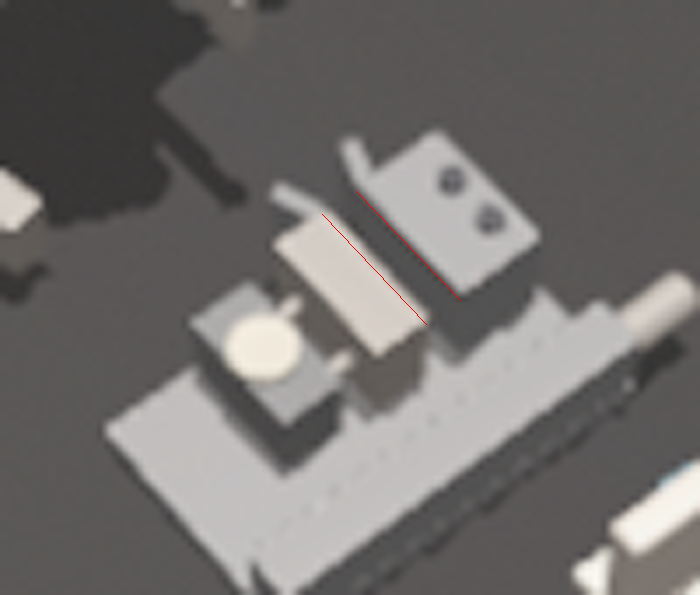

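```bash
python3 -c "
from h import *
plan([482.5,328,95],90.5)"
```

```text
t 26.83 p [449.4 -48.   65.5] open 23.8 F [-1.2 -0.4  1. ]
yaw_y 86.83 -> turn [-0.61 -1.24 -3.67] dist [ 33.1 376.   29.5] rows 10
[-1.2, 37.7, -3.4, -0.06, -0.12, -0.37, -1.4, 37.7, -3.4, -0.06, -0.12, -0.37, -1.7, 37.7, -3.3, -0.06, -0.12, -0.37, -1.9, 37.7, -3.3, -0.06, -0.12, -0.37, -2.1, 37.7, -3.2, -0.06, -0.12, -0.37]
[-2.4, 37.7, -3.2, -0.06, -0.12, -0.37, -2.6, 37.6, -3.1, -0.06, -0.12, -0.37, -2.9, 37.6, -3.1, -0.06, -0.12, -0.37, -3.1, 37.6, -3, -0.06, -0.12, -0.37, -3.4, 37.6, -3, -0.06, -0.12, -0.37]
```

```bash
python3 -m creep '[-1,25,-25,0,-0.3,-0.4,-1.4,37.7,-10,0,-0.3,-0.4,-1.7,37.7,-3,0,-0.3,-0.4,-1.9,37.7,-3,0,0,-0.4,-2,37.7,-3,0,0,-0.4]';python3 -m creep '[-2.4,37.7,-2,0,0,-0.4,-2.6,37.7,0,0,0,-0.4,-2.9,37.7,0,0,0,-0.4,-3,37.7,0,0,0,-0.4,-3.4,37.7,0,0,0,-0.4]'; python3 -c "
from h import *
plan([482.5,328,60],90.5)"
```

```text
clock: 27.25
tool_pos: [0.468, 0.1209, 0.1087]
eef_rot: [0.022, 1.0, -0.009, -0.004]
contact_force: [1.1, -1.1, -3.5]
opening: 0.267
clock: 27.67
tool_pos: [0.4879, 0.3175, 0.1057]
eef_rot: [0.004, 1.0, -0.01, -0.004]
contact_force: [0.7, 0.1, -2.4]
opening: 0.268
t 27.67 p [487.9 317.5 105.7] open 23.6 F [ 0.7  0.1 -2.4]
yaw_y 89.58 -> turn [-1.16 -0.51 -0.92] dist [ -5.4  10.5 -45.7] rows 2
[2.5, 5.7, 22.8, -0.58, -0.25, -0.46, 2.6, 5.5, 22.8, -0.58, -0.25, -0.46]
```

```bash
python3 -m creep '[2,5,22,-0.6,-0.3,-0.5,2,3,22,-0.6,-0.3,-0.4,0,0,0,0,0,0,0,0,0,0,0,0]'; python3 -c "
from h import *
plan([482.5,328,-2],90.5)"
```

```text
clock: 28.0
tool_pos: [0.4823, 0.3426, 0.0599]
eef_rot: [-0.011, 1.0, 0.008, 0.002]
contact_force: [0.6, 0.3, -2.5]
opening: 0.266
t 28.0 p [482.3 342.6  59.9] open 23.4 F [ 0.6  0.3 -2.5]
yaw_y 91.22 -> turn [0.97 0.18 0.72] dist [  0.2 -14.6 -61.9] rows 2
[0.1, -7.8, 30.8, 0.49, 0.09, 0.36, 0, -7.6, 30.9, 0.49, 0.09, 0.36]
```

```bash
python3 -m creep '[0,-12,8,0.5,0,0.7,0,-2,20,0.4,0,0,0,0,18,0,0,0,0,0,5,0,0,0,0,0,0,0,0,0]'; python3 -c "
from h import *
plan([482.5,328,-5],90.5)"
```

```text
clock: 28.42
tool_pos: [0.4867, 0.321, 0.0091]
eef_rot: [0.001, 1.0, -0.003, 0.003]
contact_force: [1.0, -1.3, -1.9]
opening: 0.272
t 28.42 p [486.7 321.    9.1] open 23.9 F [ 1.  -1.3 -1.9]
yaw_y 89.92 -> turn [-0.29  0.38 -0.58] dist [ -4.2   7.  -14.1] rows 1
[4.3, 7, 14, -0.29, 0.38, -0.58]
```

```bash
python3 -m creep '[4,6,5,0,0.3,0,0,0,5,0,0,0,0,0,3,0,0,0,0,0,0,0,0,0]'; python3 -c "
from h import *
plan([482.5,328,-5],90.5)"
```

```text
clock: 28.75
tool_pos: [0.4847, 0.3261, -0.0024]
eef_rot: [0.003, 1.0, -0.002, 0.002]
contact_force: [-0.8, 0.4, -2.8]
opening: 0.267
t 28.75 p [484.7 326.1  -2.4] open 23.5 F [-0.8  0.4 -2.8]
yaw_y 89.69 -> turn [-0.25  0.23 -0.81] dist [-2.2  1.9 -2.6] rows 1
[2.3, 1.9, 2.6, -0.25, 0.23, -0.81]
```

```bash
python3 -m creep '[0,0,3,0,0,0,0,0,2,0,0,0,0,0,1,0,0,0]'; python3 -c "
from h import *
plan([482.5,328,-5],90.5)"; python3 -m creep '[0,0,0,0,0,0,0,0,0,0,0,0,0,0,0,0,0,0,0,0,0,0,0,0]' 38 40;python3 -c "
from h import *
plan([482.5,328,-5],90.5);snap('wrist','w18')"
```

```text
clock: 29.0
tool_pos: [0.4853, 0.3266, -0.0062]
eef_rot: [0.003, 1.0, -0.002, 0.003]
contact_force: [-2.6, -3.1, 11.8]
opening: 0.268
t 29.0 p [485.3 326.6  -6.2] open 23.6 F [-2.6 -3.1 11.8]
yaw_y 89.68 -> turn [-0.22  0.35 -0.82] dist [-2.8  1.4  1.2] rows 1
[2.8, 1.4, -1.2, -0.22, 0.35, -0.82]
clock: 29.33
tool_pos: [0.4864, 0.3282, -0.0044]
eef_rot: [0.003, 1.0, -0.001, 0.005]
contact_force: [0.2, -0.0, -0.2]
opening: 0.43
t 29.33 p [486.4 328.2  -4.4] open 37.9 F [ 0.2 -0.  -0.2]
yaw_y 89.71 -> turn [-0.06  0.53 -0.79] dist [-3.9 -0.2 -0.6] rows 1
[3.9, -0.2, 0.6, -0.06, 0.53, -0.79]
```

View pics/w18.png

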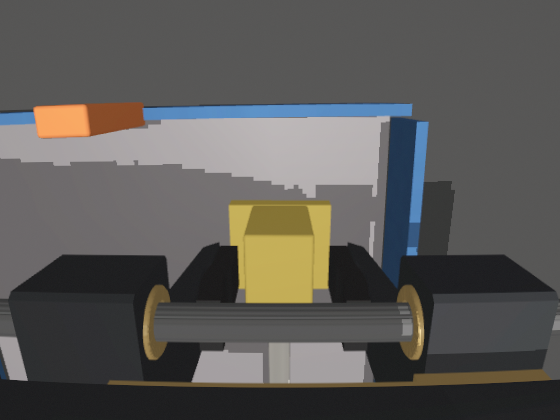

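```bash
python3 -m creep '[0,0,-15,0,0,0,0,0,-30,0,0,0,0,0,-38,0,0,0,0,-10,-38,0,0,0]'; python3 -c "
from h import *
plan([480,-250,190],90)"
```

```text
clock: 29.72
tool_pos: [0.4806, 0.3171, 0.1125]
eef_rot: [0.001, 1.0, -0.005, -0.002]
contact_force: [0.2, 1.1, 0.6]
opening: 0.43
t 29.72 p [480.6 317.1 112.5] open 37.9 F [0.2 1.1 0.6]
yaw_y 89.94 -> turn [-0.52 -0.2  -0.06] dist [  -0.6 -567.1   77.5] rows 16
[0, -35.5, -4.5, -0.03, -0.01, -0, 0, -35.5, -4.5, -0.03, -0.01, -0, 0, -35.5, -4.6, -0.03, -0.01, -0, 0, -35.5, -4.6, -0.03, -0.01, -0, 0, -35.5, -4.6, -0.03, -0.01, -0]
[0, -35.5, -4.6, -0.03, -0.01, -0, 0, -35.5, -4.6, -0.03, -0.01, -0, 0, -35.5, -4.7, -0.03, -0.01, -0, 0, -35.5, -4.7, -0.03, -0.01, -0, 0, -35.5, -4.7, -0.03, -0.01, -0]
[0, -35.5, -4.7, -0.03, -0.01, -0, 0, -35.5, -4.7, -0.03, -0.01, -0, 0, -35.5, -4.8, -0.03, -0.01, -0, 0, -35.5, -4.8, -0.03, -0.01, -0, 0, -35.4, -4.8, -0.03, -0.01, -0]
[0, -35.4, -4.8, -0.03, -0.01, -0]
```

```bash
python3 -m creep '[0,-37,-7,0,0,0,0,-37,-7,0,0,0,0,-37,-7,0,0,0,0,-37,-7,0,0,0,0,-37,-7,0,0,0]' 60 40;python3 -m creep '[0,-37,-7,0,0,0,0,-37,-5,0,0,0,0,-37,-5,0,0,0,0,-37,-5,0,0,0,0,-37,-5,0,0,0]';python3 -m creep '[0,-37,-3,0,0,0,0,-37,-3,0,0,0,0,-37,-3,0,0,0,0,-37,0,0,0,0,0,-15,0,0,0,0]';python3 -m creep '[0,0,0,0,0,0]'; python3 -c "
from h import *
plan([480,-250,190],90);snap('wrist','w19');snap('top','t4',(100,130,470,300),2.1)"
```

```text
clock: 30.13
tool_pos: [0.4837, 0.1405, 0.1571]
eef_rot: [-0.006, 1.0, 0.005, 0.005]
contact_force: [0.4, -1.1, -0.7]
opening: 0.677
clock: 30.55
tool_pos: [0.4852, -0.0535, 0.1845]
eef_rot: [-0.007, 1.0, 0.005, 0.007]
contact_force: [0.4, 0.3, 0.2]
opening: 0.68
clock: 30.97
tool_pos: [0.4854, -0.2317, 0.1933]
eef_rot: [-0.003, 1.0, 0.003, 0.008]
contact_force: [-0.3, -0.7, -0.3]
opening: 0.676
clock: 31.05
tool_pos: [0.4846, -0.2365, 0.1928]
eef_rot: [0.0, 1.0, 0.002, 0.007]
contact_force: [0.7, 0.0, -0.2]
opening: 0.681
t 31.05 p [ 484.6 -236.5  192.8] open 60.0 F [ 0.7  0.  -0.2]
yaw_y 89.95 -> turn [ 0.22  0.85 -0.05] dist [ -4.6 -13.5  -2.8] rows 1
[4.6, -13.5, 2.7, 0.22, 0.85, -0.05]
```

View pics/w19.png

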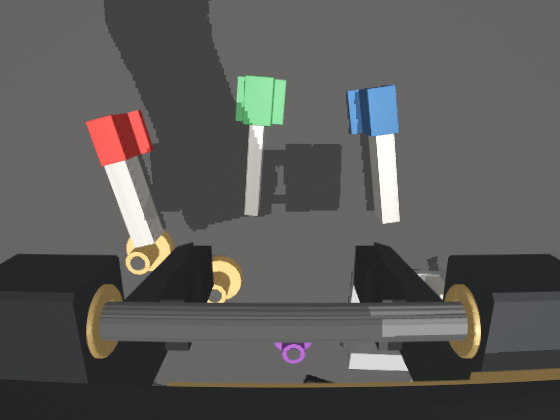

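View pics/t4.png

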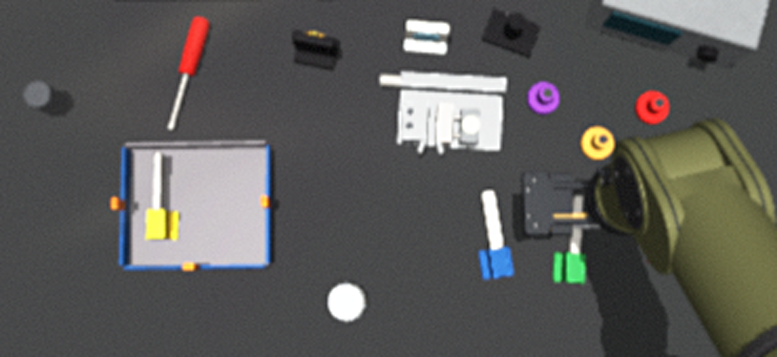

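The red leaf has been knocked: it is now at (120,138), with its blade tip near the collar at (150,252). The green leaf is where it was. I'll measure it now.

```bash
python3 -c "
import cv2
im=cv2.imread('pics/w19.png'); cv2.imwrite('pics/w19a.png',cv2.resize(im[65:235,190:340],None,fx=3.5,fy=3.5,interpolation=cv2.INTER_CUBIC))"
```

```text
(no output)
```

View pics/w19a.png

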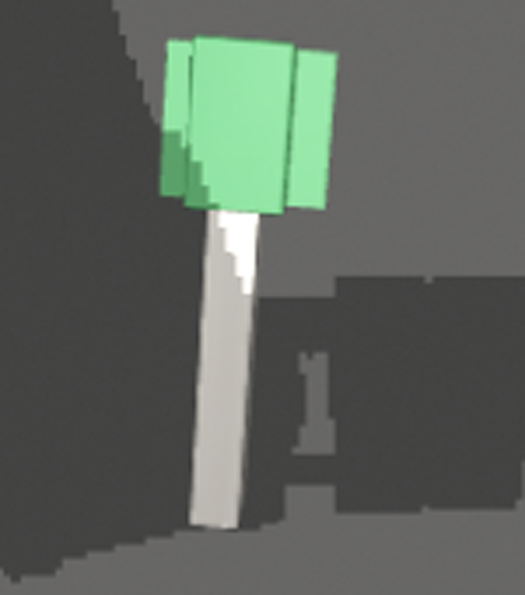

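```bash
python3 -c "
from h import *
s=load('wrist'); c=lambda u,v:(190+(u+.5)/3.5-.5,65+(v+.5)/3.5-.5)
leafpose(s,c(214.5,526),c(233,211)); print(np.round(atz(s,c((195+293+185+282)/4,(39+45+205+213)/4),.045)*1000,1))
tip([419,-257,70],86)"
```

```text
tip [ 519.2 -265.7] root [ 439.2 -259.2] len(80) 80.2 yaw -4.61 origin via tip [ 419.5 -257.7] via root [ 419.3 -257.6]
[ 419.1 -257.4   45. ]
t 31.15 p [ 484.9 -232.2  193.1] open 59.8 F [ 0.7  0.9 -0.7]
yaw_y 90.25 -> turn [0.37 0.83 4.25] dist [ -65.9  -24.8 -152.1] rows 5
[13.7, -5.1, 30.2, 0.07, 0.17, 0.85, 13.5, -5.2, 30.2, 0.07, 0.17, 0.85, 13.3, -5.4, 30.3, 0.07, 0.17, 0.85, 13.2, -5.6, 30.3, 0.07, 0.17, 0.85, 13, -5.7, 30.4, 0.07, 0.17, 0.85]
```

Green leaf is at (419.3,-257.5), yaw -4.6°.

```bash
python3 -m creep '[15,-5.5,30,0,0.2,0.9,15,-5.5,30,0,0.2,0.9,15,-5.5,30,0,0.2,0.9,15,-6,28,0,0.2,0.9,8,-3,15,0,0,0.9]';  python3 -m creep '[0,0,0,0,0,0]';python3 -c "
from h import *
tip([419.3,-257.5,14],85.4)"
```

```text
clock: 31.57
tool_pos: [0.4273, -0.2411, 0.0608]
eef_rot: [0.029, 1.0, 0.007, 0.01]
contact_force: [-1.1, -1.1, -0.2]
opening: 0.682
clock: 31.65
tool_pos: [0.4241, -0.2382, 0.0587]
eef_rot: [0.027, 1.0, 0.009, 0.006]
contact_force: [-0.2, 1.3, 0.5]
opening: 0.68
t 31.65 p [ 424.1 -238.2   58.7] open 59.9 F [-0.2  1.3  0.5]
yaw_y 86.86 -> turn [1.03 0.69 1.45] dist [ -4.8 -19.3 -73.7] rows 3
[1.5, -7, 24.4, 0.34, 0.23, 0.48, 1.4, -6.8, 24.5, 0.34, 0.23, 0.48, 1.2, -6.7, 24.5, 0.34, 0.23, 0.48]
```

```bash
python3 -m creep '[3,-18,8,1,0.7,1.4,0,0,0,0,0,0,0,0,0,0,0,0]';python3 -c "
from h import *
tip([419.3,-257.5,14],85.4)"
```

```text
clock: 31.9
tool_pos: [0.4235, -0.2482, 0.052]
eef_rot: [0.034, 0.999, 0.003, 0.001]
contact_force: [0.6, 0.5, 0.5]
opening: 0.677
t 31.9 p [ 423.5 -248.2   52. ] open 59.7 F [0.6 0.5 0.5]
yaw_y 86.13 -> turn [0.3  0.08 0.73] dist [ -4.2  -9.3 -67. ] rows 2
[1.8, -5, 33.5, 0.15, 0.04, 0.37, 1.8, -4.9, 33.5, 0.15, 0.04, 0.37]
```

```bash
python3 -m creep '[2,-8,15,0.3,0,0.7,2,-3,20,0,0,0,1,0,16,0,0,0,0,0,0,0,0,0]';python3 -c "
from h import *
tip([419.3,-257.5,14],85.4)"
```

```text
clock: 32.23
tool_pos: [0.4277, -0.2526, 0.0055]
eef_rot: [0.035, 0.999, 0.002, 0.009]
contact_force: [-0.9, 1.3, -0.2]
opening: 0.679
t 32.23 p [ 427.7 -252.6    5.5] open 59.8 F [-0.9  1.3 -0.2]
yaw_y 86.01 -> turn [0.25 1.03 0.61] dist [ -8.4  -4.9 -20.5] rows 1
[8.4, -5.5, 20.3, 0.25, 1.03, 0.61]
```

```bash
python3 -m creep '[7,-5,8,0.2,1,0.6,0,-0.5,8,0,0,0,0,0,3,0,0,0,0,0,0,0,0,0]';python3 -c "
from h import *
tip([419.3,-257.5,14],85.4)"
```

```text
clock: 32.57
tool_pos: [0.4246, -0.2553, -0.0117]
eef_rot: [0.038, 0.999, 0.001, 0.003]
contact_force: [0.5, 0.4, 0.0]
opening: 0.685
t 32.57 p [ 424.6 -255.3  -11.7] open 60.3 F [0.5 0.4 0. ]
yaw_y 85.62 -> turn [0.12 0.35 0.22] dist [-5.3 -2.2 -3.3] rows 1
[5.1, -2.6, 3.3, 0.12, 0.35, 0.22]
```

```bash
python3 -m creep '[3,-2.2,1.5,0,0.3,0.2,0,0,0,0,0,0,0,0,0,0,0,0,0,0,0,0,0,0,0,0,0,0,0,0]' 0 40; python3 -m creep '[0,0,0,0,0,0,0,0,0,0,0,0]'; python3 -c "
from h import *
tip([419.3,-257.5,14],85.4)"
```

```text
clock: 32.98
tool_pos: [0.422, -0.2577, -0.0121]
eef_rot: [0.04, 0.999, 0.001, 0.001]
contact_force: [-0.4, 0.3, -0.1]
opening: 0.326
clock: 33.15
tool_pos: [0.422, -0.2578, -0.012]
eef_rot: [0.041, 0.999, 0.001, 0.001]
contact_force: [0.5, -0.3, -2.2]
opening: 0.263
t 33.15 p [ 422.  -257.8  -12. ] open 23.2 F [ 0.5 -0.3 -2.2]
yaw_y 85.36 -> turn [ 0.11  0.17 -0.04] dist [-2.7  0.3 -3. ] rows 1
[2.7, 0, 3, 0.11, 0.17, -0.04]
```

```bash
python3 -m creep '[0,0,-15,0,0,0,0,0,-35,0,0,0,0,0,-35,0,0,0]'; python3 -c "
from h import *
plan([465,-50,70],86.3)"
```

```text
clock: 33.4
tool_pos: [0.4176, -0.2555, 0.0695]
eef_rot: [0.039, 0.999, 0.003, -0.005]
contact_force: [0.7, -0.8, -2.0]
opening: 0.269
t 33.4 p [ 417.6 -255.5   69.5] open 23.7 F [ 0.7 -0.8 -2. ]
yaw_y 85.52 -> turn [ 0.36 -0.62 -0.77] dist [ 47.4 205.5   0.5] rows 6
[-5.2, 34.8, 0.1, 0.06, -0.1, -0.13, -5.3, 34.7, 0.1, 0.06, -0.1, -0.13, -5.4, 34.7, 0, 0.06, -0.1, -0.13, -5.4, 34.7, 0, 0.06, -0.1, -0.13, -5.5, 34.7, -0, 0.06, -0.1, -0.13]
[-5.6, 34.7, -0.1, 0.06, -0.1, -0.13]
```

```bash
python3 -m creep '[-5.3,35,0,0,0,-0.2,-5.3,35,0,0,0,-0.2,-5.3,35,0,0,0,-0.2,-5.3,35,0,0,0,0,-5,35,0,0,0,0]';python3 -m creep '[-5,20,5,0,0,0,0,5,10,0,0,0,0,0,10,0,0,0,0,0,0,0,0,0]'; python3 -c "
from h import *
plan([467,-48.5,-8],86.3); overlay('o9',2.7,T=12)"
```

```text
clock: 33.82
tool_pos: [0.457, -0.0972, 0.0744]
eef_rot: [0.052, 0.999, -0.002, -0.002]
contact_force: [0.3, -0.1, -2.7]
opening: 0.269
clock: 34.15
tool_pos: [0.4684, -0.0589, 0.0496]
eef_rot: [0.044, 0.999, 0.002, 0.0]
contact_force: [0.1, -0.2, -2.7]
opening: 0.268
t 34.15 p [468.4 -58.9  49.6] open 23.6 F [ 0.1 -0.2 -2.7]
yaw_y 84.93 -> turn [ 0.28  0.04 -1.37] dist [ -1.4  10.4 -57.6] rows 2
[1.2, 5, 28.8, 0.14, 0.02, -0.68, 1.1, 5.1, 28.8, 0.14, 0.02, -0.68]
leaf origin in stage frame -131.4 -15.9 rel yaw -1.38 bottom z 62.3 F [-0.3  0.6 -1.6] t 34.2
```

```bash
python3 -m creep '[0,7,10,0,0,-1.4,0,2,20,0,0,0,0,0,17,0,0,0,0,0,5,0,0,0,0,0,0,0,0,0]'; python3 -c "
from h import *
overlay('o10',2.7,T=12)"
```

```text
clock: 34.62
tool_pos: [0.4703, -0.0531, -0.0014]
eef_rot: [0.034, 0.999, 0.001, 0.002]
contact_force: [-0.2, -0.8, -1.5]
opening: 0.266
leaf origin in stage frame -129.9 -10.0 rel yaw -0.26 bottom z 11.2 F [ 0.7 -1.  -3.4] t 34.7
```

```bash
python3 -m creep '[0,4.3,5,0,0,-0.3,-10,0,2,0,0,0,-10,0,0,0,0,0,0,0,0,0,0,0]'; python3 -c "
from h import *
overlay('o11',2.7,T=12)"
```

```text
clock: 35.0
tool_pos: [0.4919, -0.0506, -0.0058]
eef_rot: [0.033, 0.999, 0.001, 0.003]
contact_force: [0.3, 0.9, -1.7]
opening: 0.274
leaf origin in stage frame -109.8 -6.1 rel yaw -0.05 bottom z 6.4 F [-0.1 -0.4 -2.4] t 35.0
```

View pics/o11.png

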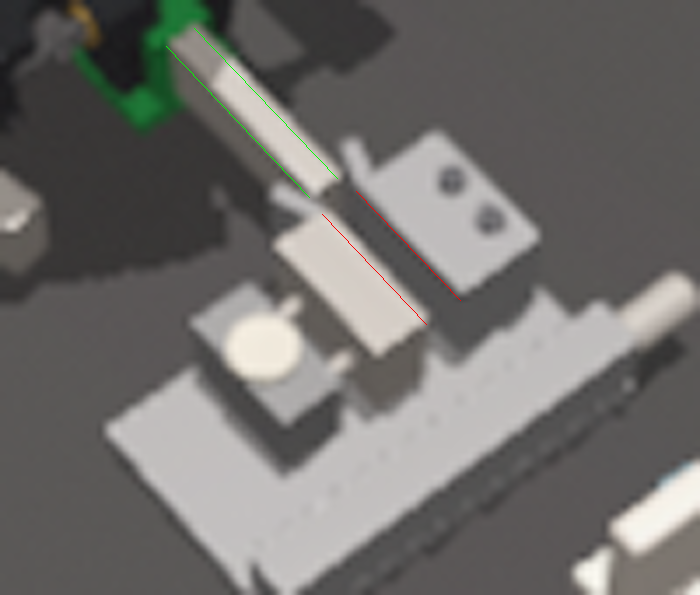

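```bash
python3 -m creep '[-8,0.5,1,0,0,0,-8,0,1,0,0,0,-8,0,0,0,0,0,0,0,0,0,0,0]'; python3 -c "
from h import *
overlay('o12',2.7,T=12)"
```

```text
clock: 35.38
tool_pos: [0.5126, -0.0522, -0.0063]
eef_rot: [0.033, 0.999, 0.001, 0.002]
contact_force: [-0.3, 1.0, -1.9]
opening: 0.267
leaf origin in stage frame -89.2 -6.3 rel yaw -0.06 bottom z 5.8 F [-0.5  0.5 -2.3] t 35.4
```

View pics/o12.png

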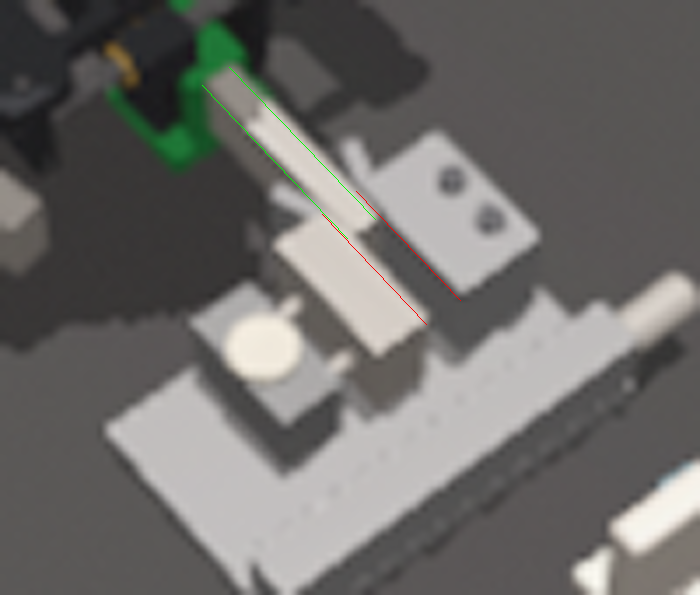

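Entering with no side force, so I'll continue.

```bash
python3 -m creep '[-8,0.5,1,0,0,0,-10,0.3,0,0,0,0,-10,0.3,0,0,0,0]'; python3 -c "
from h import *
overlay('o13',2.7,T=12)"
```

```text
clock: 35.68
tool_pos: [0.5349, -0.0534, -0.0073]
eef_rot: [0.032, 0.999, -0.001, -0.002]
contact_force: [0.1, -1.0, -2.1]
opening: 0.266
leaf origin in stage frame -62.6 -6.0 rel yaw 0.01 bottom z 5.0 F [ 2.  -0.7 -1.4] t 35.7
```

View pics/o13.png

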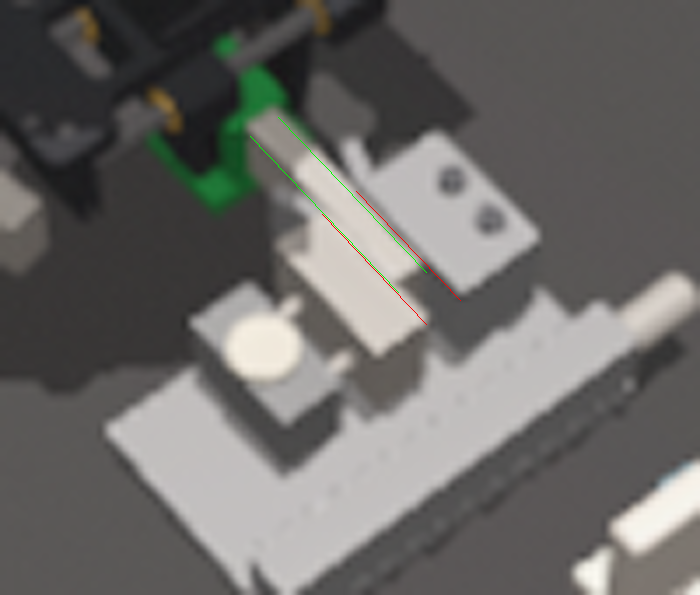

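```bash
python3 -m creep '[-6,0.3,1,0,0,0,-5,0,1,0,0,0,-2,0,2,0,0,0,0,0,2,0,0,0,0,0,1,0,0,0]'; python3 -c "
from h import *
overlay('o14',2.7,T=12)"
```

```text
clock: 36.15
tool_pos: [0.551, -0.0546, -0.0119]
eef_rot: [0.032, 0.999, -0.002, 0.0]
contact_force: [-1.9, -0.2, 8.0]
opening: 0.272
leaf origin in stage frame -49.4 -6.2 rel yaw 0.01 bottom z 0.3 F [-2.6 -1.  10.8] t 36.2
```

View pics/o14.png

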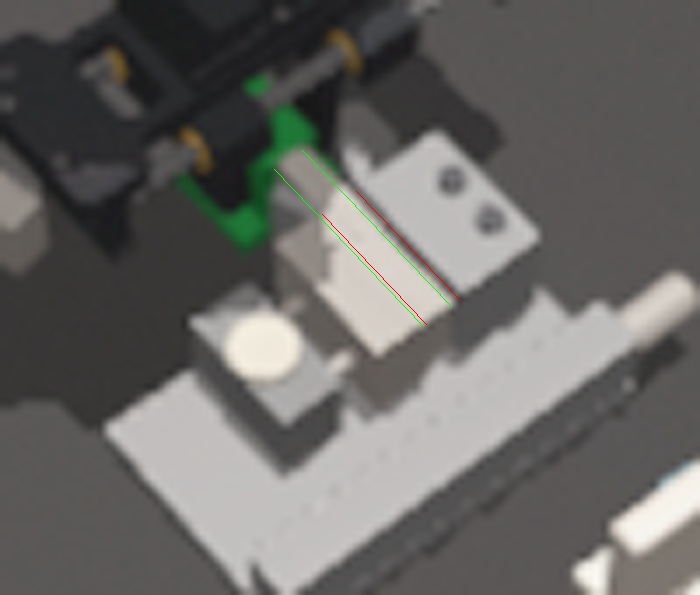

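Leaf12 is fully in, foot on the bench with the tip about 51 mm past the mouth. There is no side force, and the jaw corner is still at (379,355). I'll withdraw and tray it.

```bash
python3 -m creep '[0,0,-2,0,0,0,8,0,-1,0,0,0,12,0,0,0,0,0,12,0,0,0,0,0,14,0,0,0,0,0]'; python3 -c "
from h import *
overlay('o15',2.7,T=12)";python3 -m creep '[15,0,0,0,0,0,18,0,0,0,0,0,18,0,-5,0,0,0,5,0,-30,0,0,0,0,0,-35,0,0,0]'; python3 -c "
from h import *
overlay('o16',2.7,T=12); plan([482.5,274,100],90.5)"
```

```text
clock: 36.62
tool_pos: [0.5068, -0.0514, -0.0086]
eef_rot: [0.033, 0.999, -0.001, 0.003]
contact_force: [1.0, -0.5, -2.4]
opening: 0.269
leaf origin in stage frame -98.2 -6.1 rel yaw -0.03 bottom z 3.5 F [-3.9 -0.6 -2. ] t 36.7
clock: 37.08
tool_pos: [0.4415, -0.0507, 0.0566]
eef_rot: [0.029, 1.0, -0.011, -0.006]
contact_force: [0.6, 0.2, -1.9]
opening: 0.27
leaf origin in stage frame -156.5 -7.1 rel yaw 0.46 bottom z 74.3 F [-0.1 -1.3  2.4] t 37.1
t 37.13 p [444.  -48.6  62.1] open 23.5 F [-0.1 -1.3  2.4]
yaw_y 86.76 -> turn [-0.98 -0.27 -3.74] dist [ 38.5 322.6  37.9] rows 9
[-2.2, 35.9, -4.8, -0.11, -0.03, -0.42, -2.5, 35.9, -4.8, -0.11, -0.03, -0.42, -2.7, 35.9, -4.7, -0.11, -0.03, -0.42, -3, 35.9, -4.6, -0.11, -0.03, -0.42, -3.3, 35.9, -4.6, -0.11, -0.03, -0.42]
[-3.5, 35.9, -4.5, -0.11, -0.03, -0.42, -3.8, 35.9, -4.4, -0.11, -0.03, -0.42, -4.1, 35.8, -4.4, -0.11, -0.03, -0.42, -4.3, 35.8, -4.3, -0.11, -0.03, -0.42]
```

View pics/o16.png

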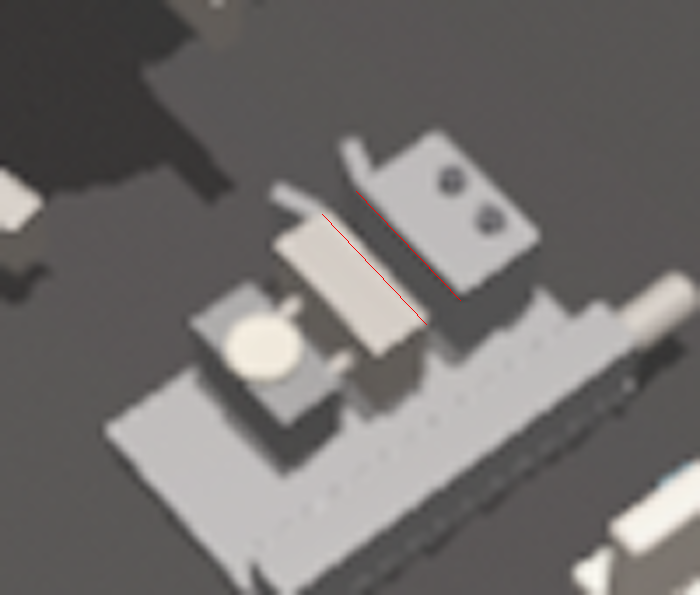

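```bash
python3 -m creep '[-1,20,-28,0,0,-0.4,-2.5,36,-12,0,0,-0.4,-2.7,36,-3,0,0,-0.4,-3,36,-3,0,0,-0.4,-3.3,36,-3,0,0,-0.4]';python3 -m creep '[-3.5,36,0,0,0,-0.4,-3.8,36,0,0,0,-0.4,-4,36,0,0,0,-0.4,-4,25,0,0,0,-0.4,0,0,0,0,0,0]'; python3 -c "
from h import *
plan([482.5,270,40],90.5)"
```

```text
clock: 37.55
tool_pos: [0.4659, 0.1105, 0.1117]
eef_rot: [0.02, 1.0, -0.011, -0.002]
contact_force: [3.0, -0.1, -2.4]
opening: 0.266
clock: 37.97
tool_pos: [0.4867, 0.2624, 0.1105]
eef_rot: [0.001, 1.0, -0.004, -0.001]
contact_force: [0.8, 0.3, -1.7]
opening: 0.27
t 37.97 p [486.7 262.4 110.5] open 23.8 F [ 0.8  0.3 -1.7]
yaw_y 89.89 -> turn [-0.45 -0.06 -0.61] dist [ -4.2   7.6 -70.5] rows 2
[2.1, 4.1, 35.2, -0.22, -0.03, -0.3, 2.1, 3.9, 35.3, -0.22, -0.03, -0.3]
```

```bash
python3 -m creep '[2,2,28,-0.4,0,-0.6,2,0,30,0,0,0,0,0,20,0,0,0,0,0,5,0,0,0,0,0,0,0,0,0]'; python3 -c "
from h import *
plan([482.5,270,-4],90.5)"
```

```text
clock: 38.38
tool_pos: [0.4841, 0.2698, 0.0252]
eef_rot: [-0.007, 1.0, 0.003, 0.001]
contact_force: [0.1, -0.4, -2.1]
opening: 0.268
t 38.38 p [484.1 269.8  25.2] open 23.6 F [ 0.1 -0.4 -2.1]
yaw_y 90.78 -> turn [0.37 0.1  0.28] dist [ -1.6   0.2 -29.2] rows 1
[1.7, 0, 29.2, 0.37, 0.1, 0.28]
```

```bash
python3 -m creep '[1,0,12,0.3,0,0,0,0,10,0,0,0,0,0,4,0,0,0,0,0,3,0,0,0,0,0,2,0,0,0]'; python3 -c "
from h import *
plan([482.5,270,-4],90.5)"
```

```text
clock: 38.8
tool_pos: [0.4855, 0.27, -0.0058]
eef_rot: [-0.006, 1.0, 0.002, 0.003]
contact_force: [-0.1, -0.2, -2.8]
opening: 0.27
t 38.8 p [485.5 270.   -5.8] open 23.7 F [-0.1 -0.2 -2.8]
yaw_y 90.64 -> turn [0.18 0.31 0.14] dist [-3.  -0.   1.8] rows 1
[3, 0, -1.8, 0.18, 0.31, 0.14]
```

```bash
python3 -m creep '[0,0,1.5,0,0,0,0,0,1,0,0,0]';  python3 -m creep '[0,0,0,0,0,0,0,0,0,0,0,0,0,0,0,0,0,0,0,0,0,0,0,0]' 36 40; python3 -m creep '[0,0,-15,0,0,0,0,0,-30,0,0,0,0,0,-38,0,0,0,0,-10,-38,0,0,0]'; python3 -c "
from h import *
snap('wrist','w20')
plan([505,-150,195],94)"
```

```text
clock: 38.97
tool_pos: [0.4857, 0.27, -0.0059]
eef_rot: [-0.006, 1.0, 0.001, 0.004]
contact_force: [-1.6, -1.3, 3.2]
opening: 0.269
clock: 39.3
tool_pos: [0.4873, 0.2714, -0.0038]
eef_rot: [-0.006, 1.0, 0.003, 0.006]
contact_force: [-0.2, 0.2, 0.2]
opening: 0.41
clock: 39.63
tool_pos: [0.4821, 0.2604, 0.1141]
eef_rot: [-0.007, 1.0, -0.0, -0.0]
contact_force: [0.9, 0.2, 0.6]
opening: 0.406
t 39.68 p [485.5 258.9 120.4] open 36.0 F [-0.4 -1.9  3.6]
yaw_y 90.67 -> turn [ 0.05  0.45 -3.33] dist [  19.5 -408.9   74.6] rows 11
[-1.4, -37.2, -6.8, 0, 0.04, -0.3, -1.2, -37.2, -6.8, 0, 0.04, -0.3, -1, -37.2, -6.8, 0, 0.04, -0.3, -0.8, -37.2, -6.8, 0, 0.04, -0.3, -0.6, -37.2, -6.8, 0, 0.04, -0.3]
[-0.4, -37.2, -6.8, 0, 0.04, -0.3, -0.2, -37.2, -6.8, 0, 0.04, -0.3, 0, -37.2, -6.8, 0, 0.04, -0.3, 0.2, -37.2, -6.8, 0, 0.04, -0.3, 0.4, -37.2, -6.8, 0, 0.04, -0.3]
[0.6, -37.2, -6.8, 0, 0.04, -0.3]
```

View pics/w20.png

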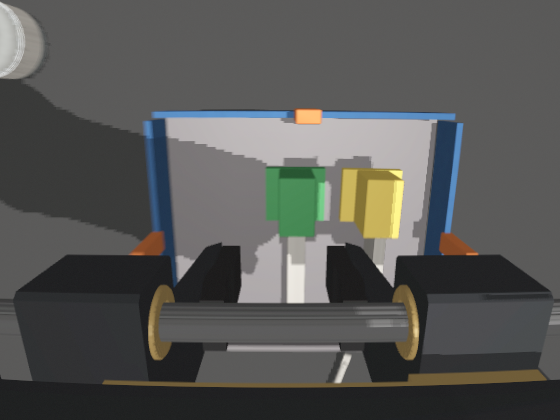

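Both leaves stand in the tray, green at (297,200) and yellow at (378,203). Next is the blue leaf.

```bash
python3 -m creep '[-1.4,-37,-8,0,0,-0.3,-1.2,-37,-8,0,0,-0.3,-1,-37,-8,0,0,-0.3,-1,-37,-8,0,0,-0.3,-1,-37,-8,0,0,-0.3]' 60 40;python3 -m creep '[-1,-37,-7,0,0,-0.3,0,-37,-7,0,0,-0.3,0,-37,-6,0,0,-0.3,0,-37,-5,0,0,-0.3,0,-30,-2,0,0,-0.3]';python3 -m creep '[0,-10,0,0,0,0,0,0,0,0,0,0]'; python3 -c "
from h import *
plan([505,-150,195],94);snap('wrist','w21')
im=cv2.imread('pics/w21.png'); cv2.imwrite('pics/w21a.png',cv2.resize(im[50:250,150:400],None,fx=3,fy=3,interpolation=cv2.INTER_CUBIC))"
```

```text
clock: 40.1
tool_pos: [0.4979, 0.0812, 0.1653]
eef_rot: [-0.028, 1.0, 0.008, 0.01]
contact_force: [1.1, -0.5, 1.0]
opening: 0.678
clock: 40.52
tool_pos: [0.5102, -0.1083, 0.1925]
eef_rot: [-0.04, 0.999, 0.007, 0.012]
contact_force: [0.5, -0.2, 0.5]
opening: 0.681
clock: 40.68
tool_pos: [0.5106, -0.1279, 0.1918]
eef_rot: [-0.034, 0.999, 0.004, 0.011]
contact_force: [0.8, 0.2, -0.1]
opening: 0.68
t 40.68 p [ 510.6 -127.9  191.8] open 59.9 F [ 0.8  0.2 -0.1]
yaw_y 93.85 -> turn [ 0.47  1.33 -0.16] dist [ -5.6 -22.1   3.2] rows 1
[7, -21.6, -3.5, 0.47, 1.33, -0.16]
```

View pics/w21a.png

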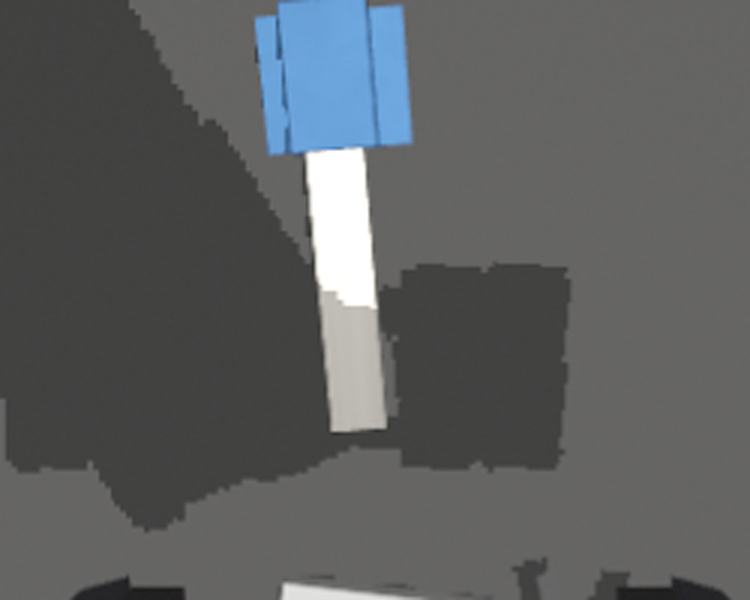

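```bash
python3 -c "
from h import *
s=load('wrist'); c=lambda u,v:(150+(u+.5)/3-.5,50+(v+.5)/3-.5)
leafpose(s,c(359,430),c(334.5,150)); print(np.round(atz(s,c((278+366+290+380)/4,(2+0+152+146)/4),.045)*1000,1))
"
```

```text
tip [ 526.5 -138.5] root [ 446.9 -149.8] len(80) 80.3 yaw 8.07 origin via tip [ 427.5 -152.6] via root [ 427.1 -152.6]
[ 427.2 -152.4   45. ]
```

```bash
python3 -c "
from h import *
tip([429.7,-152.2,65],98)
"
```

```text
t 40.73 p [ 510.5 -126.8  191.8] open 60.1 F [-0.1 -0.3  0.4]
yaw_y 93.92 -> turn [ 0.44  1.32 -4.08] dist [ -80.8  -25.4 -155.8] rows 5
[17.2, -4.2, 30.7, 0.09, 0.26, -0.82, 17.1, -3.9, 30.8, 0.09, 0.26, -0.82, 17, -3.6, 30.9, 0.09, 0.26, -0.82, 16.9, -3.4, 31, 0.09, 0.26, -0.82, 16.8, -3.1, 31.1, 0.09, 0.26, -0.82]
```

```bash
python3 -m creep '[18,-4.5,28,0,0.3,-0.8,18,-4.5,30,0,0.3,-0.8,18,-4,30,0,0.3,-0.8,18,-4,28,0,0.3,-0.8,12,-4,18,0,0,-0.8]';  python3 -m creep '[0,0,0,0,0,0]';python3 -c "
from h import *
tip([429.7,-152.2,65],98)"
```

```text
clock: 41.15
tool_pos: [0.439, -0.1395, 0.0572]
eef_rot: [-0.078, 0.997, 0.01, 0.011]
contact_force: [1.2, -0.5, -0.5]
opening: 0.682
clock: 41.23
tool_pos: [0.4345, -0.1376, 0.0549]
eef_rot: [-0.079, 0.997, 0.011, 0.007]
contact_force: [-0.5, 0.6, 0.3]
opening: 0.684
t 41.23 p [ 434.5 -137.6   54.9] open 60.3 F [-0.5  0.6  0.3]
yaw_y 99.12 -> turn [1.16 0.86 1.11] dist [ -4.8 -14.6 -18.9] rows 1
[7.3, -14, 18.5, 1.16, 0.86, 1.11]
```

```bash
python3 -m creep '[5,-14,10,1.1,0.8,1,0,-3,10,0,0,0,0,0,0,0,0,0,0,0,0,0,0,0]';python3 -c "
from h import *
tip([429.7,-152.2,14],98)"
```

```text
clock: 41.57
tool_pos: [0.4365, -0.1454, 0.0362]
eef_rot: [-0.077, 0.997, 0.003, 0.002]
contact_force: [0.4, 0.5, -1.3]
opening: 0.677
t 41.57 p [ 436.5 -145.4   36.2] open 59.7 F [ 0.4  0.5 -1.3]
yaw_y 98.78 -> turn [0.32 0.28 0.78] dist [ -6.8  -6.8 -51.2] rows 2
[4, -3, 25.6, 0.16, 0.14, 0.39, 3.9, -3, 25.6, 0.16, 0.14, 0.39]
```

```bash
python3 -m creep '[6,-6,14,0.3,0.3,0.8,2,-1,16,0,0,0,2,0,10,0,0,0,0,0,0,0,0,0]';python3 -c "
from h import *
tip([429.7,-152.2,16],98)"
```

```text
clock: 41.9
tool_pos: [0.436, -0.1475, -0.0003]
eef_rot: [-0.072, 0.997, 0.002, 0.007]
contact_force: [0.7, 0.0, -0.6]
opening: 0.68
t 41.9 p [ 4.360e+02 -1.475e+02 -3.000e-01] open 59.9 F [ 0.7  0.  -0.6]
yaw_y 98.27 -> turn [0.17 0.82 0.27] dist [ -6.3  -4.7 -12.7] rows 1
[7.1, -3.7, 12.6, 0.17, 0.82, 0.27]
```

```bash
python3 -m creep '[6,-3.7,6,0.2,0.8,0.3,0,0,6,0,0,0,0,0,1,0,0,0]';python3 -c "
from h import *
tip([429.7,-152.2,16],98)"; python3 -m creep '[1,0,0,0,0,0,0,0,0,0,0,0,0,0,0,0,0,0,0,0,0,0,0,0,0,0,0,0,0,0]' 0 40; python3 -m creep '[0,0,0,0,0,0,0,0,0,0,0,0]';python3 -c "
from h import *
tip([429.7,-152.2,16],98);snap('wrist','w22')"
```

```text
clock: 42.15
tool_pos: [0.4342, -0.1502, -0.0114]
eef_rot: [-0.071, 0.998, -0.001, 0.003]
contact_force: [-0.2, 0.4, -0.9]
opening: 0.685
t 42.15 p [ 434.2 -150.2  -11.4] open 60.3 F [-0.2  0.4 -0.9]
yaw_y 98.1 -> turn [-0.08  0.32  0.1 ] dist [-4.5 -2.  -1.6] rows 1
[4.7, -1.4, 1.5, -0.08, 0.32, 0.1]
clock: 42.57
tool_pos: [0.435, -0.1504, -0.0095]
eef_rot: [-0.07, 0.998, -0.001, 0.005]
contact_force: [-0.3, -0.2, -0.1]
opening: 0.326
clock: 42.73
tool_pos: [0.435, -0.1507, -0.0093]
eef_rot: [-0.07, 0.998, -0.001, 0.005]
contact_force: [-0.3, -0.7, -2.9]
opening: 0.269
t 42.73 p [ 435.  -150.7   -9.3] open 23.7 F [-0.3 -0.7 -2.9]
yaw_y 98.01 -> turn [-0.15  0.54  0.01] dist [-5.3 -1.5 -3.7] rows 1
[5.5, -0.8, 3.6, -0.15, 0.54, 0.01]
```

View pics/w22.png

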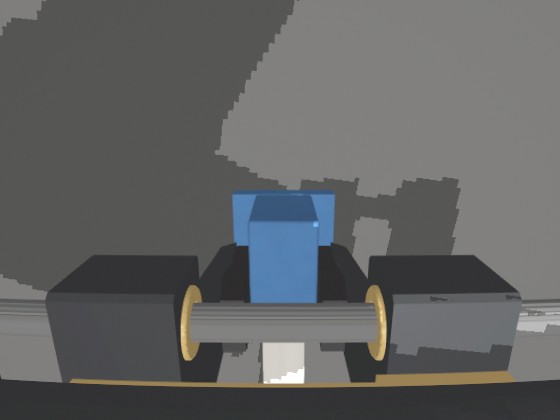

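```bash
sed -i 's/def overlay(name,off=2.5,/def overlay(name,off=2.5,zr=12.2,/; s/p\[2\]+12.2/p[2]+zr/g' h.py; python3 -m creep '[0,0,-15,0,0,0,0,0,-35,0,0,0,0,0,-30,0,0,0]'; python3 -c "
from h import *
q=stg(-135+7.9,-6.8);print(q)
plan([q[0]-5,q[1],68],86.3)"
```

```text
clock: 43.03
tool_pos: [0.4302, -0.1493, 0.0673]
eef_rot: [-0.072, 0.997, 0.0, -0.002]
contact_force: [0.3, -1.0, -2.9]
opening: 0.267
[470.72610522 -49.98376983]
t 43.03 p [ 430.2 -149.3   67.3] open 23.5 F [ 0.3 -1.  -2.9]
yaw_y 98.25 -> turn [ 0.05 -0.25 11.95] dist [35.5 99.3  0.7] rows 3
[-16.5, 31, -0.3, 0.02, -0.08, 3.98, -14.3, 32.1, -0.2, 0.02, -0.08, 3.98, -12, 33, -0.2, 0.02, -0.08, 3.98]
```

```bash
python3 -m creep '[-13,24,0,0,0,3,-12,25,0,0,0,3,-9,24,0,0,0,3,-5,20,0,0,0,3,0,0,0,0,0,0]'; python3 -c "
from h import *
overlay('o17',7.9,9.3,T=16)"
```

```text
clock: 43.45
tool_pos: [0.4639, -0.0584, 0.0717]
eef_rot: [0.048, 0.999, 0.0, 0.0]
contact_force: [0.9, 0.1, -2.3]
opening: 0.267
leaf origin in stage frame -142.3 -18.1 rel yaw -1.74 bottom z 80.7 F [-0.  -0.1 -2.3] t 43.5
```

```bash
python3 -m creep '[-2,10,15,0,0,-1.8,0,2,22,0,0,0,0,0,22,0,0,0,0,0,8,0,0,0,0,0,0,0,0,0]'; python3 -c "
from h import *
overlay('o18',7.9,9.3,T=16)"
```

```text
clock: 43.92
tool_pos: [0.4634, -0.0548, 0.0017]
eef_rot: [0.031, 1.0, -0.004, -0.002]
contact_force: [0.3, -0.2, -3.7]
opening: 0.268
leaf origin in stage frame -142.0 -12.3 rel yaw 0.16 bottom z 11.5 F [-0.8 -0.4 -3.2] t 44.0
```

```bash
python3 -m creep '[0,5,4,0,0,0,-8,0.5,3,0,0,0,-12,0,0,0,0,0,-10,0,0,0,0,0,0,0,0,0,0,0]'; python3 -c "
from h import *
overlay('o19',7.9,9.3,T=16)"
```

```text
clock: 44.38
tool_pos: [0.4933, -0.0529, -0.0036]
eef_rot: [0.032, 0.999, -0.004, -0.003]
contact_force: [0.7, 0.1, -2.9]
opening: 0.268
leaf origin in stage frame -113.6 -8.4 rel yaw 0.07 bottom z 5.6 F [-1.1  0.5 -2.9] t 44.4
```

View pics/o19.png

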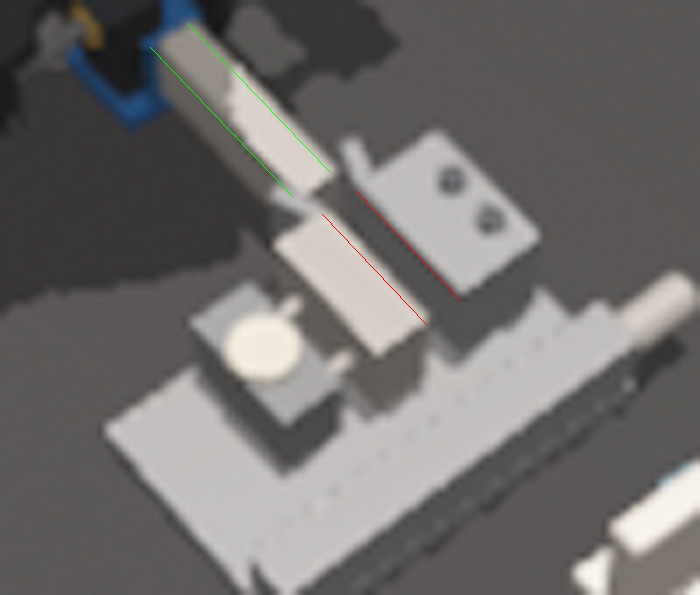

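```bash
python3 -m creep '[-3,1.8,1,0,0,0,-8,0,0,0,0,0,-8,0,0,0,0,0,0,0,0,0,0,0]'; python3 -c "
from h import *
overlay('o20',7.9,9.3,T=16)"
```

```text
clock: 44.77
tool_pos: [0.5055, -0.0541, -0.0045]
eef_rot: [0.032, 0.999, -0.006, -0.007]
contact_force: [2.8, -0.4, -2.6]
opening: 0.266
leaf origin in stage frame -100.5 -8.5 rel yaw 0.03 bottom z 4.9 F [ 1.1 -1.  -2.5] t 44.8
```

View pics/o20.png

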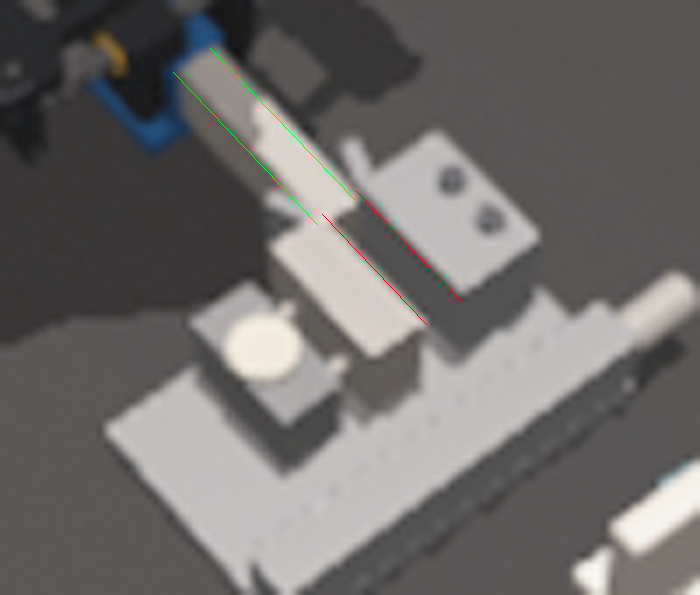

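```bash
python3 -m creep '[1,2.5,0,0,0,0,0,1.5,0,0,0,0,-6,0.5,0,0,0,0]'; python3 -c "
from h import *
overlay('o21',7.9,9.3,T=16)"
```

```text
clock: 45.07
tool_pos: [0.507, -0.0538, -0.0045]
eef_rot: [0.034, 0.999, -0.01, -0.01]
contact_force: [-4.4, -1.1, -2.5]
opening: 0.266
leaf origin in stage frame -96.6 -7.9 rel yaw -0.26 bottom z 4.8 F [-2.4 -2.5 -4. ] t 45.1
```

View pics/o21.png

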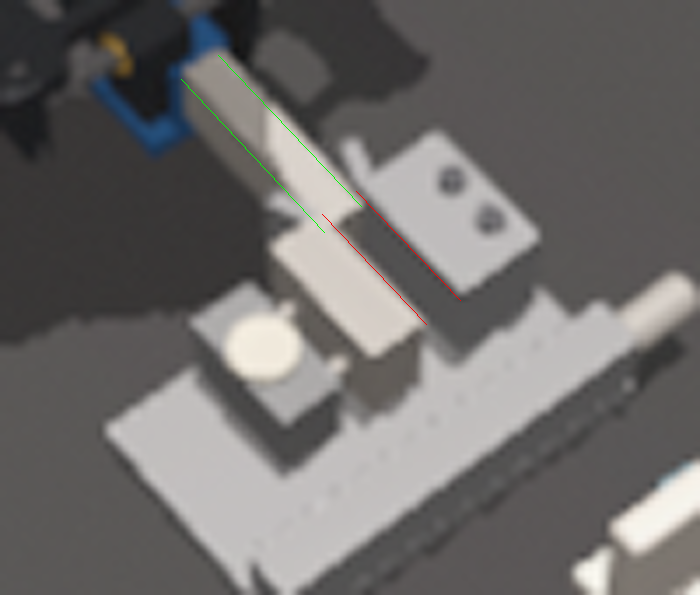

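```bash
python3 -m creep '[-8,0.7,0,-0.5,0,0,-8,0.7,0,0,0,0,-8,0.7,0,0,0,0]'; python3 -c "
from h import *
overlay('o22',7.9,9.3,T=16); plan([550,-55,-9],86.3)"
```

```text
clock: 45.37
tool_pos: [0.5239, -0.0549, -0.0064]
eef_rot: [0.034, 0.999, -0.008, -0.017]
contact_force: [-5.6, -1.7, -3.0]
opening: 0.266
leaf origin in stage frame -79.7 -8.2 rel yaw -0.22 bottom z 2.8 F [-3.1 -2.9 -4.6] t 45.4
t 45.42 p [525.8 -55.   -6.5] open 23.6 F [-3.1 -2.9 -4.6]
yaw_y 86.11 -> turn [-0.94 -1.79 -0.2 ] dist [24.2 -0.  -2.5] rows 1
[-24.2, 1.6, 1.7, -0.94, -1.79, -0.2]
```

View pics/o22.png

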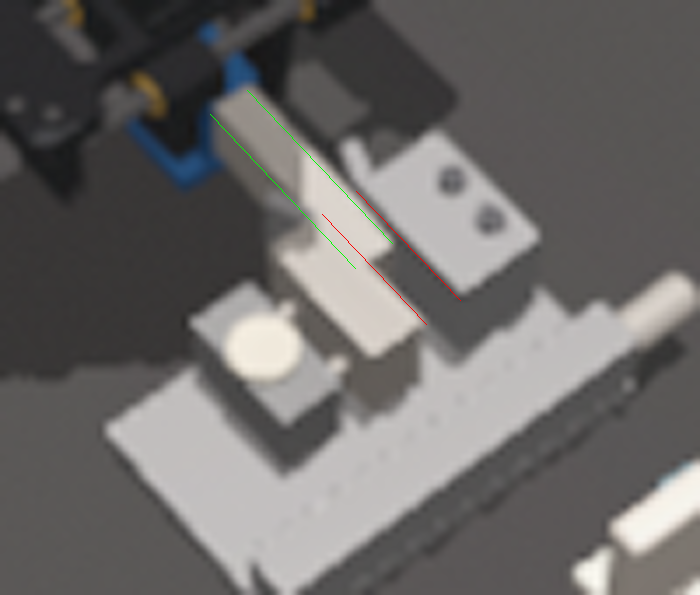

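```bash
python3 -m creep '[-9,0.7,0,-0.9,-1.5,0,-9,0.7,0,0,-0.5,0,-9,0.7,0,0,-0.3,0]'; python3 -c "
from h import *
overlay('o23',7.9,9.3,T=16); plan([550,-55,-9],86.3)"
```

```text
clock: 45.67
tool_pos: [0.5461, -0.056, -0.0087]
eef_rot: [0.033, 0.999, -0.002, -0.002]
contact_force: [-4.9, -4.0, -2.4]
opening: 0.266
leaf origin in stage frame -57.4 -7.9 rel yaw -0.16 bottom z 0.6 F [-3.6 -4.5 -4.3] t 45.7
t 45.72 p [548.1 -56.2  -8.7] open 23.7 F [-3.6 -4.5 -4.3]
yaw_y 86.14 -> turn [-0.25 -0.04 -0.16] dist [ 1.9  1.2 -0.3] rows 1
[-1.8, 1.3, 0.3, -0.25, -0.04, -0.16]
```

Tip is at +43; about 7 mm more, then seat it.

```bash
python3 -m creep '[-7,0.5,0,-0.3,0,0,-5,0.5,0.5,0,0,0,0,0.5,1.5,0,0,0,0,0.5,1.5,0,0,0]'; python3 -c "
from h import *
overlay('o24',7.9,9.3,T=16); plan([550,-55,-9],86.3)"
```

```text
clock: 46.05
tool_pos: [0.5557, -0.0568, -0.0092]
eef_rot: [0.033, 0.999, -0.004, -0.005]
contact_force: [-6.6, -4.2, 12.1]
opening: 0.265
leaf origin in stage frame -49.7 -8.1 rel yaw -0.12 bottom z 0.1 F [-6.1 -4.9 11.6] t 46.1
t 46.1 p [555.7 -56.8  -9.2] open 23.7 F [-6.1 -4.9 11.6]
yaw_y 86.19 -> turn [-0.44 -0.57 -0.12] dist [-5.7  1.8  0.2] rows 1
[5.8, 1.4, -0.2, -0.44, -0.57, -0.12]
```

View pics/o24.png

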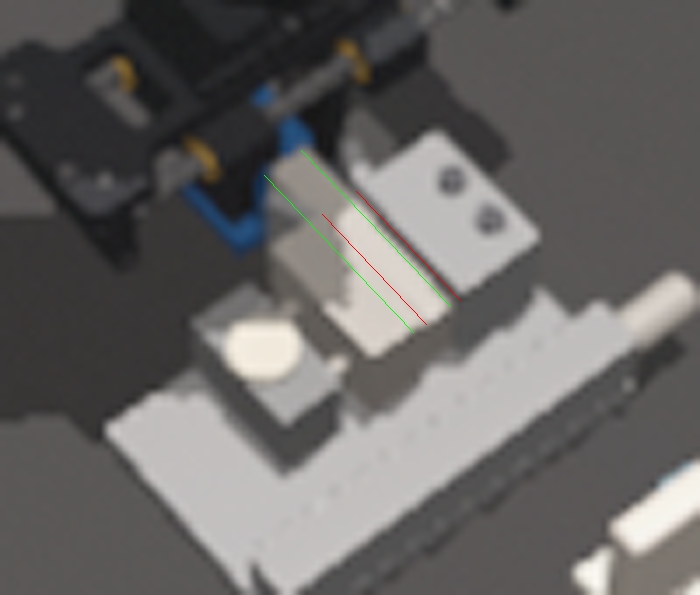

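Leaf16 is in with its tip about 50 mm past the mouth. The jaw shifted about 2 mm (corner (379,355) to (373,358)), so this leaf binds. I'll release it.

```bash
python3 -m creep '[0,0,0,0,0,0,0,0,0,0,0,0,0,0,0,0,0,0,0,0,0,0,0,0]' 40 40; python3 -m creep '[0,0,-12,0,0,0,0,0,-20,0,0,0,0,0,-30,0,0,0,0,0,-35,0,0,0,0,0,-35,0,0,0]'; python3 -c "
from h import *
overlay('o25',7.9,9.3,T=16); plan([500,-320,195],90)"
```

```text
clock: 46.43
tool_pos: [0.5628, -0.0513, -0.006]
eef_rot: [0.031, 1.0, -0.0, 0.002]
contact_force: [-0.6, 0.7, 0.2]
opening: 0.45
clock: 46.85
tool_pos: [0.5598, -0.048, 0.1269]
eef_rot: [0.028, 1.0, 0.002, -0.004]
contact_force: [1.5, -0.1, -0.1]
opening: 0.457
leaf origin in stage frame -41.9 2.2 rel yaw 0.5 bottom z 142.9 F [0.1 0.4 3. ] t 46.9
t 46.9 p [564.2 -47.  133.6] open 40.1 F [0.1 0.4 3. ]
yaw_y 86.8 -> turn [ 0.27  0.23 -3.2 ] dist [ -64.2 -273.    61.4] rows 8
[6.1, -34.5, -7.9, 0.03, 0.03, -0.4, 6.3, -34.4, -7.8, 0.03, 0.03, -0.4, 6.6, -34.4, -7.8, 0.03, 0.03, -0.4, 6.8, -34.4, -7.8, 0.03, 0.03, -0.4, 7.1, -34.3, -7.8, 0.03, 0.03, -0.4]
[7.3, -34.3, -7.7, 0.03, 0.03, -0.4, 7.5, -34.2, -7.7, 0.03, 0.03, -0.4, 7.8, -34.2, -7.7, 0.03, 0.03, -0.4]
```

View pics/o25.png

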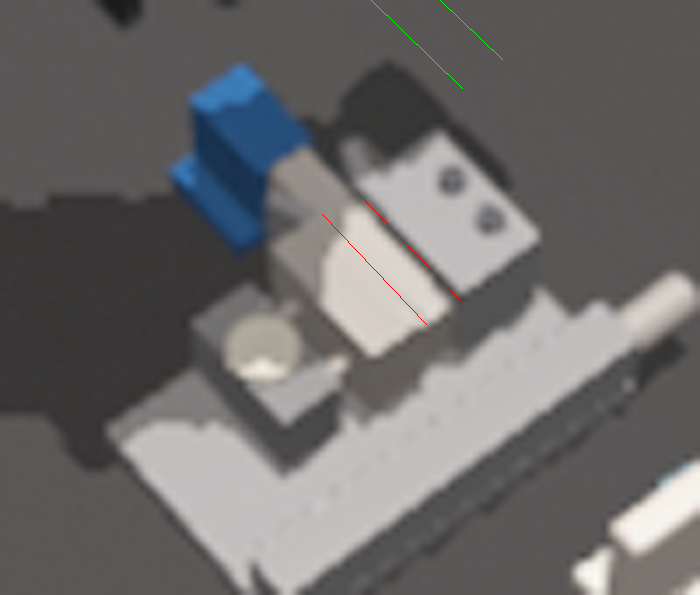

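```bash
python3 -m creep '[6,-35,-8,0,0,-0.4,6,-35,-8,0,0,-0.4,6,-35,-8,0,0,-0.4,6,-35,-8,0,0,-0.4,6,-35,-8,0,0,-0.4]' 60 30;python3 -m creep '[3,-35,-8,0,0,-0.4,2,-35,-5,0,0,-0.4,0,-25,0,0,0,-0.4,0,0,0,0,0,0]'; python3 -c "
from h import *
plan([560,-320,195],90);s=snap('wrist','w23');print(find_in('collar1','wrist')[:4])"
```

```text
clock: 47.32
tool_pos: [0.535, -0.2111, 0.1825]
eef_rot: [-0.003, 1.0, 0.007, 0.012]
contact_force: [0.9, -0.6, -0.5]
opening: 0.684
clock: 47.65
tool_pos: [0.5285, -0.3209, 0.199]
eef_rot: [-0.009, 1.0, 0.004, 0.014]
contact_force: [0.2, -0.8, -0.2]
opening: 0.684
t 47.65 p [ 528.5 -320.9  199. ] open 60.2 F [ 0.2 -0.8 -0.2]
yaw_y 91.03 -> turn [0.43 1.63 1.02] dist [31.5  0.9 -4. ] rows 1
[-31.4, 0.3, 4.9, 0.43, 1.63, 1.02]
[{'xy': [300.6, 237.5], 'score': 0.93}, {'xy': [349.0, 292.4], 'score': 0.71}, {'xy': [222.0, 278.2], 'score': 0.67}, {'xy': [230.8, 205.2], 'score': 0.63}]
```

View pics/w23.png

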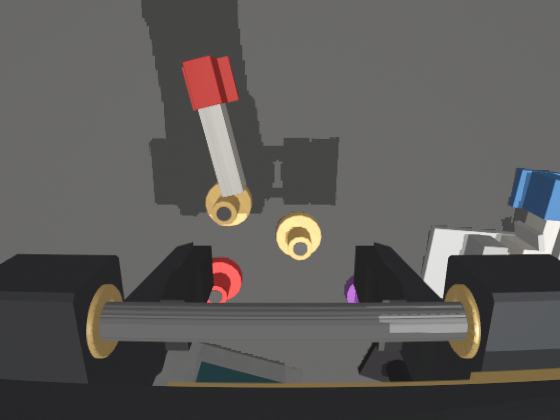

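```bash
python3 -c "
import cv2
im=cv2.imread('pics/w23.png'); cv2.imwrite('pics/w23a.png',cv2.resize(im[150:310,180:340],None,fx=3.7,fy=3.7,interpolation=cv2.INTER_CUBIC))"
```

```text
(no output)
```

View pics/w23a.png

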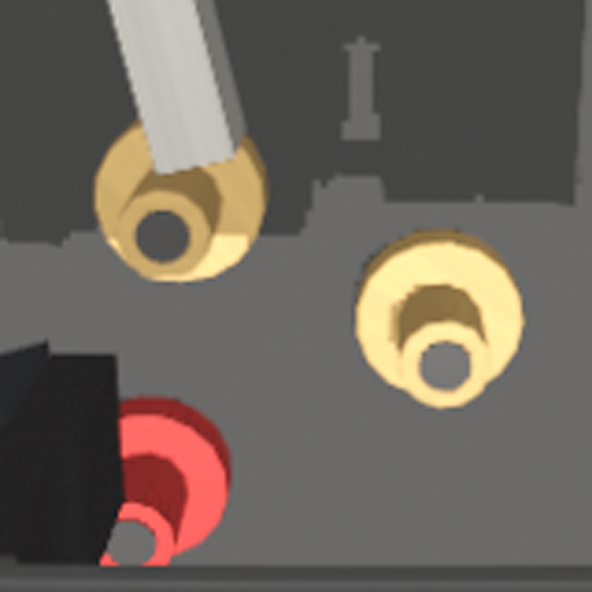

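```bash
python3 -c "
from h import *
s=load('wrist'); c=lambda u,v:(180+(u+.5)/3.7-.5,150+(v+.5)/3.7-.5)
f=lambda u,v,z:np.round(atz(s,c(u,v),z)[:2]*1000,1)
print('c1 neck',f(163,236,.044),'flange',f(181,203,.014))
print('c2 neck',f(445,364,.044),'flange',f(440,316,.014))
print('blade tip corners',f(158,174,.044),f(237,159,.044))
print('redlook flange',f(150,483,.014),'neck',f(132,542,.044))
print('red leaf block', np.round(atz(s,(210,82),.045)*1000,1))
tip([600,-292,70],90)
"
```

```text
c1 neck [ 566.7 -374.5] flange [ 567.2 -374. ]
c2 neck [ 600.2 -303.3] flange [ 598.8 -303.2]
blade tip corners [ 550.7 -375.2] [ 546.6 -355.8]
redlook flange [ 651.7 -385.2] neck [ 653.3 -385.5]
red leaf block [ 450.8 -382.9   45. ]
t 47.75 p [ 529.4 -314.7  199.2] open 60.0 F [0.1 0.9 0. ]
yaw_y 91.37 -> turn [0.66 1.65 1.36] dist [  70.6   22.7 -158.2] rows 5
[-13.3, 3.9, 32.1, 0.13, 0.33, 0.27, -13.5, 4, 32, 0.13, 0.33, 0.27, -13.6, 4.1, 31.9, 0.13, 0.33, 0.27, -13.8, 4.3, 31.8, 0.13, 0.33, 0.27, -14, 4.4, 31.7, 0.13, 0.33, 0.27]
```

```bash
python3 -m creep '[-15,3,28,0,0.4,0.4,-15,3,30,0,0.4,0.4,-15,1,30,0,0.4,0.4,-15,0,28,0,0.4,0,-10,0,15,0,0,0]' 50 30;  python3 -m creep '[0,0,0,0,0,0]';python3 -c "
from h import *
tip([600,-303.3,19],90)"
```

```text
clock: 48.17
tool_pos: [0.6087, -0.2948, 0.073]
eef_rot: [-0.006, 1.0, 0.007, 0.005]
contact_force: [-1.5, 0.0, -0.3]
opening: 0.569
clock: 48.25
tool_pos: [0.6094, -0.2899, 0.0699]
eef_rot: [-0.009, 1.0, 0.009, 0.004]
contact_force: [-0.3, -0.1, 0.4]
opening: 0.566
t 48.25 p [ 609.4 -289.9   69.9] open 49.9 F [-0.3 -0.1  0.4]
yaw_y 91.04 -> turn [1.02 0.44 1.03] dist [ -9.4 -13.4 -79.9] rows 3
[3.4, -4.9, 26.5, 0.34, 0.15, 0.34, 3.3, -4.8, 26.6, 0.34, 0.15, 0.34, 3.2, -4.6, 26.6, 0.34, 0.15, 0.34]
```

```bash
python3 -m creep '[9,-13,15,1,0.4,1,0,-3,20,0,0,0,0,0,10,0,0,0,0,0,0,0,0,0]';python3 -c "
from h import *
tip([600,-303.3,19],90)"
```

```text
clock: 48.58
tool_pos: [0.6036, -0.2953, 0.0269]
eef_rot: [-0.006, 1.0, 0.003, 0.002]
contact_force: [-0.1, -0.2, -0.9]
opening: 0.568
t 48.58 p [ 603.6 -295.3   26.9] open 50.0 F [-0.1 -0.2 -0.9]
yaw_y 90.69 -> turn [0.37 0.24 0.69] dist [ -3.6  -8.  -36.9] rows 1
[3.8, -8.2, 36.9, 0.37, 0.24, 0.69]
```

```bash
python3 -m creep '[4,-8,4,0.3,0.2,0.6,0,-1,12,0,0,0,0,0,12,0,0,0,0,0,4,0,0,0,0,0,0,0,0,0]';python3 -c "
from h import *
tip([600,-303.3,19],90)"
```

```text
clock: 49.0
tool_pos: [0.6017, -0.3035, -0.0029]
eef_rot: [-0.001, 1.0, 0.0, 0.003]
contact_force: [-0.3, -0.3, -0.4]
opening: 0.566
t 49.0 p [ 601.7 -303.5   -2.9] open 49.9 F [-0.3 -0.3 -0.4]
yaw_y 90.13 -> turn [0.04 0.34 0.13] dist [-1.7  0.2 -7.1] rows 1
[1.7, 0.2, 7.1, 0.04, 0.34, 0.13]
```

```bash
python3 -m creep '[1.5,0,6,0,0.3,0,0,0,0,0,0,0,0,0,0,0,0,0,0,0,0,0,0,0,0,0,0,0,0,0]' 0 30; python3 -m creep '[0,0,0,0,0,0]';python3 -c "
from h import *
tip([600,-303.3,19],90)"; python3 -m creep '[0,0,-15,0,0,0,0,0,-35,0,0,0,0,0,-35,0,0,0,0,0,-35,0,0,0]';python3 -c "
from h import *
snap('wrist','w24')
plan([470,215,110],90)"
```

```text
clock: 49.42
tool_pos: [0.6004, -0.3033, -0.0094]
eef_rot: [-0.001, 1.0, 0.001, 0.0]
contact_force: [0.4, 0.5, -1.7]
opening: 0.257
clock: 49.5
tool_pos: [0.6003, -0.3033, -0.0094]
eef_rot: [-0.001, 1.0, 0.001, 0.0]
contact_force: [-0.6, 0.7, -1.2]
opening: 0.26
t 49.5 p [ 600.3 -303.3   -9.4] open 22.9 F [-0.6  0.7 -1.2]
yaw_y 90.12 -> turn [0.07 0.03 0.12] dist [-0.3 -0.  -0.6] rows 1
[0.3, -0, 0.6, 0.07, 0.03, 0.12]
clock: 49.83
tool_pos: [0.5937, -0.3016, 0.1078]
eef_rot: [-0.002, 1.0, 0.003, -0.008]
contact_force: [0.8, -0.4, -1.2]
opening: 0.264
t 49.88 p [ 598.9 -302.4  116.3] open 23.2 F [1.4 0.7 3.4]
yaw_y 90.19 -> turn [ 0.19 -0.24  0.19] dist [-128.9  517.4   -6.3] rows 15
[8.5, 34.5, 0.6, 0.01, -0.02, 0.01, 8.5, 34.5, 0.6, 0.01, -0.02, 0.01, 8.5, 34.5, 0.6, 0.01, -0.02, 0.01, 8.5, 34.5, 0.5, 0.01, -0.02, 0.01, 8.5, 34.5, 0.5, 0.01, -0.02, 0.01]
[8.5, 34.5, 0.5, 0.01, -0.02, 0.01, 8.5, 34.5, 0.5, 0.01, -0.02, 0.01, 8.5, 34.5, 0.5, 0.01, -0.02, 0.01, 8.5, 34.5, 0.5, 0.01, -0.02, 0.01, 8.5, 34.5, 0.5, 0.01, -0.02, 0.01]
[8.6, 34.5, 0.5, 0.01, -0.02, 0.01, 8.6, 34.5, 0.5, 0.01, -0.02, 0.01, 8.6, 34.5, 0.5, 0.01, -0.02, 0.01, 8.6, 34.5, 0.4, 0.01, -0.02, 0.01, 8.6, 34.5, 0.4, 0.01, -0.02, 0.01]
```

View pics/w24.png

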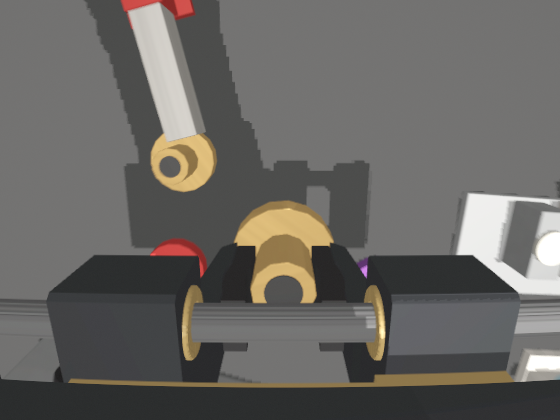

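```bash
python3 -m creep '[8.5,36,0,0,0,0,8.5,36,0,0,0,0,8.5,36,0,0,0,0,8.5,36,0,0,0,0,8.5,36,0,0,0,0]'; python3 -m creep '[8.5,36,0,0,0,0,8.5,36,0,0,0,0,8.5,36,0,0,0,0,8.5,36,0,0,0,0,8.5,36,0,0,0,0]';python3 -m creep '[8.5,36,0,0,0,0,8.5,36,0,0,0,0,8,30,0,0,0,0,5,10,0,0,0,0,0,0,0,0,0,0]'; python3 -c "
from h import *
plan([470,216,40],90.5)"
```

```text
clock: 50.3
tool_pos: [0.5619, -0.1309, 0.126]
eef_rot: [0.01, 1.0, -0.005, 0.008]
contact_force: [0.4, 0.5, -1.8]
opening: 0.262
clock: 50.72
tool_pos: [0.5217, 0.0578, 0.1294]
eef_rot: [0.011, 1.0, -0.005, 0.012]
contact_force: [0.6, 1.1, -1.6]
opening: 0.264
clock: 51.13
tool_pos: [0.4908, 0.1898, 0.1343]
eef_rot: [0.003, 1.0, 0.001, 0.017]
contact_force: [-0.2, -0.3, -1.2]
opening: 0.263
t 51.13 p [490.8 189.8 134.3] open 23.2 F [-0.2 -0.3 -1.2]
yaw_y 89.7 -> turn [ 0.11  1.92 -0.81] dist [-20.8  26.2 -94.3] rows 3
[8, 8.6, 31.2, 0.04, 0.64, -0.27, 7.6, 8.7, 31.3, 0.04, 0.64, -0.27, 7.3, 8.7, 31.4, 0.04, 0.64, -0.27]
```

```bash
python3 -m creep '[10,14,5,0,0.9,-0.4,9,10,15,0,0.9,-0.3,0,0,25,0,0,0,0,0,20,0,0,0,0,0,0,0,0,0]'; python3 -c "
from h import *
plan([470,216,-2],90.5)"
```

```text
clock: 51.55
tool_pos: [0.4766, 0.2138, 0.0721]
eef_rot: [-0.003, 1.0, 0.002, 0.006]
contact_force: [-0.1, -0.8, -0.5]
opening: 0.263
t 51.55 p [476.6 213.8  72.1] open 23.2 F [-0.1 -0.8 -0.5]
yaw_y 90.35 -> turn [ 0.21  0.66 -0.15] dist [ -6.6   2.2 -74.1] rows 2
[3.7, 1, 37, 0.11, 0.33, -0.07, 3.5, 1.1, 37, 0.11, 0.33, -0.07]
```

```bash
python3 -m creep '[6,1.5,15,0,0.6,0,0,0,22,0,0,0,0,0,18,0,0,0,0,0,5,0,0,0,0,0,0,0,0,0]'; python3 -c "
from h import *
plan([470,216,-2],90.5)"
```

```text
clock: 51.97
tool_pos: [0.477, 0.2107, 0.015]
eef_rot: [0.001, 1.0, 0.001, 0.004]
contact_force: [0.0, 0.7, -1.4]
opening: 0.262
t 51.97 p [477.  210.7  15. ] open 23.1 F [ 0.   0.7 -1.4]
yaw_y 89.9 -> turn [ 0.13  0.51 -0.6 ] dist [ -7.    5.3 -17. ] rows 1
[7.1, 5.2, 17, 0.13, 0.51, -0.6]
```

```bash
python3 -m creep '[6,5,6,0,0.5,0,0,0,6,0,0,0,0,0,4,0,0,0,0,0,2,0,0,0,0,0,2,0,0,0]'; python3 -c "
from h import *
plan([470,216,-3],90.5)"
```

```text
clock: 52.38
tool_pos: [0.474, 0.2165, -0.0023]
eef_rot: [0.002, 1.0, 0.003, 0.003]
contact_force: [-0.4, -0.9, -2.7]
opening: 0.265
t 52.38 p [474.  216.5  -2.3] open 23.3 F [-0.4 -0.9 -2.7]
yaw_y 89.72 -> turn [ 0.3   0.33 -0.78] dist [-4.  -0.5 -0.7] rows 1
[4, -0.5, 0.7, 0.3, 0.33, -0.78]
```

```bash
python3 -m creep '[0,0,1.5,0,0,0,0,0,1,0,0,0]';python3 -m creep '[0,0,0,0,0,0,0,0,0,0,0,0,0,0,0,0,0,0]' 34 30; python3 -m creep '[0,0,-10,0,0,0,0,0,-25,0,0,0,0,0,-38,0,0,0,0,0,-38,0,0,0]'; python3 -c "
from h import *
snap('wrist','w25')
plan([560,-340,180],90)"
```

```text
clock: 52.55
tool_pos: [0.4743, 0.2167, -0.0037]
eef_rot: [0.002, 1.0, 0.003, 0.004]
contact_force: [-3.5, -2.2, 19.6]
opening: 0.265
clock: 52.8
tool_pos: [0.475, 0.2172, -0.0025]
eef_rot: [0.002, 1.0, 0.003, 0.005]
contact_force: [0.2, 0.2, -0.8]
opening: 0.387
clock: 53.13
tool_pos: [0.4695, 0.2144, 0.1071]
eef_rot: [0.0, 1.0, -0.001, -0.002]
contact_force: [1.6, 0.2, 0.3]
opening: 0.387
t 53.18 p [472.6 216.8 113.6] open 34.1 F [0.9 0.6 4.4]
yaw_y 89.94 -> turn [ 0.19  0.32 -0.06] dist [  87.4 -556.8   66.4] rows 15
[-5.9, -37.1, -4.5, 0.01, 0.02, -0, -5.9, -37.1, -4.5, 0.01, 0.02, -0, -5.9, -37.1, -4.5, 0.01, 0.02, -0, -5.9, -37.1, -4.5, 0.01, 0.02, -0, -5.9, -37.1, -4.5, 0.01, 0.02, -0]
[-5.9, -37.1, -4.5, 0.01, 0.02, -0, -5.9, -37.1, -4.5, 0.01, 0.02, -0, -5.9, -37.1, -4.5, 0.01, 0.02, -0, -5.9, -37.1, -4.5, 0.01, 0.02, -0, -5.9, -37.1, -4.5, 0.01, 0.02, -0]
[-5.8, -37.1, -4.5, 0.01, 0.02, -0, -5.8, -37.1, -4.5, 0.01, 0.02, -0, -5.8, -37.1, -4.4, 0.01, 0.02, -0, -5.8, -37.1, -4.4, 0.01, 0.02, -0, -5.8, -37.1, -4.4, 0.01, 0.02, -0]
```

View pics/w25.png

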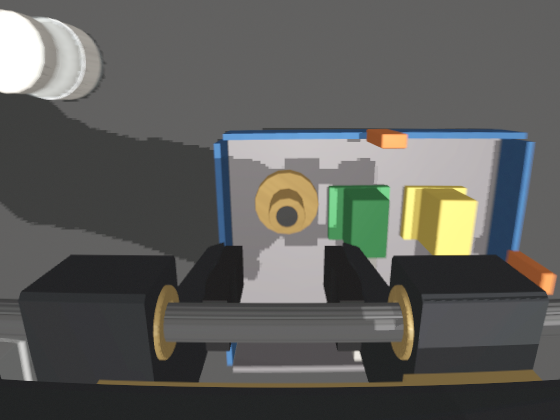

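The collar stands in the tray at (287,203). Now the second one.

```bash
python3 -m creep '[-3,-37,-10,0,0,0,-5,-37,-8,0,0,0,-5,-37,-5,0,0,0,-5,-37,-5,0,0,0,-5,-37,-5,0,0,0]' 50 30; python3 -m creep '[-5,-37,-5,0,0,0,-5,-37,-5,0,0,0,-5,-37,-5,0,0,0,-5,-37,-3,0,0,0,-5,-37,-3,0,0,0]';python3 -m creep '[-5,-37,-2,0,0,0,-5,-37,0,0,0,0,-5,-37,0,0,0,0,-3,-30,0,0,0,0,0,0,0,0,0,0]'; python3 -c "
from h import *
plan([566,-374,80],90);snap('wrist','w26')
im=cv2.imread('pics/w26.png'); cv2.imwrite('pics/w26a.png',cv2.resize(im[130:300,130:340],None,fx=3.5,fy=3.5,interpolation=cv2.INTER_CUBIC))"
```

```text
clock: 53.6
tool_pos: [0.4987, 0.0409, 0.1547]
eef_rot: [-0.011, 1.0, 0.009, 0.009]
contact_force: [1.3, 0.3, 1.1]
opening: 0.568
clock: 54.02
tool_pos: [0.5264, -0.154, 0.1782]
eef_rot: [-0.012, 1.0, 0.009, 0.01]
contact_force: [1.2, 0.1, -0.0]
opening: 0.571
clock: 54.43
tool_pos: [0.5445, -0.3141, 0.1814]
eef_rot: [-0.004, 1.0, 0.006, 0.011]
contact_force: [-0.2, -0.8, -0.2]
opening: 0.569
t 54.43 p [ 544.5 -314.1  181.4] open 50.1 F [-0.2 -0.8 -0.2]
yaw_y 90.52 -> turn [0.71 1.27 0.51] dist [  21.5  -59.9 -101.4] rows 4
[-4.7, -15.3, 25.3, 0.18, 0.32, 0.13, -4.8, -15.2, 25.3, 0.18, 0.32, 0.13, -5, -15.1, 25.3, 0.18, 0.32, 0.13, -5.2, -15.1, 25.3, 0.18, 0.32, 0.13]
```

View pics/w26a.png

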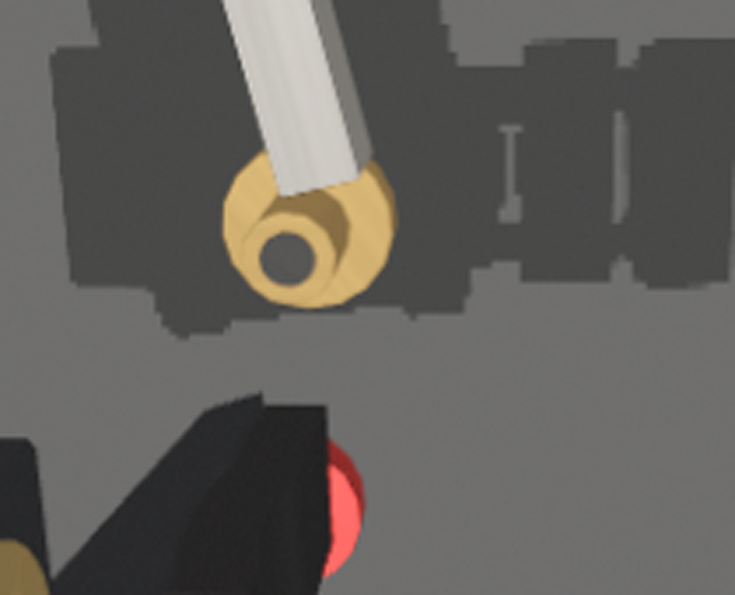

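```bash
python3 -c "
from h import *
s=load('wrist'); c=lambda u,v:(130+(u+.5)/3.5-.5,130+(v+.5)/3.5-.5)
print(np.round(atz(s,c(288,259),.044)*1000,1),np.round(atz(s,c(310,222),.014)*1000,1),np.round(atz(s,c(282,195),.044)*1000,1),np.round(atz(s,c(358,178),.044)*1000,1))
"
python3 -m creep '[-6,-17,20,0.2,0.4,0.2,-6,-17,25,0.2,0.4,0.2,-6,-17,25,0.2,0.4,0,-4,-15,15,0,0,0,0,0,0,0,0,0]'; python3 -c "
from h import *
tip([569,-374.3,55],90)"
```

```text
[ 566.6 -374.4   44. ] [ 565.1 -373.5   14. ] [ 550.4 -375.1   44. ] [ 546.  -356.5   44. ]
clock: 54.9
tool_pos: [0.5708, -0.3701, 0.0983]
eef_rot: [-0.006, 1.0, 0.004, 0.002]
contact_force: [-0.9, 0.1, 0.9]
opening: 0.568
t 54.9 p [ 570.8 -370.1   98.3] open 50.1 F [-0.9  0.1  0.9]
yaw_y 90.73 -> turn [0.47 0.28 0.73] dist [ -1.8  -4.2 -72.3] rows 2
[1.1, -2.4, 36.1, 0.24, 0.14, 0.37, 1, -2.3, 36.2, 0.24, 0.14, 0.37]
```

```bash
python3 -m creep '[0,-4,20,0.4,0,0.7,0,-2,25,0,0,0,0,0,22,0,0,0,0,0,0,0,0,0]'; python3 -c "
from h import *
tip([569,-374.3,19],90)"
```

```text
clock: 55.23
tool_pos: [0.5742, -0.3671, 0.0344]
eef_rot: [-0.003, 1.0, 0.004, 0.005]
contact_force: [-0.6, 0.3, 0.0]
opening: 0.569
t 55.23 p [ 574.2 -367.1   34.4] open 50.1 F [-0.6  0.3  0. ]
yaw_y 90.38 -> turn [0.41 0.56 0.38] dist [ -5.2  -7.2 -44.4] rows 2
[2.8, -3.7, 22.1, 0.21, 0.28, 0.19, 2.7, -3.7, 22.2, 0.21, 0.28, 0.19]
```

```bash
python3 -m creep '[4,-7,8,0.4,0.5,0.4,0,-2,12,0,0,0,0,0,12,0,0,0,0,0,8,0,0,0,0,0,0,0,0,0]'; python3 -c "
from h import *
tip([569,-374.3,19],90)"
```

```text
clock: 55.65
tool_pos: [0.5737, -0.3726, -0.0023]
eef_rot: [-0.002, 1.0, 0.0, 0.003]
contact_force: [-0.3, -0.4, 0.1]
opening: 0.565
t 55.65 p [ 573.7 -372.6   -2.3] open 49.8 F [-0.3 -0.4  0.1]
yaw_y 90.2 -> turn [0.03 0.39 0.2 ] dist [-4.7 -1.7 -7.7] rows 1
[4.8, -1.6, 7.7, 0.03, 0.39, 0.2]
```

```bash
python3 -m creep '[4.5,-1.7,6,0,0.4,0,0,0,0,0,0,0,0,0,0,0,0,0,0,0,0,0,0,0,0,0,0,0,0,0]' 0 30; python3 -m creep '[0,0,0,0,0,0,0,0,0,0,0,0]';python3 -c "
from h import *
tip([569,-374.3,19],90);snap('wrist','w27')"
```

```text
clock: 56.07
tool_pos: [0.5694, -0.3746, -0.0082]
eef_rot: [-0.002, 1.0, 0.0, 0.0]
contact_force: [0.4, 1.3, -1.7]
opening: 0.265
clock: 56.23
tool_pos: [0.5694, -0.3746, -0.0081]
eef_rot: [-0.001, 1.0, 0.0, 0.0]
contact_force: [1.2, -0.1, -1.5]
opening: 0.261
t 56.23 p [ 569.4 -374.6   -8.1] open 23.0 F [ 1.2 -0.1 -1.5]
yaw_y 90.17 -> turn [0.03 0.02 0.17] dist [-0.4  0.3 -1.9] rows 1
[0.4, 0.3, 1.9, 0.03, 0.02, 0.17]
```

View pics/w27.png

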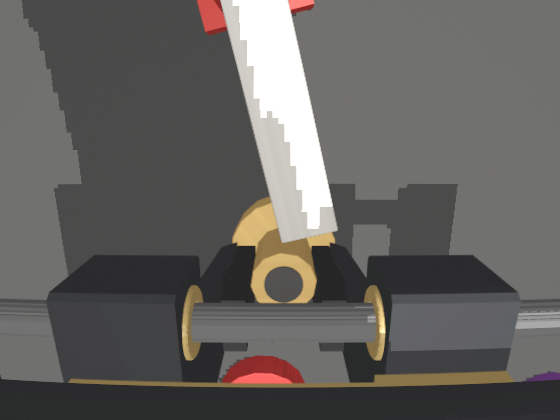

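```bash
python3 -m creep '[-7,0,0,0,0,0,-7,0,0,0,0,0,-6,0,0,0,0,0,-3,0,0,0,0,0]';python3 -c "
from h import *
tip([587,-374.3,19],90);snap('wrist','w28')"
```

```text
clock: 56.62
tool_pos: [0.5935, -0.3751, -0.0079]
eef_rot: [-0.001, 1.0, 0.0, -0.0]
contact_force: [0.3, -0.4, -1.1]
opening: 0.263
t 56.62 p [ 593.5 -375.1   -7.9] open 23.2 F [ 0.3 -0.4 -1.1]
yaw_y 90.14 -> turn [ 0.   -0.04  0.14] dist [-6.5  0.8 -2.1] rows 1
[6.5, 0.8, 2.1, 0, -0.04, 0.14]
```

View pics/w28.png

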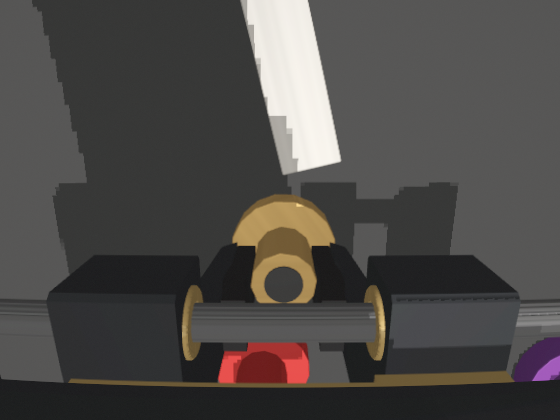

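```bash
python3 -m creep '[0,0,-12,0,0,0,0,0,-30,0,0,0,0,0,-38,0,0,0,0,0,-38,0,0,0,0,0,0,0,0,0]';python3 -c "
from h import *
snap('wrist','w29')
plan([548,216,115],90.5)"
```

```text
clock: 57.08
tool_pos: [0.5937, -0.3726, 0.114]
eef_rot: [-0.003, 1.0, 0.002, -0.002]
contact_force: [1.7, 0.7, 0.3]
opening: 0.268
t 57.13 p [ 592.  -372.3  110.9] open 22.9 F [-0.8  1.2 -1.7]
yaw_y 90.3 -> turn [ 0.31 -0.48 -0.2 ] dist [-44.  588.3   4.1] rows 16
[2.6, 36.8, -0, 0.02, -0.03, -0.01, 2.5, 36.8, -0.1, 0.02, -0.03, -0.01, 2.5, 36.8, -0.1, 0.02, -0.03, -0.01, 2.5, 36.8, -0.1, 0.02, -0.03, -0.01, 2.5, 36.8, -0.1, 0.02, -0.03, -0.01]
[2.5, 36.8, -0.1, 0.02, -0.03, -0.01, 2.5, 36.8, -0.1, 0.02, -0.03, -0.01, 2.5, 36.8, -0.1, 0.02, -0.03, -0.01, 2.5, 36.8, -0.1, 0.02, -0.03, -0.01, 2.5, 36.8, -0.2, 0.02, -0.03, -0.01]
[2.5, 36.8, -0.2, 0.02, -0.03, -0.01, 2.5, 36.8, -0.2, 0.02, -0.03, -0.01, 2.5, 36.8, -0.2, 0.02, -0.03, -0.01, 2.5, 36.8, -0.2, 0.02, -0.03, -0.01, 2.4, 36.8, -0.2, 0.02, -0.03, -0.01]
[2.4, 36.8, -0.2, 0.02, -0.03, -0.01]
```

```bash
python3 -m creep '[2.5,37,-3,0,0,0,2.5,37,-3,0,0,0,2.5,37,-3,0,0,0,2.5,37,-2,0,0,0,2.5,37,0,0,0,0]';python3 -m creep '[2.5,37,0,0,0,0,2.5,37,0,0,0,0,2.5,37,0,0,0,0,2.5,37,0,0,0,0,2.5,37,0,0,0,0]';python3 -m creep '[2.5,37,0,0,0,0,2.5,37,0,0,0,0,2.5,37,0,0,0,0,2.5,37,0,0,0,0,2,30,0,0,0,0]';python3 -m creep '[0,0,0,0,0,0]';python3 -c "
from h import *
plan([548,216,40],90.5)"
```

```text
clock: 57.55
tool_pos: [0.5747, -0.1966, 0.1196]
eef_rot: [0.009, 1.0, -0.002, -0.006]
contact_force: [0.8, -0.3, -1.5]
opening: 0.266
clock: 57.97
tool_pos: [0.5595, -0.005, 0.1161]
eef_rot: [0.01, 1.0, -0.003, -0.01]
contact_force: [0.3, 0.1, -1.2]
opening: 0.263
clock: 58.38
tool_pos: [0.5454, 0.1815, 0.1123]
eef_rot: [0.009, 1.0, -0.004, -0.013]
contact_force: [-0.5, -0.2, -1.3]
opening: 0.264
clock: 58.47
tool_pos: [0.5433, 0.1911, 0.1127]
eef_rot: [0.004, 1.0, -0.0, -0.013]
contact_force: [0.2, 1.7, -1.4]
opening: 0.261
t 58.47 p [543.3 191.1 112.7] open 23.0 F [ 0.2  1.7 -1.4]
yaw_y 89.56 -> turn [-0.04 -1.55 -0.94] dist [  4.7  24.9 -72.7] rows 3
[-2.2, 8.3, 24.2, -0.01, -0.52, -0.31, -2, 8.3, 24.2, -0.01, -0.52, -0.31, -1.8, 8.3, 24.2, -0.01, -0.52, -0.31]
```

```bash
python3 -m creep '[-3,11,5,0,-0.8,-0.5,-2,9,12,0,-0.7,-0.4,0,0,25,0,0,0,0,0,20,0,0,0,0,0,0,0,0,0]';python3 -c "
from h import *
plan([548,216,-2],90.5)"
```

```text
clock: 58.88
tool_pos: [0.5454, 0.2153, 0.0474]
eef_rot: [-0.008, 1.0, -0.0, -0.001]
contact_force: [-0.5, -0.1, -0.8]
opening: 0.263
t 58.88 p [545.4 215.3  47.4] open 23.2 F [-0.5 -0.1 -0.8]
yaw_y 90.96 -> turn [-0.01 -0.11  0.46] dist [  2.6   0.7 -49.4] rows 2
[-1.3, 0.4, 24.7, -0.01, -0.05, 0.23, -1.3, 0.4, 24.7, -0.01, -0.05, 0.23]
```

```bash
python3 -m creep '[-1,1,15,0,0,0.4,0,0,17,0,0,0,0,0,8,0,0,0,0,0,4,0,0,0,0,0,2,0,0,0]';python3 -c "
from h import *
plan([548,216,-2],90.5)"
```

```text
clock: 59.3
tool_pos: [0.5459, 0.2141, 0.0007]
eef_rot: [-0.004, 1.0, -0.001, -0.002]
contact_force: [-0.3, -0.2, -1.4]
opening: 0.266
t 59.3 p [545.9 214.1   0.7] open 23.4 F [-0.3 -0.2 -1.4]
yaw_y 90.48 -> turn [-0.14 -0.22 -0.02] dist [ 2.1  1.9 -2.7] rows 1
[-2.1, 1.9, 2.7, -0.14, -0.22, -0.02]
```

```bash
python3 -m creep '[0,1.5,2,0,0,0,0,0,1.5,0,0,0,0,0,1,0,0,0]';python3 -m creep '[0,0,0,0,0,0,0,0,0,0,0,0,0,0,0,0,0,0]' 34 30; python3 -m creep '[0,0,-10,0,0,0,0,0,-25,0,0,0,0,0,-38,0,0,0,0,0,-38,0,0,0,0,0,-38,0,0,0]'; python3 -c "
from h import *
snap('wrist','w30');plan([420,60,180])"; python3 -m creep '[20,-37,-5,0,0,0,20,-37,-5,0,0,0,20,-37,-5,0,0,0,20,-37,0,0,0,0,0,0,0,0,0,0]'; python3 -c "
from h import *
snap('top','t9',(100,130,470,300),2.1);snap('scene','s9')"
```

```text
clock: 59.55
tool_pos: [0.5467, 0.2155, -0.0023]
eef_rot: [-0.004, 1.0, -0.001, -0.001]
contact_force: [-2.1, -2.7, 5.1]
opening: 0.263
clock: 59.8
tool_pos: [0.548, 0.2163, -0.0006]
eef_rot: [-0.004, 1.0, -0.0, 0.0]
contact_force: [-0.6, 0.3, -0.5]
opening: 0.386
clock: 60.22
tool_pos: [0.5432, 0.2142, 0.149]
eef_rot: [-0.005, 1.0, -0.004, -0.006]
contact_force: [0.5, -0.0, -0.3]
opening: 0.383
t 60.27 p [547.2 217.5 156.8] open 34.0 F [0.7 1.  3.8]
yaw_y 90.56 -> turn [-0.03 -0.09 -0.  ] dist [-127.2 -157.5   23.2] rows 6
[21.5, -26, -3.8, -0.01, -0.02, -0, 21.5, -26, -3.8, -0.01, -0.02, -0, 21.5, -26, -3.8, -0.01, -0.02, -0, 21.5, -26, -3.8, -0.01, -0.02, -0, 21.5, -26, -3.8, -0.01, -0.02, -0]
[21.5, -26, -3.9, -0.01, -0.02, -0]
clock: 60.68
tool_pos: [0.4688, 0.0698, 0.1789]
eef_rot: [-0.008, 1.0, 0.004, 0.007]
contact_force: [-0.4, 0.2, -1.0]
opening: 0.385
```

View pics/w30.png

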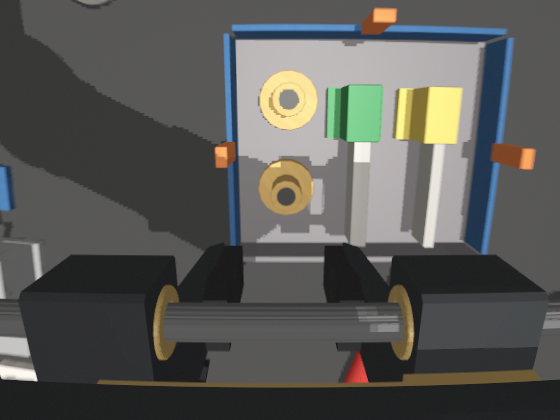

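View pics/t9.png

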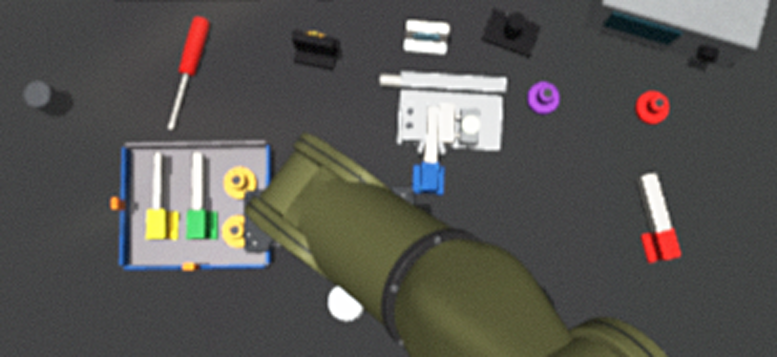

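View pics/s9.png

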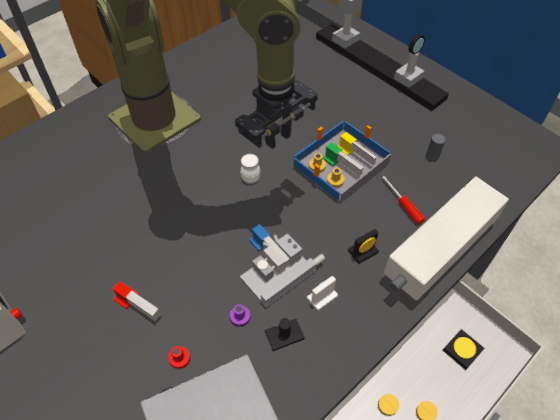

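Everything is where it should be. Last check: how upright the panels are, by projecting the tab tops.

```bash
python3 -c "
from h import *
t=load('top'); s=load('scene')
for nm,x in (('top',t),('scene',s)):
  hsv=cv2.cvtColor(x['color'],cv2.COLOR_RGB2HSV)
  m=cv2.inRange(hsv,(4,150,90),(18,255,255)); n,l,stt,ce=cv2.connectedComponentsWithStats(m)
  print(nm,[(np.round(ce[i],1).tolist(),int(stt[i,4])) for i in range(1,n) if 8<stt[i,4]<200])
  for th in (1.45,1.57):
    c,sn=np.cos(th),np.sin(th); r=.072 if nm=='top' else .053
    h=6e-3+r*sn
    print(th,[np.round(proj(x,[p])[0],1).tolist() for p in ([.509,.378+r*c,h],[.5115,.1745-r*c,h],[.425-r*c,.2735,h])])
"
python3 -m creep '[10,-20,-5,0,0,0,0,0,0,0,0,0]' 60 ; python3 -c "
from h import *
w=np.array(cv2.imread('pics/w30.png')); cv2.imwrite('pics/w30c.png',cv2.resize(w[10:270,200:545],None,fx=2.2,fy=2.2,interpolation=cv2.INTER_CUBIC))"
```

```text
top [([155.1, 226.7], 25), ([190.4, 257.4], 11)]
1.45 [[151.0, 226.4], [228.0, 225.2], [189.7, 258.7]]
1.57 [[153.9, 226.3], [225.0, 225.2], [189.7, 255.6]]
scene [([90.9, 3.8], 73), ([232.6, 13.4], 24), ([367.5, 131.4], 64), ([319.5, 132.6], 56), ([316.5, 169.2], 76)]
1.45 [[368.9, 131.1], [315.0, 171.8], [317.9, 133.2]]
1.57 [[367.4, 132.1], [316.7, 170.4], [319.6, 134.3]]
clock: 60.95
tool_pos: [0.4655, 0.0599, 0.1858]
eef_rot: [-0.011, 1.0, 0.01, 0.012]
contact_force: [-0.7, -0.1, -0.6]
opening: 0.513
```

View pics/w30c.png

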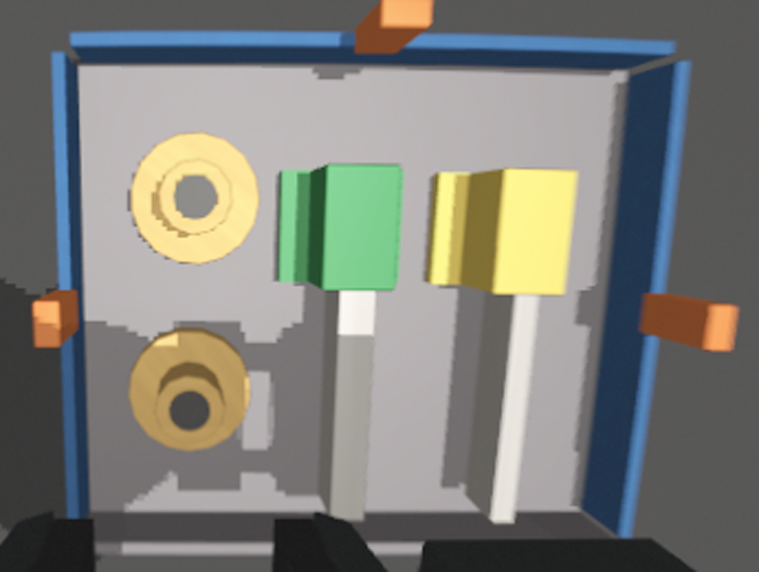

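The scene view agrees with 1.57 rad on all three tabs. I'll hand in.

```bash
python3 -c "
from h import *
overlay('o30')
from plant import finish_job
print(finish_job())"
```

```text
leaf origin in stage frame -140.2 105.9 rel yaw 5.1 bottom z 198.5 F [ 0.9  0.6 -0.6] t 61.0
the job is handed in; nothing more can be done
None
```

View pics/o30.png

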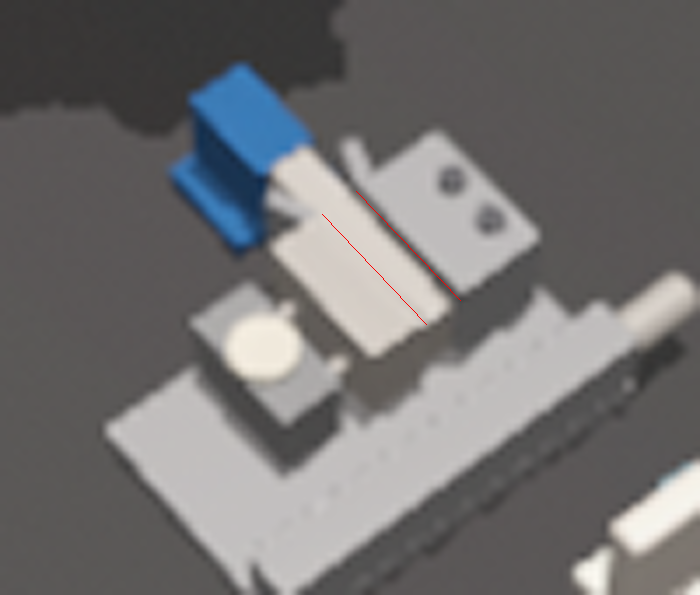

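I handed the job in at 61 s with everything done as asked; no verdict comes back, so what follows rests on my own last checks.

- **Panels:** I folded all three up to their stops. In the scene camera all three tab positions match 1.57 rad. The top camera is inconclusive for the front panel: its tab lies between where 1.45 and 1.57 rad would put it. The panel did hold against a push of more than 20 N.
- **Gauging:** Leaf8 and leaf12 went fully in with no side force and no visible jaw movement, and I put each in the tray before trying the next. Leaf16 binds: the jaw opened by about 2 mm. It is left standing in the gap with its tip about 50 mm past the mouth and still shows so in the last picture.
- **Leaf20:** I never touched it. It was knocked aside during the run and still stands on the bench.
- **Collars:** Both brass collars are in the tray. I slid one clear of the knocked leaf20's blade before lifting it. The purple and red look-alikes and the other things look unmoved in the last pictures.

- **Fingertip offset:** The reported tool position was about 29 mm below the real fingertips. The first grasp at the front tab closed on nothing because of this. I measured the offset in the pictures and allowed for it afterwards.

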